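# Turn a tray of horn cleats over to their bare feet for the second coat

### The arm

A 6-joint arm with a two-finger parallel gripper is mounted at the origin on the work surface. World frame = base frame: x ahead of the robot, y to its left, z up, the work surface at z = 0. Lengths are in m, angles in rad, forces in N, time in s.
With the tool pointing down it reaches from about 0.35 to 0.975 m from the base axis. Payload 4.9 kg.
Tool frame: the origin (TCP) lies between the finger pads; the fingertips stand r.finger_overhang ahead of it and the grasp point (between the pads) lies 3 mm ahead of it (r.finger_overhang is the distance from the TCP to the fingertips, in m); z points along the fingers, y is the direction in which the jaws open and shut (so a half turn about z gives the same grasp; the last joint's range is limited). The gripper opens to 85 mm and grips with 20 to 120 N. Pads are 22 mm wide; open, the fingers measure 114 mm over their backs; the gripper's body (76 mm by 85 mm) begins 54 mm behind the grasp point. The pads swing forward as they close: fully open they stand 13 mm farther back than shut.
Start: joints at [1.018, 0.053, 1.613, -0, 1.476, -0.119], TCP at [0.263, 0.567, 0.253] pointing down, gripper open.
Joint ranges: [-3.01, 3.01], [-1.01, 2.22], [0.06, 2.58], [-1.02, 4.17], [0.09, 2.62], [-3.14, 3.14]. Speed limits (rad/s): [2.57, 2.57, 3.14, 3.14, 3.14, 3.14].

### API

Orientations are given as a rotation vector (axis times angle).
In Python, from station import r, imaging gives the robot as it stands.
- The arm moves only by the tool arm_command, never from a script. Its argument "steps" is a list of rows, each a list of 3 entries, a list of its own where there are three numbers: the shift along the tool's x, y, z in cm, then the turn, a rotation vector about the tool's x, y, z in rad, then the finger opening in cm, from 0 to 8.54. In form: [[[tx, ty, tz], [rx, ry, rz], claw], ...]. A call has exactly 5 rows; each row shifts and turns the pose as measured when the row begins, along the tool's axes as they then stand; what a row does not reach is not made up. A row lasts 1/10 s, in which the tool goes at most 50 mm and 8.59 degrees, less where a joint would pass 70% of its speed; a pose out of reach is approached as far as the arm can. A call with a gripper value outside its range is refused whole. The fingers move at their own pace and stop on an object; the grip force is fixed at half the most. Time passes only in rows, so rows that do not move let the fingers close, or fill a call up. It gives the time, the measured TCP pose, the force and the opening at its end, in the units of the state.
- r.read_state(): the state, without advancing time (a new reading comes with each control period).
- imaging.get_image(name): name is "scene" or "top"; returns the picture (480x640x3 uint8, red, green, blue); there is no depth.
- imaging.calibration(name): a dict with "camera_matrix" (3x3 intrinsics, pixels), "world_from_camera" (4x4, takes a point from camera to world coordinates). Camera axes: x right, y down, z forward; pixel columns grow to the right and rows downward; lengths in m; the calibration is good to about 2 mm. A picture is of the moment at which its call begins. calibration takes no time and is no camera call.
- r.finish_job(): hands the job in, once; it reports no verdict.
The state is a dict: "time": time; "joint_positions": joint angles; "qd": joint speeds; "effort": joint torques, N m; "position": TCP position; "orientation": TCP orientation; "wrist_force": force on the tool from outside, world axes, zero at the start; "wrist_torque": the same for the moment, N m; "width": finger opening in m.
Only numpy, scipy, OpenCV 4.12 (cv2) and the standard library are available. Lean on these libraries where they do the work, as an engineer would, in place of code of your own. Each camera call takes 0.05 s, during which the arm holds its last target.

### The job

The varnish on the tops of the wooden horn cleats has cured, and their bare feet are next. Make the curing lamp dead first by pulling its battery pack up out of the lamp's foot, and leave the pack in the black bin; then lay every cleat from the bench into the open tray, each with its foot on the tray's floor, and cap that tray with the empty one, rim on rim and handle over handle. Turn the two over together so that the cleats stay inside, and when they lie flat on the bench again lift off the tray that is now on top and lay it face down on the bench beside the other, leaving all the cleats lying flat, feet up, in the lower tray; the other things on the bench stay where they are.

Things in the scene. Friction and masses are not known exactly. Their poses are not given: they have to be found in the camera images.
- tray: tray to load, wooden, mouth up at the start, 130 g: outside 116 long (x) by 222 wide (y) by 24 high; walls 8 thick, floor from 7 to 11 above their lower edge, inside 100 by 206 by 13 deep; flat rim, no catches. One flat handle in the middle of its -x end: 36 wide (y), reaching 55 out, 12 thick (12 to 24 above the bench, flush with the rim). Origin: centre of the plane of the walls' lower edges, handle not counted; z points out of the mouth
- tray_handle (a point): middle of this tray's handle, on its rim side: 87 from the tray's centre along its -x, 24 above the lower edges
- cap_tray: the empty tray, same shape, size and frame as tray, but lying mouth down on the bench at the start, its underside with two darker battens on show (origin then 24 above the bench, z pointing down, handle 0 to 12 above the bench). Which tray lies in the middle and which on the right varies; both handles point roughly to the right (-y)
- cap_tray_handle (a point): middle of this tray's handle, on its rim side, as for tray_handle. Trays rim on rim, handle over handle: the pair is 48 high, its handles form one bar 36 wide, 24 thick at mid-height (12 to 36 above the bench), the hollow is 26 high. The pair also stands by itself on the end opposite the handles (foot 48 by 222), handles then on top, 116 to 171 above the bench
- cleat1: wooden horn cleat, lying foot down on the bench; two to four of the four are there, the rest are None. 84 long (x), 22 wide (y), 20 high: a paler foot 44 long from 0 to 12 under a flat-topped bar of two horns, 84 long, from 12 to 20. Origin: centre of the foot's underside, z up through the flat top. 22 g; lies steadily either way up; stands 7 above the rim in the tray
- cleat2: wooden horn cleat, lying foot down on the bench; two to four of the four are there, the rest are None. 84 long (x), 22 wide (y), 20 high: a paler foot 44 long from 0 to 12 under a flat-topped bar of two horns, 84 long, from 12 to 20. Origin: centre of the foot's underside, z up through the flat top. 22 g; lies steadily either way up; stands 7 above the rim in the tray
- cleat3: wooden horn cleat, lying foot down on the bench; two to four of the four are there, the rest are None. 84 long (x), 22 wide (y), 20 high: a paler foot 44 long from 0 to 12 under a flat-topped bar of two horns, 84 long, from 12 to 20. Origin: centre of the foot's underside, z up through the flat top. 22 g; lies steadily either way up; stands 7 above the rim in the tray
- cleat4: wooden horn cleat, lying foot down on the bench; two to four of the four are there, the rest are None. 84 long (x), 22 wide (y), 20 high: a paler foot 44 long from 0 to 12 under a flat-topped bar of two horns, 84 long, from 12 to 20. Origin: centre of the foot's underside, z up through the flat top. 22 g; lies steadily either way up; stands 7 above the rim in the tray
- lamp: curing lamp, fixed to the bench at the back left: grey foot 66 (x) by 170 (y) by 45 high, battery well in its top at y = -43, and at y = +66 a post with a tilted panel head (top 245 above the bench, from y = +30 to +120); nothing hangs over the pack. Origin: centre of the foot's underside; x points roughly away from the robot
- pack: grey battery pack, about 300 g: body 44 (x) by 66 (y) by 44 high on a plug 26 by 30, 34 long. Origin: centre of the plug's underside; the body spans 34 to 78 above it. In the lamp the body sits on the foot (origin 11 above the bench). Two sprung balls hold the plug: pull straight up with about 10 to 20 N; they yield within 6 of travel, then only rub, and the plug is clear after 35
- pack_grip (a point): the middle of the pack's body, 56 above the pack's origin
- bin: open black plastic bin, fixed, on the left: 120 by 120 outside, 40 high, walls and floor 5 thick; origin in the centre of its underside
- bin_in (a point): the centre of the bin's inner floor
- mallet: bystander, leave it alone: wooden mallet, head 50 by 90 by 60 high, at the back right
- block_plane: bystander, leave it alone: small hand plane, 160 long, 50 high, at the back
- varnish: bystander, leave it alone: varnish can, 84 across, 110 high, at the back
- tape: bystander, leave it alone: roll of tape, 100 across, 24 high, on the right
- sanding_block: bystander, leave it alone: sanding block, 100 by 64 by 36 high, on the left behind the bin
- chisel: bystander, leave it alone: chisel, 240 long, lying near the robot
Things that resemble listed ones, but are neither listed nor needed, are in the scene too. What is shaped like the cleat2 but white is not meant. What is shaped like the cleat1 but purple is not meant.

How it is judged:
On the way, in this order (a step that is already met when the one before it is completed fails the run):
1. the battery pack has been pulled out of the lamp and lies released in the bin (x of pack in the frame of bin_in between -0.06 and 0.06 m and y of pack in the frame of bin_in between -0.06 and 0.06 m and z of pack in the frame of bin_in below 0.06 m and x of pack_grip in the frame of bin_in between -0.065 and 0.065 m and y of pack_grip in the frame of bin_in between -0.065 and 0.065 m and contact force between pack and the fingers below 0.1 N and linear speed of pack below 0.03 m/s), for 0.3 s.
2. all the cleats lie released in the open tray, feet down (x of cleat1 in the frame of tray between -0.052 and 0.052 m and y of cleat1 in the frame of tray between -0.104 and 0.104 m and z of cleat1 in the frame of tray between 0.005 and 0.018 m and angle between each of cleat1, cleat2, cleat3, cleat4's own z axis and vertical below 0.15 rad and contact force between each of cleat1, cleat2, cleat3, cleat4 and the fingers below 0.1 N and x of cleat2 in the frame of tray between -0.052 and 0.052 m and y of cleat2 in the frame of tray between -0.104 and 0.104 m and z of cleat2 in the frame of tray between 0.005 and 0.018 m and x of cleat3 in the frame of tray between -0.052 and 0.052 m and y of cleat3 in the frame of tray between -0.104 and 0.104 m and z of cleat3 in the frame of tray between 0.005 and 0.018 m and x of cleat4 in the frame of tray between -0.052 and 0.052 m and y of cleat4 in the frame of tray between -0.104 and 0.104 m and z of cleat4 in the frame of tray between 0.005 and 0.018 m), for 0.2 s.
3. the empty tray caps the loaded one, rim on rim and handle over handle, the cleats inside (all of step 2 and horizontal distance between cap_tray and tray below 0.012 m and horizontal distance between cap_tray_handle and tray_handle below 0.015 m and angle between tray's own z axis and vertical below 0.1 rad and angle between cap_tray's own z axis and vertical above 3.04159 rad and z of cap_tray in the frame of tray between 0.044 and 0.052 m and height (world z) of tray below 0.006 m), for 0.2 s.
4. the closed pair has been turned over and lies flat on the bench, the cleats inside, feet up (horizontal distance between tray and cap_tray below 0.012 m and horizontal distance between tray_handle and cap_tray_handle below 0.015 m and angle between cap_tray's own z axis and vertical below 0.1 rad and angle between tray's own z axis and vertical above 3.04159 rad and z of tray in the frame of cap_tray between 0.044 and 0.052 m and height (world z) of cap_tray below 0.006 m and x of cleat1 in the frame of cap_tray between -0.052 and 0.052 m and y of cleat1 in the frame of cap_tray between -0.104 and 0.104 m and z of cleat1 in the frame of cap_tray between 0.02 and 0.042 m and angle between each of cleat1, cleat2, cleat3, cleat4's own z axis and vertical above 2.34159 rad and x of cleat2 in the frame of cap_tray between -0.052 and 0.052 m and y of cleat2 in the frame of cap_tray between -0.104 and 0.104 m and z of cleat2 in the frame of cap_tray between 0.02 and 0.042 m and x of cleat3 in the frame of cap_tray between -0.052 and 0.052 m and y of cleat3 in the frame of cap_tray between -0.104 and 0.104 m and z of cleat3 in the frame of cap_tray between 0.02 and 0.042 m and x of cleat4 in the frame of cap_tray between -0.052 and 0.052 m and y of cleat4 in the frame of cap_tray between -0.104 and 0.104 m and z of cleat4 in the frame of cap_tray between 0.02 and 0.042 m), for 0.2 s.
At the end, for the whole second after the job is handed in: The pack lies in the bin; the former empty tray lies flat on the bench, mouth up (within 0.1 rad), with every cleat inside it feet up (within 0.25 rad); the other tray lies flat on the bench mouth down beside it; all at rest (all of step 1 and x of cleat1 in the frame of cap_tray between -0.052 and 0.052 m and y of cleat1 in the frame of cap_tray between -0.104 and 0.104 m and z of cleat1 in the frame of cap_tray between 0.024 and 0.038 m and angle between each of cleat1, cleat2, cleat3, cleat4's own z axis and vertical above 2.89159 rad and x of cleat2 in the frame of cap_tray between -0.052 and 0.052 m and y of cleat2 in the frame of cap_tray between -0.104 and 0.104 m and z of cleat2 in the frame of cap_tray between 0.024 and 0.038 m and x of cleat3 in the frame of cap_tray between -0.052 and 0.052 m and y of cleat3 in the frame of cap_tray between -0.104 and 0.104 m and z of cleat3 in the frame of cap_tray between 0.024 and 0.038 m and x of cleat4 in the frame of cap_tray between -0.052 and 0.052 m and y of cleat4 in the frame of cap_tray between -0.104 and 0.104 m and z of cleat4 in the frame of cap_tray between 0.024 and 0.038 m and angle between cap_tray's own z axis and vertical below 0.1 rad and height (world z) of cap_tray below 0.006 m and angle between tray's own z axis and vertical above 3.04159 rad and height (world z) of tray between 0.018 and 0.03 m and horizontal distance between tray and cap_tray above 0.12 m and linear speed of each of tray, cap_tray, cleat1, cleat2, cleat3, cleat4 below 0.02 m/s); the robot touches nothing.
It fails at once if a bystander is shifted by more than 3 cm (distance of any of mallet, block_plane, varnish, tape, sanding_block, chisel from where it was at the start of the episode above 0.03 m).
Of cleat1, cleat2, cleat3, cleat4 only 2 to 4 are there at a start; the rules pass over those that are not, and their reading is None.
At some moment in a run one of cleat1, cleat2, cleat3, cleat4 may be knocked a few centimetres aside while the robot is not near it.
It also fails if it takes over 200 s, if anything falls off the work surface, if the arm or the gripper's body presses on something with over 40 N, if the wrist force passes 120 N, or if a joint passes its speed limit or range.

## Working session

There is one attempt and no reset: what is moved stays moved. The work goes in short steps, Python scripts to look and compute and a tool call to move; the robot and the scene stay as the last step left them, time stands still between calls to the robot, and variables do not carry over. Pictures are saved under pics/ and viewed, and the job is handed in when it is done.

Besides the shell and the picture viewer there is one more tool, called after ">>>" by a JSON object that holds its "op" and its "data", one argument or row to a line. arm_command: Moves the arm, as the interface text tells. Its arguments: {"type":"object","properties":{"steps":{"type":"array","items":{"type":"array"}}},"required":["steps"]}

```bash
ls -la; mkdir -p pics
python3 - <<'E'
from station import r, imaging
import cv2, numpy as np
np.set_printoptions(precision=4,suppress=True)
print(r.read_state(), r.finger_overhang)
for n in ("scene","top"):
    im=imaging.get_image(n); cv2.imwrite(f"pics/{n}0.png",im[:,:,::-1])
    c=imaging.calibration(n); print(n,c)
E
```

```text
total 12
drwxr-xr-x  3 agent agent 4096 Dec  7 01:40 .
drwxr-xr-x 23 root  root  4096 Dec  7 01:40 ..
drwxr-xr-x  2 agent agent 4096 Dec  7 01:40 pics
{'time': 0.0, 'joint_positions': array([ 1.018 ,  0.0533,  1.6143, -0.    ,  1.476 , -0.119 ]), 'qd': array([-0.0021, -0.001 , -0.0002, -0.0004,  0.0023, -0.0004]), 'effort': array([  0.0009, -39.371 , -37.0161,  -0.0001,   0.0074,   0.    ]), 'position': array([0.2624, 0.5666, 0.2521]), 'orientation': array([-0.676 , -3.0674,  0.003 ]), 'wrist_force': array([ 0.1176, -0.6715,  0.1037]), 'wrist_torque': array([ 0.0153, -0.0759,  0.0154]), 'width': 0.08529866345116874} 0.022
scene {'camera_matrix': array([[482.9632,   0.    , 323.5993],
       [  0.    , 482.9632, 237.7685],
       [  0.    ,   0.    ,   1.    ]]), 'world_from_camera': array([[ 0.6835,  0.4031, -0.6085,  1.3845],
       [ 0.7299, -0.3759,  0.5709, -0.8184],
       [ 0.0014, -0.8344, -0.5511,  0.8305],
       [ 0.    ,  0.    ,  0.    ,  1.    ]])}
top {'camera_matrix': array([[486.7575,   0.    , 331.4977],
       [  0.    , 486.7575, 243.2165],
       [  0.    ,   0.    ,   1.    ]]), 'world_from_camera': array([[-0.0266, -0.9982,  0.0531,  0.4509],
       [-0.9996,  0.0262, -0.0082, -0.021 ],
       [ 0.0068, -0.0533, -0.9986,  1.2011],
       [ 0.    ,  0.    ,  0.    ,  1.    ]])}
```

The top view shows the open tray at (323,231) and the cap tray with battens at (429,233). The three brown cleats are at (246,256), (241,278) and (251,298), the pack is at (235,175) and the bin at (171,280). White and purple look-alikes are also there.

```bash
cat > h.py <<'E'
from station import r, imaging
import cv2, numpy as np
from scipy.spatial.transform import Rotation as Ro
np.set_printoptions(precision=4,suppress=True)
def ray(name,uv):
    c=imaging.calibration(name);K=c["camera_matrix"];T=c["world_from_camera"]
    d=T[:3,:3]@np.linalg.solve(K,[uv[0],uv[1],1.]); return T[:3,3],d
def onp(name,uv,z):
    o,d=ray(name,uv); return o+d*(z-o[2])/d[2]
def proj(name,p):
    c=imaging.calibration(name);K=c["camera_matrix"];T=np.linalg.inv(c["world_from_camera"])
    q=K@(T[:3,:3]@np.asarray(p)+T[:3,3]); return q[:2]/q[2]
def grab(name,fn=None,crop=None,s=1):
    im=imaging.get_image(name)
    if fn:
        b=im[:,:,::-1]
        if crop: x0,y0,x1,y1=crop; b=b[y0:y1,x0:x1]
        b=cv2.resize(b,None,fx=s,fy=s,interpolation=cv2.INTER_CUBIC); cv2.imwrite("pics/"+fn,b)
    return im
def to(target,R=None,yaw=None,n=5):
    """tool shift (cm) and rotvec from present pose to target world position / rotation"""
    st=r.read_state(); R0=Ro.from_rotvec(st["orientation"])
    d=R0.inv().apply(np.asarray(target)-st["position"])*100
    w=np.zeros(3)
    if R is not None: w=(R0.inv()*R).as_rotvec()
    print("shift cm",d.round(2),"turn",w.round(3),"| len",np.linalg.norm(d).round(1),"ang",np.linalg.norm(w).round(3))
    return d,w
def down(a):
    """tool down with jaw axis y at world angle a (mod pi), choose nearest to now"""
    R0=Ro.from_rotvec(r.read_state()["orientation"]); best=None
    for k in (0,np.pi):
        y=np.array([np.cos(a+k),np.sin(a+k),0]); z=np.array([0,0,-1.]); x=np.cross(y,z)
        R=Ro.from_matrix(np.c_[x,y,z]); m=(R0.inv()*R).magnitude()
        if best is None or m<best[0]: best=(m,R)
    return best[1]
def st():
    s=r.read_state(); R=Ro.from_rotvec(s["orientation"]).as_matrix()
    print("t",round(s["time"],2),"p",s["position"],"w",round(s["width"],4),"F",s["wrist_force"].round(1),"q",s["joint_positions"].round(3)); print(" tool x,y,z in world:",R[:,0],R[:,1],R[:,2])
def rects(im,lo,hi,roi,minA=60):
    hsv=cv2.cvtColor(im,cv2.COLOR_RGB2HSV); m=cv2.inRange(hsv,np.array(lo),np.array(hi))
    k=np.zeros_like(m); x0,y0,x1,y1=roi; k[y0:y1,x0:x1]=m[y0:y1,x0:x1]
    cs,_=cv2.findContours(k,cv2.RETR_EXTERNAL,cv2.CHAIN_APPROX_NONE)
    return [c for c in cs if cv2.contourArea(c)>minA]
def wrect(name,c,z):
    """min area rect of the contour in world at height z: centre, sizes, long-axis angle"""
    P=np.array([onp(name,p,z)[:2] for p in c[:,0,:].astype(float)],np.float32)*1000
    (cx,cy),(a,b),t=cv2.minAreaRect(P)
    if a<b: a,b=b,a; t+=90
    t=(t+90)%180-90
    return np.array([cx,cy]).round(1),np.round([a,b],1),round(t,1)
E
python3 - <<'E'
from h import *
im=cv2.imread("pics/top0.png")[:,:,::-1].copy(); hsv=cv2.cvtColor(im,cv2.COLOR_RGB2HSV)
for n,(u,v) in dict(cl=(246,256),cl3=(251,298),bench=(270,250),bench2=(230,320),tr=(322,231),trrim=(302,231),pack=(226,172),foot=(192,187),bin=(171,280),batten=(430,209),bat2=(430,256)).items(): print(n,hsv[v-1:v+2,u-1:u+2].reshape(-1,3).mean(0).round())
b=im[:,:,::-1]
cv2.imwrite("pics/c1.png",cv2.resize(b[150:350,130:280],None,fx=4,fy=3.0,interpolation=cv2.INTER_CUBIC)[:600])
cv2.imwrite("pics/c2.png",cv2.resize(b[170:290,285:485],None,fx=4,fy=4,interpolation=cv2.INTER_CUBIC))
s=cv2.imread("pics/scene0.png"); cv2.imwrite("pics/c3.png",cv2.resize(s[180:330,200:400],None,fx=4,fy=4,interpolation=cv2.INTER_CUBIC))
E
```

```text
cl [ 13. 211. 143.]
cl3 [ 13. 210. 145.]
bench [ 16. 178. 159.]
bench2 [ 17. 177. 163.]
tr [ 25. 141. 164.]
trrim [ 19. 163. 159.]
pack [ 14.  42. 107.]
foot [ 22.  49. 119.]
bin [ 15. 137.  39.]
batten [ 13. 207. 127.]
bat2 [ 13. 204. 127.]
```

Run:
```python
from h import *
im=cv2.imread("pics/top0.png")[:,:,::-1].copy()
for c in rects(im,(9,195,110),(14,255,200),(205,240,285,315),100): print("cleat z.02",wrect("top",c,.02),cv2.contourArea(c))
for c in rects(im,(20,110,110),(35,200,220),(290,175,485,290),300): print("panel z.011",wrect("top",c,.011),"z.017",wrect("top",c,.017),c[:,0].min(0),c[:,0].max(0))
for c in rects(im,(0,0,60),(18,60,140),(212,155,262,200),60): print("pack z.089",wrect("top",c,.089),c[:,0].min(0),c[:,0].max(0))
for c in rects(im,(0,0,0),(180,255,60),(125,240,215,320),300): print("bin z.04",wrect("top",c,.04),c[:,0].min(0),c[:,0].max(0))
# handles ends by hand from c2 crop
g=lambda u,v:(285+u/4,170+v/4)
for n,z,L in (("tray",.024,[(343,209),(343,266),(280,180),(280,297),(62,66),(238,62),(245,425),(68,426)]),("cap",.012,[(764,237),(762,293)]),("cap24",.024,[(505,72),(683,80),(664,438),(485,430)])):
    print(n,[onp("top",g(*p),z)[:2].round(4).tolist() for p in L])
```

```text
cleat z.02 (array([385.3, 168.2]), array([79.7, 16.8]), 88.5) 231.0
cleat z.02 (array([435.3, 191.4]), array([79.8, 19.3]), 88.5) 248.5
cleat z.02 (array([487.9, 180.9]), array([79.9, 19.4]), 88.9) 229.5
panel z.011 (array([ 449.4, -265.2]), array([98.4, 40.5]), 86.8) z.017 (array([ 449.4, -264. ]), array([97.9, 40.3]), 86.8) [408 259] [448 276]
panel z.011 (array([ 535.2, -271.8]), array([103.5, 100.5]), -4.8) z.017 (array([ 534.7, -270.6]), array([103., 100.]), -4.8) [408 210] [450 252]
panel z.011 (array([ 616.9, -294.8]), array([68.5, 40.4]), 85.2) z.017 (array([ 616. , -293.4]), array([68.1, 40.2]), 85.2) [424 190] [451 207]
panel z.011 (array([541.6, -10.9]), array([214. , 107.4]), -1.6) z.017 (array([541.1, -11. ]), array([212.9, 106.9]), -1.6) [301 189] [345 276]
pack z.089 (array([675.6, 193.4]), array([62.1, 41.8]), 89.0) [219 165] [246 183]
bin z.04 (array([434.8, 354.8]), array([129.3, 120.5]), 76.0) [138 251] [202 309]
tray [[0.562, -0.1274], [0.5273, -0.1263], [0.5807, -0.0896], [0.5095, -0.0876], [0.6538, 0.0411], [0.6535, -0.0662], [0.4328, -0.0642], [0.435, 0.0425]]
cap [[0.5392, -0.3864], [0.5048, -0.3837]]
cap24 [[0.6432, -0.2288], [0.6356, -0.3373], [0.4182, -0.317], [0.4259, -0.209]]
```

The measured sizes agree with the given ones (tray 222x116, handle end about 113 from the centre, pack 62x42 before the one-pixel margin). Next is the approach to the pack.

Run:
```python
from h import *
st(); to((.55,.193,.25),down(np.radians(-1)));
```

```text
t 0.1 p [0.2624 0.5667 0.2522] w 0.0849 F [-0.   0.7 -0.3] q [ 1.018  0.053  1.614  0.     1.476 -0.119]
 tool x,y,z in world: [-0.9074  0.4203  0.0002] [ 0.4203  0.9074 -0.0019] [-0.001  -0.0016 -1.    ]
shift cm [-41.8  -21.82   0.25] turn [-0.002  0.001  1.155] | len 47.2 ang 1.155
```

```bash
cat >> h.py <<'E'
def rows(target,R=None,n=None,claw=8.5,vmax=4.5,wmax=.14,pivot=None):
    """straight-line rows from measured pose to target (world m, Rotation); printed rounded"""
    s=r.read_state(); R0=Ro.from_rotvec(s["orientation"]); R=R or R0
    w=(R0.inv()*R).as_rotvec(); p0=s["position"]; dp=(np.asarray(target)-p0)*100
    need=int(np.ceil(max(np.linalg.norm(dp)/vmax,np.linalg.norm(w)/wmax,1)))
    n=n or int(np.ceil(need/5)*5); out=[]
    for i in range(n):
        Ri=R0*Ro.from_rotvec(w*i/n)
        out.append([[round(float(x),2)+0. for x in Ri.inv().apply(dp/n)],[round(float(x),3)+0. for x in w/n],claw])
    print("total",dp.round(1),"turn",w.round(3),"n",n)
    for k in range(0,n,5): print(str(out[k:k+5]).replace(" ",""))
E
python3 -c "
from h import *
rows((.55,.193,.25),down(np.radians(-1)))"
```

```text
total [ 28.8 -37.4  -0.2] turn [-0.002  0.001  1.155] n 15
[[[-2.79,-1.45,0.02],[0.0,0.0,0.077],8.5],[[-2.89,-1.24,0.02],[0.0,0.0,0.077],8.5],[[-2.98,-1.01,0.02],[0.0,0.0,0.077],8.5],[[-3.05,-0.78,0.02],[0.0,0.0,0.077],8.5],[[-3.1,-0.54,0.02],[0.0,0.0,0.077],8.5]]
[[[-3.13,-0.3,0.02],[0.0,0.0,0.077],8.5],[[-3.14,-0.06,0.01],[0.0,0.0,0.077],8.5],[[-3.14,0.18,0.01],[0.0,0.0,0.077],8.5],[[-3.12,0.42,0.01],[0.0,0.0,0.077],8.5],[[-3.07,0.66,0.01],[0.0,0.0,0.077],8.5]]
[[[-3.01,0.89,0.01],[0.0,0.0,0.077],8.5],[[-2.94,1.12,0.01],[0.0,0.0,0.077],8.5],[[-2.84,1.35,0.01],[0.0,0.0,0.077],8.5],[[-2.73,1.56,0.01],[0.0,0.0,0.077],8.5],[[-2.6,1.77,0.01],[0.0,0.0,0.077],8.5]]
```

>>> {"op": "arm_command", "data": {
  "steps": [
    [[-2.8, -1.4, 0], [0, 0, 0.08], 8.5],
    [[-2.9, -1.2, 0], [0, 0, 0.08], 8.5],
    [[-3, -1, 0], [0, 0, 0.08], 8.5],
    [[-3, -0.8, 0], [0, 0, 0.08], 8.5],
    [[-3.1, -0.5, 0], [0, 0, 0.08], 8.5]
  ]
}}

```text
time: 0.6
position: [0.3571, 0.4396, 0.2485]
orientation: [-1.283, -2.865, 0.011]
wrist_force: [0.3, 0.6, -0.1]
width: 0.0853
```

>>> {"op": "arm_command", "data": {
  "steps": [
    [[-3.1, -0.3, 0], [0, 0, 0.08], 8.5],
    [[-3.1, 0, 0], [0, 0, 0.08], 8.5],
    [[-3.1, 0.2, 0], [0, 0, 0.08], 8.5],
    [[-3.1, 0.4, 0], [0, 0, 0.08], 8.5],
    [[-3, 0.7, 0], [0, 0, 0.08], 8.5]
  ]
}}

```text
time: 1.1
position: [0.4499, 0.3074, 0.2457]
orientation: [-1.848, -2.538, 0.018]
wrist_force: [0.9, 0.4, 0.1]
width: 0.0852
```

```bash
python3 -c "
from h import *
st();rows((.55,.193,.25),down(np.radians(-1)))"
```

```text
t 1.1 p [0.4499 0.3074 0.2457] w 0.0852 F [0.9 0.4 0.1] q [ 0.464 -0.127  1.801 -0.003  1.479  0.152]
 tool x,y,z in world: [-0.3071  0.9517 -0.0046] [ 0.9516  0.307  -0.0106] [-0.0087 -0.0076 -0.9999]
total [ 10.  -11.4   0.4] turn [-0.01   0.006  0.33 ] n 5
[[[-2.79,1.2,-0.09],[-0.002,0.001,0.066],8.5],[[-2.71,1.38,-0.09],[-0.002,0.001,0.066],8.5],[[-2.61,1.56,-0.09],[-0.002,0.001,0.066],8.5],[[-2.5,1.73,-0.09],[-0.002,0.001,0.066],8.5],[[-2.38,1.89,-0.09],[-0.002,0.001,0.066],8.5]]
```

>>> {"op": "arm_command", "data": {
  "steps": [
    [[-3, 1.2, -0.1], [0, 0, 0.07], 8.5],
    [[-2.9, 1.4, -0.1], [0, 0, 0.07], 8.5],
    [[-2.8, 1.6, -0.1], [0, 0, 0.07], 8.5],
    [[-2.7, 1.8, -0.1], [0, 0, 0.07], 8.5],
    [[-2.5, 2, -0.1], [0, 0, 0.07], 8.5]
  ]
}}

```text
time: 1.6
position: [0.5541, 0.1767, 0.2478]
orientation: [-2.278, -2.16, 0.024]
wrist_force: [0.3, 1.1, 0.1]
width: 0.085
```

```bash
python3 -c "
from h import *
st();rows((.6756,.1934,.16),down(np.radians(-1)),vmax=3)"
```

```text
t 1.6 p [0.5541 0.1767 0.2478] w 0.085 F [0.3 1.1 0.1] q [ 0.183 -0.037  1.713 -0.006  1.481  0.237]
 tool x,y,z in world: [ 0.0531  0.9985 -0.0093] [ 0.9985 -0.0532 -0.0128] [-0.0132 -0.0087 -0.9999]
total [12.2  1.7 -8.8] turn [-0.013  0.009 -0.036] n 10
[[[0.24,1.22,0.86],[-0.001,0.001,-0.004],8.5],[[0.23,1.22,0.86],[-0.001,0.001,-0.004],8.5],[[0.23,1.22,0.86],[-0.001,0.001,-0.004],8.5],[[0.22,1.22,0.87],[-0.001,0.001,-0.004],8.5],[[0.22,1.21,0.87],[-0.001,0.001,-0.004],8.5]]
[[[0.21,1.21,0.87],[-0.001,0.001,-0.004],8.5],[[0.21,1.21,0.87],[-0.001,0.001,-0.004],8.5],[[0.2,1.21,0.87],[-0.001,0.001,-0.004],8.5],[[0.2,1.21,0.87],[-0.001,0.001,-0.004],8.5],[[0.19,1.21,0.88],[-0.001,0.001,-0.004],8.5]]
```

>>> {"op": "arm_command", "data": {
  "steps": [
    [[0.3, 2.4, 1.8], [-0.002, 0.002, -0.007], 8.5],
    [[0.3, 2.4, 1.8], [-0.002, 0.002, -0.007], 8.5],
    [[0.3, 2.4, 1.8], [-0.002, 0.002, -0.007], 8.5],
    [[0.3, 2.4, 1.8], [-0.002, 0.002, -0.007], 8.5],
    [[0.3, 2.4, 1.8], [-0.002, 0.002, -0.007], 8.5]
  ]
}}

```text
time: 2.1
position: [0.6799, 0.1815, 0.1559]
orientation: [2.249, 2.194, 0.003]
wrist_force: [-0.1, -0.7, 0.4]
width: 0.0849
```

```bash
python3 -c "
from h import *
st();rows((.6756,.1934,.076),down(np.radians(-1)),vmax=3)
grab('scene','p1.png',(340,100,540,300),3)"
```

```text
t 2.1 p [0.6799 0.1815 0.1559] w 0.0849 F [-0.1 -0.7  0.4] q [0.155 0.302 1.497 0.001 1.34  0.179]
 tool x,y,z in world: [0.0247 0.9997 0.0012] [ 0.9997 -0.0247  0.0017] [ 0.0017  0.0012 -1.    ]
total [-0.4  1.2 -8. ] turn [ 0.002 -0.001 -0.007] n 5
[[[0.23,-0.09,1.6],[0.0,0.0,-0.001],8.5],[[0.24,-0.09,1.6],[0.0,0.0,-0.001],8.5],[[0.24,-0.09,1.6],[0.0,0.0,-0.001],8.5],[[0.24,-0.09,1.6],[0.0,0.0,-0.001],8.5],[[0.24,-0.09,1.6],[0.0,0.0,-0.001],8.5]]
```

The gripper hangs just over the pack, and the lamp's panel head (about (315,215) in the crop) is clear of it. Going down.

>>> {"op": "arm_command", "data": {
  "steps": [
    [[0.5, -0.3, 1.6], [0, 0, 0], 8.5],
    [[0.4, -0.1, 1.6], [0, 0, 0], 8.5],
    [[0.3, 0, 1.6], [0, 0, 0], 8.5],
    [[0.1, 0, 1.6], [0, 0, 0], 8.5],
    [[0, 0, 1.3], [0, 0, 0], 8.5]
  ]
}}

```text
time: 2.65
position: [0.6746, 0.1955, 0.0674]
orientation: [-2.247, -2.192, 0.004]
wrist_force: [-0.1, -0.1, 0.7]
width: 0.0853
```

>>> {"op": "arm_command", "data": {
  "steps": [
    [[0, 0, 0], [0, 0, 0], 8.5],
    [[0, 0, 0], [0, 0, 0], 2],
    [[0, 0, 0], [0, 0, 0], 2],
    [[0, 0, 0], [0, 0, 0], 2],
    [[0, 0, 0], [0, 0, 0], 2]
  ]
}}

```text
time: 3.15
position: [0.6759, 0.1953, 0.0679]
orientation: [2.248, 2.193, 0.001]
wrist_force: [-0.4, -0.2, -2.3]
width: 0.0438
```

>>> {"op": "arm_command", "data": {
  "steps": [
    [[0, 0, 0], [0, 0, 0], 2],
    [[0, 0, -0.5], [0, 0, 0], 2],
    [[0, 0, -0.5], [0, 0, 0], 2],
    [[0, 0, -0.8], [0, 0, 0], 2],
    [[0, 0, -0.8], [0, 0, 0], 2]
  ]
}}

```text
time: 3.65
position: [0.6751, 0.1945, 0.0912]
orientation: [2.249, 2.193, -0.001]
wrist_force: [1.8, 0.3, -2.1]
width: 0.0433
```

>>> {"op": "arm_command", "data": {
  "steps": [
    [[0, 0, -1.5], [0, 0, 0], 2],
    [[0, 0, -1.5], [0, 0, 0], 2],
    [[0, 0, -1.5], [0, 0, 0], 2],
    [[0, 0, -1.5], [0, 0, 0], 2],
    [[0, 0, -1], [0, 0, 0], 2]
  ]
}}

```text
time: 4.15
position: [0.6744, 0.1949, 0.1701]
orientation: [-2.248, -2.193, 0.002]
wrist_force: [0.9, 0.5, -2.5]
width: 0.0439
```

```bash
python3 -c "
from h import *
st();rows((.50,.30,.15),claw=2)
im=grab('scene','p2.png',(340,100,540,300),3)"
```

```text
t 4.15 p [0.6744 0.1949 0.1701] w 0.0439 F [ 0.9  0.5 -2.5] q [0.175 0.288 1.49  0.    1.365 0.2  ]
 tool x,y,z in world: [ 0.0248  0.9997 -0.0003] [ 0.9997 -0.0248 -0.0015] [-0.0015 -0.0003 -1.    ]
total [-17.4  10.5  -2. ] turn [0. 0. 0.] n 5
[[[2.02,-3.54,0.41],[0.0,0.0,0.0],2],[[2.02,-3.54,0.41],[0.0,0.0,0.0],2],[[2.02,-3.54,0.41],[0.0,0.0,0.0],2],[[2.02,-3.54,0.41],[0.0,0.0,0.0],2],[[2.02,-3.54,0.41],[0.0,0.0,0.0],2]]
```

The pack is out of its well, with the plug hanging free at (215,335) in the crop. Going to the bin.

>>> {"op": "arm_command", "data": {
  "steps": [
    [[2, -3.5, 0.3], [0, 0, -0.02], 2],
    [[2, -3.5, 0.3], [0, 0, -0.05], 2],
    [[2, -3.5, 0.3], [0, 0, -0.05], 2],
    [[2, -3.5, 0.3], [0, 0, -0.05], 2],
    [[2, -3.5, 0.2], [0, 0, -0.05], 2]
  ]
}}

```text
time: 4.7
position: [0.4951, 0.2859, 0.1601]
orientation: [1.99, 2.425, 0.009]
wrist_force: [-0.1, -0.0, -2.3]
width: 0.0438
```

```bash
python3 -c "
from h import *
c=[onp('top',p,.04) for p in [(150.5,251),(202.5,261.7),(190.8,310),(138.8,300)]]
c=np.array(c);print(c,c.mean(0),np.linalg.norm(np.diff(c,axis=0),axis=1))
st();rows((*c.mean(0)[:2],.12),down(np.radians(13)),claw=2)"
```

```text
[[0.5054 0.4007 0.04  ]
 [0.4767 0.2775 0.04  ]
 [0.3632 0.3065 0.04  ]
 [0.3901 0.4291 0.04  ]] [0.4338 0.3534 0.04  ] [0.1265 0.1172 0.1255]
t 4.7 p [0.4951 0.2859 0.1601] w 0.0438 F [-0.1 -0.  -2.3] q [ 0.394 -0.002  1.828 -0.002  1.308  0.198]
 tool x,y,z in world: [-0.1952  0.9808 -0.0001] [0.9807 0.1952 0.0075] [ 0.0074  0.0014 -1.    ]
total [-6.1  6.7 -4. ] turn [ 0.008  0.    -0.03 ] n 5
[[[1.56,-0.94,0.79],[0.002,0.0,-0.006],2],[[1.57,-0.93,0.8],[0.002,0.0,-0.006],2],[[1.57,-0.92,0.8],[0.002,0.0,-0.006],2],[[1.58,-0.91,0.8],[0.002,0.0,-0.006],2],[[1.59,-0.9,0.8],[0.002,0.0,-0.006],2]]
```

>>> {"op": "arm_command", "data": {
  "steps": [
    [[1.6, -0.9, 0.5], [0, 0, 0], 2],
    [[1.6, -0.9, 0.6], [0, 0, 0], 2],
    [[1.6, -0.9, 0.8], [0, 0, 0], 2],
    [[1.6, -0.9, 0.8], [0, 0, 0], 2],
    [[1.6, -0.9, 0.8], [0, 0, 0], 2]
  ]
}}

```text
time: 5.2
position: [0.4278, 0.3583, 0.1246]
orientation: [1.986, 2.43, 0.007]
wrist_force: [0.8, -0.4, -3.1]
width: 0.0439
```

```bash
python3 -c "
from h import *
st();rows((.434,.356,.066),down(np.radians(13)),claw=2)"
```

```text
t 5.2 p [0.4278 0.3583 0.1246] w 0.0439 F [ 0.8 -0.4 -3.1] q [ 0.565  0.006  1.884 -0.002  1.246  0.365]
 tool x,y,z in world: [-0.1989  0.98    0.0003] [0.98   0.1989 0.0058] [ 0.0057  0.0014 -1.    ]
total [ 0.6 -0.2 -5.9] turn [ 0.006 -0.    -0.027] n 5
[[[-0.07,0.11,1.17],[0.001,0.0,-0.005],2],[[-0.07,0.11,1.17],[0.001,0.0,-0.005],2],[[-0.07,0.11,1.17],[0.001,0.0,-0.005],2],[[-0.07,0.11,1.17],[0.001,0.0,-0.005],2],[[-0.07,0.11,1.17],[0.001,0.0,-0.005],2]]
```

>>> {"op": "arm_command", "data": {
  "steps": [
    [[0, 0.2, 1.3], [0, 0, 0], 2],
    [[0, 0.2, 1.3], [0, 0, 0], 2],
    [[0, 0.1, 1.2], [0, 0, 0], 2],
    [[0, 0, 1], [0, 0, 0], 2],
    [[0, 0, 0.6], [0, 0, 0], 2]
  ]
}}

```text
time: 5.7
position: [0.4325, 0.359, 0.0663]
orientation: [1.985, 2.431, 0.004]
wrist_force: [-0.4, 0.6, -3.1]
width: 0.0436
```

```bash
python3 -c "
from h import *
st();grab('scene','p3.png',(330,120,480,270),4)"
```

```text
t 5.7 p [0.4325 0.359  0.0663] w 0.0436 F [-0.4  0.6 -3.1] q [ 0.562  0.094  1.902 -0.002  1.142  0.361]
 tool x,y,z in world: [-0.2003  0.9797 -0.0008] [0.9797 0.2003 0.004 ] [ 0.0041  0.     -1.    ]
```

The pack hangs upright in the middle of the bin, about 4 mm off its floor. Lowering and releasing it.

>>> {"op": "arm_command", "data": {
  "steps": [
    [[0, 0, 0.4], [0, 0, 0], 2],
    [[0, 0, 0], [0, 0, 0], 2],
    [[0, 0, 0], [0, 0, 0], 6],
    [[0, 0, 0], [0, 0, 0], 7],
    [[0, 0, 0], [0, 0, 0], 7]
  ]
}}

```text
time: 6.25
position: [0.4348, 0.3594, 0.064]
orientation: [1.985, 2.429, 0.01]
wrist_force: [0.3, -0.6, -0.4]
width: 0.0701
```

>>> {"op": "arm_command", "data": {
  "steps": [
    [[0, 0, 0], [0, 0, 0], 7.5],
    [[0, 0, -2], [0, 0, 0], 7.5],
    [[0, 0, -3], [0, 0, 0], 7.5],
    [[0, 0, -3], [0, 0, 0], 7.5],
    [[0, 0, -2], [0, 0, 0], 7.5]
  ]
}}

```text
time: 6.75
position: [0.432, 0.3583, 0.1645]
orientation: [1.986, 2.431, 0.001]
wrist_force: [0.2, 0.8, 0.8]
width: 0.075
```

```bash
python3 -c "
from h import *
st();grab('scene','p4.png',(330,120,480,270),4);rows((.488,.181,.12),down(np.radians(-1)),claw=5)"
```

```text
t 6.75 p [0.432  0.3583 0.1645] w 0.075 F [0.2 0.8 0.8] q [ 0.561 -0.028  1.846 -0.002  1.322  0.361]
 tool x,y,z in world: [-0.1994  0.9799 -0.0017] [0.9799 0.1994 0.002 ] [ 0.0023 -0.0012 -1.    ]
total [  5.4 -17.8  -4.8] turn [ 0.007 -0.001  0.218] n 5
[[[-3.71,0.35,0.97],[0.001,0.0,0.044],5],[[-3.69,0.51,0.97],[0.001,0.0,0.044],5],[[-3.67,0.67,0.97],[0.001,0.0,0.044],5],[[-3.63,0.83,0.97],[0.001,0.0,0.044],5],[[-3.59,0.99,0.97],[0.001,0.0,0.044],5]]
```

The pack now stands released in the bin (box top at (217,262) in the crop). Next I re-measure the cleats.

```bash
python3 -c "
from h import *
im=grab('top','t5.png',(130,150,330,330),3.3)
for c in rects(im,(8,190,100),(14,255,200),(190,230,330,330),60): print('cleat z.02',wrect('top',c,.02),cv2.contourArea(c),c[:,0].min(0),c[:,0].max(0))"
```

```text
cleat z.02 (array([385.4, 169.3]), array([81.9, 16.8]), 88.5) 232.5 [233 295] [267 302]
cleat z.02 (array([436.2, 191.4]), array([79.7, 21.7]), 88.9) 259.0 [224 273] [257 282]
cleat z.02 (array([488.2, 180.8]), array([80. , 19.4]), 88.5) 241.5 [228 252] [261 260]
```

The three cleats are unmoved (lying along y at x = 0.385, 0.436 and 0.488), and the pack sits inside the bin rim. I pick the far one first.

>>> {"op": "arm_command", "data": {
  "steps": [
    [[-3.7, 0.4, 0.5], [0, 0, 0.044], 3.6],
    [[-3.7, 0.5, 0.8], [0, 0, 0.044], 3.6],
    [[-3.7, 0.7, 1.2], [0, 0, 0.044], 3.6],
    [[-3.6, 0.8, 1.2], [0, 0, 0.044], 3.6],
    [[-3.6, 1, 1.2], [0, 0, 0.044], 3.6]
  ]
}}

```text
time: 7.35
position: [0.4882, 0.1796, 0.1138]
orientation: [2.239, 2.199, 0.014]
wrist_force: [1.6, 0.6, 0.2]
width: 0.0359
```

```bash
python3 -c "
from h import *
st();rows((.488,.181,.025),down(np.radians(-1.3)),claw=3.6)"
```

```text
t 7.35 p [0.4882 0.1796 0.1138] w 0.0359 F [1.6 0.6 0.2] q [ 0.208 -0.074  1.982  0.002  1.224  0.226]
 tool x,y,z in world: [0.0182 0.9998 0.0043] [ 0.9998 -0.0183  0.0087] [ 0.0088  0.0041 -1.    ]
total [-0.   0.1 -8.9] turn [ 0.009 -0.004  0.004] n 5
[[[0.02,-0.02,1.78],[0.002,-0.001,0.001],3.6],[[0.02,-0.02,1.78],[0.002,-0.001,0.001],3.6],[[0.02,-0.01,1.78],[0.002,-0.001,0.001],3.6],[[0.03,-0.01,1.78],[0.002,-0.001,0.001],3.6],[[0.03,-0.01,1.78],[0.002,-0.001,0.001],3.6]]
```

>>> {"op": "arm_command", "data": {
  "steps": [
    [[0, 0, 0.8], [0.004, -0.002, 0], 3.6],
    [[0, 0, 1.5], [0.004, -0.002, 0], 3.6],
    [[0, 0, 2], [0, 0, 0], 3.6],
    [[0, 0, 1.5], [0, 0, 0], 3.6],
    [[0, 0, 0], [0, 0, 0], 3.6]
  ]
}}

```text
time: 7.85
position: [0.4842, 0.177, 0.0452]
orientation: [-2.242, -2.193, 0.013]
wrist_force: [-1.1, -0.7, -0.4]
width: 0.0357
```

```bash
python3 -c "
from h import *
st();rows((.488,.181,.025),down(np.radians(-1.3)),claw=3.6)"
```

```text
t 7.85 p [0.4842 0.177  0.0452] w 0.0357 F [-1.1 -0.7 -0.4] q [ 0.206  0.029  2.012 -0.     1.111  0.228]
 tool x,y,z in world: [ 0.022   0.9998 -0.0024] [ 0.9997 -0.022  -0.0098] [-0.0098 -0.0021 -0.9999]
total [ 0.4  0.4 -2. ] turn [-0.01   0.002  0.001] n 5
[[[0.08,0.08,0.4],[-0.002,0.0,0.0],3.6],[[0.08,0.08,0.4],[-0.002,0.0,0.0],3.6],[[0.08,0.08,0.4],[-0.002,0.0,0.0],3.6],[[0.08,0.08,0.4],[-0.002,0.0,0.0],3.6],[[0.08,0.08,0.4],[-0.002,0.0,0.0],3.6]]
```

>>> {"op": "arm_command", "data": {
  "steps": [
    [[0.2, 0.4, 0.6], [0, 0, 0], 3.6],
    [[0.1, 0, 0.8], [0, 0, 0], 3.6],
    [[0, 0, 0.7], [0, 0, 0], 3.6],
    [[0, 0, 0], [0, 0, 0], 1],
    [[0, 0, 0], [0, 0, 0], 1]
  ]
}}

```text
time: 8.35
position: [0.4884, 0.1826, 0.0227]
orientation: [-2.238, -2.198, 0.012]
wrist_force: [0.0, -0.4, -0.8]
width: 0.0204
```

>>> {"op": "arm_command", "data": {
  "steps": [
    [[0, 0, 0], [0, 0, 0], 1],
    [[0, 0, -1], [0, 0, 0], 1],
    [[0, 0, -2], [0, 0, 0], 1],
    [[0, 0, -2], [0, 0, 0], 1],
    [[0, 0, -2], [0, 0, 0], 1]
  ]
}}

```text
time: 8.85
position: [0.4874, 0.1821, 0.0947]
orientation: [-2.237, -2.195, 0.017]
wrist_force: [-0.1, 0.6, -0.3]
width: 0.0206
```

```bash
python3 -c "
from h import *
st();rows((.606,-.0125,.09),down(np.radians(-1.0)),claw=1)
grab('scene','p6.png',(280,100,480,250),4)"
```

```text
t 8.85 p [0.4874 0.1821 0.0947] w 0.0206 F [-0.1  0.6 -0.3] q [ 0.214 -0.034  1.979  0.     1.21   0.233]
 tool x,y,z in world: [ 0.0186  0.9998 -0.0028] [ 0.9997 -0.0186 -0.013 ] [-0.0131 -0.0025 -0.9999]
total [ 11.9 -19.5  -0.5] turn [-0.013  0.003 -0.001] n 10
[[[-1.92,1.22,0.04],[-0.001,0.0,0.0],1],[[-1.92,1.22,0.04],[-0.001,0.0,0.0],1],[[-1.92,1.22,0.04],[-0.001,0.0,0.0],1],[[-1.92,1.22,0.04],[-0.001,0.0,0.0],1],[[-1.92,1.22,0.04],[-0.001,0.0,0.0],1]]
[[[-1.92,1.22,0.04],[-0.001,0.0,0.0],1],[[-1.92,1.22,0.04],[-0.001,0.0,0.0],1],[[-1.92,1.22,0.04],[-0.001,0.0,0.0],1],[[-1.92,1.22,0.04],[-0.001,0.0,0.0],1],[[-1.92,1.22,0.05],[-0.001,0.0,0.0],1]]
```

The held cleat is clear of the bench at (305,410), foot down. Carrying it to the tray.

>>> {"op": "arm_command", "data": {
  "steps": [
    [[-3, 2, 0], [0, 0, 0], 1],
    [[-4, 2.5, 0], [0, 0, 0], 1],
    [[-4, 2.5, 0], [0, 0, 0], 1],
    [[-4, 2.5, 0], [0, 0, 0], 1],
    [[-3, 1.5, 0.1], [0, 0, 0], 1]
  ]
}}

```text
time: 9.4
position: [0.6022, -0.0011, 0.1038]
orientation: [2.23, 2.208, 0.008]
wrist_force: [0.2, 0.3, 0.2]
width: 0.0204
```

```bash
python3 -c "
from h import *
st();rows((.606,-.0125,.06),down(np.radians(-1.0)),claw=1)"
```

```text
t 9.4 p [ 0.6022 -0.0011  0.1038] w 0.0204 F [0.2 0.3 0.2] q [-0.126  0.132  1.789  0.002  1.214 -0.117]
 tool x,y,z in world: [0.01   0.9999 0.001 ] [ 0.9999 -0.01    0.0059] [ 0.0059  0.0009 -1.    ]
total [ 0.4 -1.1 -4.4] turn [ 0.006 -0.001  0.007] n 5
[[[-0.23,0.07,0.88],[0.001,0.0,0.001],1],[[-0.23,0.07,0.88],[0.001,0.0,0.001],1],[[-0.23,0.08,0.88],[0.001,0.0,0.001],1],[[-0.23,0.08,0.88],[0.001,0.0,0.001],1],[[-0.23,0.08,0.88],[0.001,0.0,0.001],1]]
```

>>> {"op": "arm_command", "data": {
  "steps": [
    [[-0.2, 0, 0.6], [0.002, 0, 0], 1],
    [[-0.2, 0, 1], [0.002, 0, 0], 1],
    [[-0.2, 0, 1], [0.002, 0, 0], 1],
    [[0, 0, 1], [0, 0, 0], 1],
    [[0, 0, 0.3], [0, 0, 0], 1]
  ]
}}

```text
time: 9.9
position: [0.6028, -0.0092, 0.0625]
orientation: [-2.236, -2.206, -0.002]
wrist_force: [0.4, 0.1, -1.0]
width: 0.0207
```

```bash
python3 -c "
from h import *
st();rows((.606,-.0125,.035),down(np.radians(-1.0)),claw=1)"
```

```text
t 9.9 p [ 0.6028 -0.0092  0.0625] w 0.0207 F [ 0.4  0.1 -1. ] q [-0.139  0.19   1.802  0.001  1.149 -0.126]
 tool x,y,z in world: [0.0135 0.9999 0.001 ] [ 0.9999 -0.0135  0.0009] [ 0.0009  0.001  -1.    ]
total [ 0.3 -0.3 -2.8] turn [ 0.001 -0.001  0.004] n 5
[[[-0.07,0.07,0.55],[0.0,0.0,0.001],1],[[-0.07,0.07,0.55],[0.0,0.0,0.001],1],[[-0.07,0.07,0.55],[0.0,0.0,0.001],1],[[-0.07,0.07,0.55],[0.0,0.0,0.001],1],[[-0.07,0.07,0.55],[0.0,0.0,0.001],1]]
```

>>> {"op": "arm_command", "data": {
  "steps": [
    [[-0.2, 0.2, 0.6], [0, 0, 0], 1],
    [[-0.1, 0.1, 0.8], [0, 0, 0], 1],
    [[0, 0, 0.7], [0, 0, 0], 1],
    [[0, 0, 0.5], [0, 0, 0], 1],
    [[0, 0, 0], [0, 0, 0], 1]
  ]
}}

```text
time: 10.4
position: [0.6054, -0.0101, 0.0338]
orientation: [-2.232, -2.21, -0.002]
wrist_force: [-0.4, -0.4, 1.4]
width: 0.0205
```

```bash
python3 -c "
from h import *
st()
grab('scene','p7.png',(260,170,410,300),4)"
```

```text
t 10.4 p [ 0.6054 -0.0101  0.0338] w 0.0205 F [-0.4 -0.4  1.4] q [-0.14   0.237  1.803  0.002  1.101 -0.131]
 tool x,y,z in world: [0.0102 0.9999 0.0013] [ 0.9999 -0.0102  0.0005] [ 0.0005  0.0013 -1.    ]
```

The cleat is inside the tray at (310,360), with 1.4 N of contact at the expected height. Releasing.

>>> {"op": "arm_command", "data": {
  "steps": [
    [[0, 0, 0], [0, 0, 0], 3.6],
    [[0, 0, 0], [0, 0, 0], 3.6],
    [[0, 0, -2], [0, 0, 0], 3.6],
    [[0, 0, -3], [0, 0, 0], 3.6],
    [[0, 0, -2], [0, 0, 0], 3.6]
  ]
}}

```text
time: 10.95
position: [0.6021, -0.0099, 0.1011]
orientation: [-2.227, -2.204, 0.007]
wrist_force: [0.1, 0.7, -0.0]
width: 0.0361
```

```bash
python3 -c "
from h import *
st();rows((.436,.191,.11),down(np.radians(-1.3)),claw=3.6)"
```

```text
t 10.95 p [ 0.6021 -0.0099  0.1011] w 0.0361 F [ 0.1  0.7 -0. ] q [-0.141  0.144  1.782  0.001  1.225 -0.13 ]
 tool x,y,z in world: [0.0106 0.9999 0.0025] [ 0.9999 -0.0106 -0.0088] [-0.0088  0.0026 -1.    ]
total [-16.6  20.1   0.9] turn [-0.009 -0.002  0.012] n 10
[[[1.99,-1.68,-0.07],[-0.001,0.0,0.001],3.6],[[1.99,-1.68,-0.07],[-0.001,0.0,0.001],3.6],[[1.99,-1.69,-0.07],[-0.001,0.0,0.001],3.6],[[1.99,-1.69,-0.08],[-0.001,0.0,0.001],3.6],[[1.98,-1.69,-0.08],[-0.001,0.0,0.001],3.6]]
[[[1.98,-1.69,-0.08],[-0.001,0.0,0.001],3.6],[[1.98,-1.7,-0.08],[-0.001,0.0,0.001],3.6],[[1.98,-1.7,-0.08],[-0.001,0.0,0.001],3.6],[[1.98,-1.7,-0.09],[-0.001,0.0,0.001],3.6],[[1.97,-1.7,-0.09],[-0.001,0.0,0.001],3.6]]
```

>>> {"op": "arm_command", "data": {
  "steps": [
    [[2.5, -2, 0], [0, 0, 0], 3.6],
    [[3.6, -3, 0], [0, 0, 0], 3.6],
    [[3.6, -3, 0], [0, 0, 0], 3.6],
    [[3.6, -3, 0], [0, 0, 0], 3.6],
    [[3.6, -3, 0], [0, 0, 0], 3.6]
  ]
}}

```text
time: 11.45
position: [0.4675, 0.1613, 0.1086]
orientation: [2.242, 2.196, 0.009]
wrist_force: [1.0, 0.6, -0.7]
width: 0.0361
```

>>> {"op": "arm_command", "data": {
  "steps": [
    [[2, -1.6, 0], [0, 0, 0], 3.6],
    [[0, 0, 0], [0, 0, 0], 3.6],
    [[0, 0, 0], [0, 0, 0], 3.6],
    [[0, 0, 0], [0, 0, 0], 3.6],
    [[0, 0, 0], [0, 0, 0], 3.6]
  ]
}}

```text
time: 11.95
position: [0.4488, 0.1843, 0.1087]
orientation: [2.236, 2.201, 0.011]
wrist_force: [-0.5, -0.1, 0.3]
width: 0.0361
```

```bash
python3 -c "
from h import *
st();rows((.436,.191,.024),down(np.radians(-1.3)),claw=3.6)"
```

```text
t 11.95 p [0.4488 0.1843 0.1087] w 0.0361 F [-0.5 -0.1  0.3] q [ 0.236 -0.155  2.065  0.     1.224  0.251]
 tool x,y,z in world: [0.0156 0.9999 0.0022] [ 0.9999 -0.0156  0.0074] [ 0.0075  0.0021 -1.    ]
total [-1.3  0.7 -8.5] turn [ 0.007 -0.002  0.007] n 5
[[[0.13,-0.27,1.69],[0.001,0.0,0.001],3.6],[[0.13,-0.27,1.69],[0.001,0.0,0.001],3.6],[[0.13,-0.27,1.69],[0.001,0.0,0.001],3.6],[[0.13,-0.26,1.69],[0.001,0.0,0.001],3.6],[[0.13,-0.26,1.69],[0.001,0.0,0.001],3.6]]
```

>>> {"op": "arm_command", "data": {
  "steps": [
    [[0.4, -0.7, 0.6], [0.003, 0, 0], 3.6],
    [[0.3, -0.6, 1.2], [0.003, 0, 0], 3.6],
    [[0, 0, 2], [0, 0, 0], 3.6],
    [[0, 0, 2], [0, 0, 0], 3.6],
    [[0, 0, 0.3], [0, 0, 0], 3.6]
  ]
}}

```text
time: 12.45
position: [0.4359, 0.1903, 0.0438]
orientation: [-2.244, -2.198, -0.003]
wrist_force: [-0.3, 0.2, -0.4]
width: 0.0363
```

```bash
python3 -c "
from h import *
st();rows((.436,.191,.023),down(np.radians(-1.3)),claw=3.6)
im=grab('scene')
cv2.imwrite('pics/p8.png',cv2.resize(im[180:260,300:420,::-1],None,fx=5,fy=5))"
```

```text
t 12.45 p [0.4359 0.1903 0.0438] w 0.0363 F [-0.3  0.2 -0.4] q [ 0.254 -0.072  2.114  0.002  1.098  0.274]
 tool x,y,z in world: [0.0206 0.9998 0.0022] [ 0.9998 -0.0206  0.0008] [ 0.0008  0.0022 -1.    ]
total [ 0.   0.1 -2.1] turn [ 0.001 -0.002  0.002] n 5
[[[0.01,0.0,0.42],[0.0,0.0,0.0],3.6],[[0.01,0.0,0.42],[0.0,0.0,0.0],3.6],[[0.01,0.0,0.42],[0.0,0.0,0.0],3.6],[[0.01,0.0,0.42],[0.0,0.0,0.0],3.6],[[0.01,0.0,0.42],[0.0,0.0,0.0],3.6]]
```

The fingers straddle the second cleat at (240,180). The first lies in the tray at (230,375).

>>> {"op": "arm_command", "data": {
  "steps": [
    [[0, 0, 0.7], [0, 0, 0], 3.6],
    [[0, 0, 0.8], [0, 0, 0], 3.6],
    [[0, 0, 0.6], [0, 0, 0], 3.6],
    [[0, 0, 0], [0, 0, 0], 1],
    [[0, 0, 0], [0, 0, 0], 1]
  ]
}}

```text
time: 13.0
position: [0.4378, 0.1909, 0.0234]
orientation: [2.244, 2.197, 0.009]
wrist_force: [-0.1, -1.5, 0.5]
width: 0.0207
```

>>> {"op": "arm_command", "data": {
  "steps": [
    [[0, 0, 0], [0, 0, 0], 1],
    [[0, 0, -1], [0, 0, 0], 1],
    [[0, 0, -2], [0, 0, 0], 1],
    [[0, 0, -2], [0, 0, 0], 1],
    [[0, 0, -2], [0, 0, 0], 1]
  ]
}}

```text
time: 13.5
position: [0.4356, 0.1902, 0.0951]
orientation: [-2.243, -2.197, -0.002]
wrist_force: [-0.3, 0.2, -0.3]
width: 0.0208
```

```bash
python3 -c "
from h import *
st();rows((.544,-.0125,.09),down(np.radians(-1.0)),claw=1)"
```

```text
t 13.5 p [0.4356 0.1902 0.0951] w 0.0208 F [-0.3  0.2 -0.3] q [ 0.254 -0.157  2.091  0.002  1.206  0.274]
 tool x,y,z in world: [0.0209 0.9998 0.0019] [ 0.9998 -0.0209 -0.0003] [-0.0002  0.0019 -1.    ]
total [ 10.8 -20.3  -0.5] turn [-0.    -0.002 -0.003] n 10
[[[-2.0,1.13,0.05],[0.0,0.0,0.0],1],[[-2.0,1.12,0.05],[0.0,0.0,0.0],1],[[-2.0,1.12,0.05],[0.0,0.0,0.0],1],[[-2.0,1.12,0.05],[0.0,0.0,0.0],1],[[-2.01,1.12,0.05],[0.0,0.0,0.0],1]]
[[[-2.01,1.12,0.05],[0.0,0.0,0.0],1],[[-2.01,1.12,0.05],[0.0,0.0,0.0],1],[[-2.01,1.12,0.05],[0.0,0.0,0.0],1],[[-2.01,1.12,0.05],[0.0,0.0,0.0],1],[[-2.01,1.12,0.05],[0.0,0.0,0.0],1]]
```

>>> {"op": "arm_command", "data": {
  "steps": [
    [[-3.5, 2, 0], [0, 0, 0], 1],
    [[-4.2, 2.3, 0], [0, 0, 0], 1],
    [[-4.2, 2.3, 0], [0, 0, 0], 1],
    [[-4.2, 2.3, 0], [0, 0, 0], 1],
    [[-3.5, 1.5, 0.1], [0, 0, 0], 1]
  ]
}}

```text
time: 14.0
position: [0.5433, -0.0093, 0.1058]
orientation: [2.226, 2.204, 0.025]
wrist_force: [-0.1, 0.7, 0.5]
width: 0.0207
```

>>> {"op": "arm_command", "data": {
  "steps": [
    [[-0.3, 0, 0.4], [0, 0, 0], 1],
    [[0, 0, 1], [0, 0, 0], 1],
    [[0, 0, 1], [0, 0, 0], 1],
    [[0, 0, 1], [0, 0, 0], 1],
    [[0, 0, 0.2], [0, 0, 0], 1]
  ]
}}

```text
time: 14.5
position: [0.5455, -0.0142, 0.0701]
orientation: [2.227, 2.197, 0.029]
wrist_force: [-0.5, 0.1, -0.2]
width: 0.0204
```

```bash
python3 -c "
from h import *
st();rows((.544,-.0125,.034),down(np.radians(-1.0)),claw=1)"
```

```text
t 14.5 p [ 0.5455 -0.0142  0.0701] w 0.0204 F [-0.5  0.1 -0.2] q [-0.166  0.041  1.951  0.008  1.129 -0.156]
 tool x,y,z in world: [0.0136 0.9999 0.0042] [ 0.9997 -0.0137  0.022 ] [ 0.022   0.0039 -0.9997]
total [-0.1  0.2 -3.6] turn [ 0.022 -0.004  0.004] n 5
[[[0.03,-0.05,0.72],[0.004,-0.001,0.001],1],[[0.03,-0.04,0.72],[0.004,-0.001,0.001],1],[[0.03,-0.04,0.72],[0.004,-0.001,0.001],1],[[0.03,-0.04,0.72],[0.004,-0.001,0.001],1],[[0.03,-0.03,0.72],[0.004,-0.001,0.001],1]]
```

>>> {"op": "arm_command", "data": {
  "steps": [
    [[0, 0, 0.7], [0.006, 0, 0], 1],
    [[0, 0, 1], [0.006, 0, 0], 1],
    [[0, 0, 1], [0.006, 0, 0], 1],
    [[0, 0, 0.7], [0.004, 0, 0], 1],
    [[0, 0, 0.2], [0, 0, 0], 1]
  ]
}}

```text
time: 15.0
position: [0.5458, -0.0118, 0.0336]
orientation: [-2.227, -2.206, 0.0]
wrist_force: [-15.1, 0.4, 32.1]
width: 0.0205
```

```bash
python3 -c "
from h import *
st();to((.544,-.0125,.034),down(np.radians(-1.0)))"
```

```text
t 15.0 p [ 0.5458 -0.0118  0.0336] w 0.0205 F [-15.1   0.4  32.1] q [-0.16   0.114  1.945  0.004  1.088 -0.152]
 tool x,y,z in world: [0.0096 0.9999 0.0045] [ 0.9999 -0.0095 -0.0049] [-0.0048  0.0045 -1.    ]
shift cm [-0.08 -0.18 -0.04] turn [-0.005 -0.004  0.008] | len 0.2 ang 0.01
```

>>> {"op": "arm_command", "data": {
  "steps": [
    [[0, 0, -0.1], [0, 0, 0], 1],
    [[0, 0, 0], [0, 0, 0], 3.6],
    [[0, 0, 0], [0, 0, 0], 3.6],
    [[0, 0, -2], [0, 0, 0], 3.6],
    [[0, 0, -3], [0, 0, 0], 3.6]
  ]
}}

```text
time: 15.5
position: [0.5427, -0.0115, 0.0796]
orientation: [-2.221, -2.2, 0.011]
wrist_force: [0.2, -0.5, 0.5]
width: 0.036
```

>>> {"op": "arm_command", "data": {
  "steps": [
    [[0, 0, -1.5], [0, 0, 0], 3.6],
    [[3.6, -3, 0], [0, 0, 0], 3.6],
    [[3.6, -3, 0], [0, 0, 0], 3.6],
    [[3.6, -3, 0], [0, 0, 0], 3.6],
    [[3.6, -3, 0], [0, 0, 0], 3.6]
  ]
}}

```text
time: 16.0
position: [0.4279, 0.1336, 0.1015]
orientation: [-2.239, -2.195, -0.001]
wrist_force: [0.0, 1.3, 0.2]
width: 0.0358
```

```bash
python3 -c "
from h import *
st();rows((.386,.169,.11),down(np.radians(-1.3)),claw=3.6)"
```

```text
t 16.0 p [0.4279 0.1336 0.1015] w 0.0358 F [0.  1.3 0.2] q [ 0.133 -0.238  2.148  0.006  1.234  0.151]
 tool x,y,z in world: [0.0197 0.9998 0.0049] [ 0.9998 -0.0197 -0.0039] [-0.0038  0.005  -1.    ]
total [-4.2  3.5  0.9] turn [-0.004 -0.005  0.003] n 5
[[[0.69,-0.85,-0.16],[-0.001,-0.001,0.001],3.6],[[0.69,-0.85,-0.17],[-0.001,-0.001,0.001],3.6],[[0.69,-0.85,-0.17],[-0.001,-0.001,0.001],3.6],[[0.69,-0.85,-0.17],[-0.001,-0.001,0.001],3.6],[[0.69,-0.85,-0.17],[-0.001,-0.001,0.001],3.6]]
```

>>> {"op": "arm_command", "data": {
  "steps": [
    [[2, -2.5, 0], [0, 0, 0], 3.6],
    [[1, -1.5, 0], [0, 0, 0], 3.6],
    [[0, 0, 0.5], [0, 0, 0], 3.6],
    [[0, 0, 0.5], [0, 0, 0], 3.6],
    [[0, 0, 0], [0, 0, 0], 3.6]
  ]
}}

```text
time: 16.5
position: [0.383, 0.168, 0.0887]
orientation: [-2.231, -2.201, 0.0]
wrist_force: [-0.9, 0.6, 0.2]
width: 0.0361
```

```bash
python3 -c "
from h import *
st();rows((.386,.169,.024),down(np.radians(-1.3)),claw=3.6)
im=grab('top','p9.png',(180,200,380,350),4)"
```

```text
t 16.5 p [0.383  0.168  0.0887] w 0.0361 F [-0.9  0.6  0.2] q [ 0.231 -0.305  2.225  0.007  1.226  0.242]
 tool x,y,z in world: [0.0131 0.9999 0.0052] [ 0.9999 -0.0131 -0.0056] [-0.0055  0.0053 -1.    ]
total [ 0.3  0.1 -6.5] turn [-0.006 -0.005  0.01 ] n 5
[[[0.01,0.07,1.29],[-0.001,-0.001,0.002],3.6],[[0.02,0.07,1.29],[-0.001,-0.001,0.002],3.6],[[0.02,0.06,1.29],[-0.001,-0.001,0.002],3.6],[[0.02,0.06,1.29],[-0.001,-0.001,0.002],3.6],[[0.02,0.06,1.29],[-0.001,-0.001,0.002],3.6]]
```

Two cleats lie squarely in the tray at (571,26) and (573,121). The last cleat's end still shows at (340,392), unmoved. Descending on it.

>>> {"op": "arm_command", "data": {
  "steps": [
    [[0, 0.3, 0.8], [0, 0, 0], 3.6],
    [[0, 0, 1.5], [0, 0, 0], 3.6],
    [[0, 0, 1.8], [0, 0, 0], 3.6],
    [[0, 0, 1.5], [0, 0, 0], 3.6],
    [[0, 0, 0.3], [0, 0, 0], 3.6]
  ]
}}

```text
time: 17.05
position: [0.3913, 0.1658, 0.0278]
orientation: [-2.24, -2.196, -0.004]
wrist_force: [-0.2, -0.5, -0.2]
width: 0.0362
```

```bash
python3 -c "
from h import *
st();to((.386,.169,.024),down(np.radians(-1.3)))"
```

```text
t 17.05 p [0.3913 0.1658 0.0278] w 0.0362 F [-0.2 -0.5 -0.2] q [ 0.222 -0.174  2.238  0.006  1.079  0.239]
 tool x,y,z in world: [0.0199 0.9998 0.0055] [ 0.9998 -0.0199 -0.0016] [-0.0015  0.0055 -1.    ]
shift cm [ 0.31 -0.53  0.38] turn [-0.002 -0.005  0.003] | len 0.7 ang 0.006
```

>>> {"op": "arm_command", "data": {
  "steps": [
    [[0.3, -0.4, 0.1], [0, 0, 0], 3.6],
    [[0, 0, 0.3], [0, 0, 0], 3.6],
    [[0, 0, 0], [0, 0, 0], 1],
    [[0, 0, 0], [0, 0, 0], 1],
    [[0, 0, 0], [0, 0, 0], 1]
  ]
}}

```text
time: 17.55
position: [0.3891, 0.1688, 0.0248]
orientation: [-2.243, -2.195, -0.007]
wrist_force: [1.1, 0.5, 0.5]
width: 0.0208
```

>>> {"op": "arm_command", "data": {
  "steps": [
    [[0, 0, -0.5], [0, 0, 0], 1],
    [[0, 0, -1.5], [0, 0, 0], 1],
    [[0, 0, -2], [0, 0, 0], 1],
    [[0, 0, -2], [0, 0, 0], 1],
    [[0, 0, -2], [0, 0, 0], 1]
  ]
}}

```text
time: 18.05
position: [0.3868, 0.1679, 0.1062]
orientation: [-2.24, -2.193, -0.0]
wrist_force: [-0.0, -0.2, 0.3]
width: 0.0208
```

```bash
python3 -c "
from h import *
st();rows((.484,-.0125,.09),down(np.radians(-1.0)),claw=1)"
```

```text
t 18.05 p [0.3868 0.1679 0.1062] w 0.0208 F [-0.  -0.2  0.3] q [ 0.229 -0.323  2.206  0.006  1.261  0.248]
 tool x,y,z in world: [0.0212 0.9998 0.0046] [ 0.9998 -0.0212 -0.0046] [-0.0045  0.0047 -1.    ]
total [  9.7 -18.   -1.6] turn [-0.005 -0.005 -0.004] n 5
[[[-3.57,2.02,0.3],[-0.001,-0.001,-0.001],1],[[-3.57,2.02,0.3],[-0.001,-0.001,-0.001],1],[[-3.57,2.02,0.31],[-0.001,-0.001,-0.001],1],[[-3.57,2.01,0.31],[-0.001,-0.001,-0.001],1],[[-3.57,2.01,0.32],[-0.001,-0.001,-0.001],1]]
```

>>> {"op": "arm_command", "data": {
  "steps": [
    [[-3.2, 1.8, 0.1], [0, 0, 0], 1],
    [[-3.8, 2.1, 0.2], [0, 0, 0], 1],
    [[-3.8, 2.1, 0.2], [0, 0, 0], 1],
    [[-3.8, 2, 0.2], [0, 0, 0], 1],
    [[-2.8, 1.4, 0.2], [0, 0, 0], 1]
  ]
}}

```text
time: 18.55
position: [0.4839, -0.0098, 0.1052]
orientation: [2.231, 2.206, 0.021]
wrist_force: [-0.0, 0.3, -0.1]
width: 0.0209
```

>>> {"op": "arm_command", "data": {
  "steps": [
    [[-0.3, 0, 0.4], [0, 0, 0], 1],
    [[0, 0, 0.8], [0, 0, 0], 1],
    [[0, 0, 0.8], [0, 0, 0], 1],
    [[0, 0, 0.8], [0, 0, 0], 1],
    [[0, 0, 0.2], [0, 0, 0], 1]
  ]
}}

```text
time: 19.05
position: [0.4849, -0.0137, 0.0743]
orientation: [2.233, 2.202, 0.023]
wrist_force: [-0.1, 0.1, -0.1]
width: 0.0206
```

```bash
python3 -c "
from h import *
st();rows((.484,-.0125,.0365),down(np.radians(-1.0)),claw=1)"
```

```text
t 19.05 p [ 0.4849 -0.0137  0.0743] w 0.0206 F [-0.1  0.1 -0.1] q [-0.187 -0.108  2.087  0.01   1.15  -0.177]
 tool x,y,z in world: [0.0139 0.9999 0.007 ] [ 0.9998 -0.014   0.0139] [ 0.014   0.0068 -0.9999]
total [-0.1  0.1 -3.8] turn [ 0.014 -0.007  0.003] n 5
[[[0.02,-0.03,0.76],[0.003,-0.001,0.001],1],[[0.02,-0.03,0.76],[0.003,-0.001,0.001],1],[[0.02,-0.02,0.76],[0.003,-0.001,0.001],1],[[0.02,-0.02,0.76],[0.003,-0.001,0.001],1],[[0.02,-0.02,0.76],[0.003,-0.001,0.001],1]]
```

>>> {"op": "arm_command", "data": {
  "steps": [
    [[0, 0, 0.7], [0.005, -0.002, 0], 1],
    [[0, 0, 1], [0.005, -0.002, 0], 1],
    [[0, 0, 1], [0.004, -0.002, 0], 1],
    [[0, 0, 0.6], [0, 0, 0], 1],
    [[0, 0, 0.1], [0, 0, 0], 1]
  ]
}}

```text
time: 19.55
position: [0.4837, -0.0114, 0.0362]
orientation: [-2.231, -2.207, 0.003]
wrist_force: [-1.0, 0.7, -0.6]
width: 0.0205
```

```bash
python3 -c "
from h import *
st();to((.484,-.0125,.036),down(np.radians(-1.0)))"
```

```text
t 19.55 p [ 0.4837 -0.0114  0.0362] w 0.0205 F [-1.   0.7 -0.6] q [-0.178 -0.035  2.093  0.001  1.086 -0.168]
 tool x,y,z in world: [0.0106 0.9999 0.001 ] [ 0.9999 -0.0105 -0.0034] [-0.0034  0.0011 -1.    ]
shift cm [-0.11  0.03  0.02] turn [-0.003 -0.001  0.007] | len 0.1 ang 0.008
```

>>> {"op": "arm_command", "data": {
  "steps": [
    [[0, 0, 0], [0, 0, 0], 3.6],
    [[0, 0, 0], [0, 0, 0], 3.6],
    [[0, 0, -2], [0, 0, 0], 3.6],
    [[0, 0, -4], [0, 0, 0], 3.6],
    [[0, 0, -4], [0, 0, 0], 3.6]
  ]
}}

```text
time: 20.05
position: [0.4797, -0.0111, 0.1326]
orientation: [-2.224, -2.199, 0.015]
wrist_force: [1.3, -1.0, -1.1]
width: 0.036
```

```bash
python3 -c "
from h import *
st();rows((.523,-.366,.13),down(np.radians(-5.2)),claw=5)"
```

```text
t 20.05 p [ 0.4797 -0.0111  0.1326] w 0.036 F [ 1.3 -1.  -1.1] q [-0.179 -0.184  2.047  0.     1.296 -0.168]
 tool x,y,z in world: [0.0112 0.9999 0.0033] [ 0.9998 -0.0112 -0.0172] [-0.0171  0.0035 -0.9998]
total [  4.3 -35.5  -0.3] turn [-0.017 -0.003  0.08 ] n 10
[[[-3.54,0.47,0.01],[-0.002,0.0,0.008],5],[[-3.54,0.5,0.01],[-0.002,0.0,0.008],5],[[-3.54,0.53,0.01],[-0.002,0.0,0.008],5],[[-3.53,0.56,0.01],[-0.002,0.0,0.008],5],[[-3.53,0.59,0.01],[-0.002,0.0,0.008],5]]
[[[-3.52,0.61,0.02],[-0.002,0.0,0.008],5],[[-3.52,0.64,0.02],[-0.002,0.0,0.008],5],[[-3.51,0.67,0.02],[-0.002,0.0,0.008],5],[[-3.51,0.7,0.02],[-0.002,0.0,0.008],5],[[-3.5,0.72,0.02],[-0.002,0.0,0.008],5]]
```

>>> {"op": "arm_command", "data": {
  "steps": [
    [[-2.5, 0.4, 0], [-0.004, 0, 0.008], 5],
    [[-4, 0.5, 0], [-0.004, 0, 0.008], 5],
    [[-4, 0.5, 0], [-0.004, 0, 0.008], 5],
    [[-4, 0.6, 0], [-0.004, 0, 0.008], 5],
    [[-4, 0.6, 0], [0, 0, 0.008], 5]
  ]
}}

```text
time: 20.55
position: [0.508, -0.2007, 0.1459]
orientation: [2.257, 2.159, 0.023]
wrist_force: [-0.2, 1.2, 0.0]
width: 0.0499
```

>>> {"op": "arm_command", "data": {
  "steps": [
    [[-4, 0.6, 0], [0, 0, 0.008], 5],
    [[-4, 0.6, 0], [0, 0, 0.008], 5],
    [[-4, 0.6, 0], [0, 0, 0.008], 5],
    [[-3, 0.4, 0], [0, 0, 0.008], 5],
    [[-1, 0, 0], [0, 0, 0.008], 5]
  ]
}}

```text
time: 21.05
position: [0.5215, -0.3739, 0.151]
orientation: [2.301, 2.101, 0.025]
wrist_force: [-0.4, 0.4, 1.0]
width: 0.0501
```

```bash
python3 -c "
from h import *
im=grab('top','p10.png',(285,170,485,320),4)
st();rows((.523,-.366,.06),down(np.radians(-5.2)),claw=5)
for c in rects(im,(8,190,100),(14,255,200),(295,180,352,280),60): print('cleat z.031',wrect('top',c,.031),cv2.contourArea(c))
"
```

```text
t 21.1 p [ 0.5212 -0.3741  0.151 ] w 0.0501 F [-0.9 -1.   0.3] q [-0.744  0.155  1.679  0.014  1.281 -0.656]
 tool x,y,z in world: [ 0.0914  0.9958 -0.006 ] [ 0.9954 -0.0911  0.0298] [ 0.0292 -0.0087 -0.9995]
total [ 0.2  0.8 -9.1] turn [ 0.03   0.006 -0.001] n 5
[[[0.18,-0.03,1.82],[0.006,0.001,0.0],5],[[0.17,-0.02,1.82],[0.006,0.001,0.0],5],[[0.17,-0.01,1.82],[0.006,0.001,0.0],5],[[0.17,0.0,1.82],[0.006,0.001,0.0],5],[[0.17,0.01,1.82],[0.006,0.001,0.0],5]]
cleat z.031 (array([482.9, -10.6]), array([79.3, 19.2]), 88.5) 251.0
cleat z.031 (array([545.6, -11. ]), array([82. , 19.3]), 88.5) 260.5
cleat z.031 (array([603.8, -11.3]), array([79.8, 19.4]), 88.5) 257.5
```

All three cleats lie evenly in the tray, each clear of the walls. The cap handle at (720,262) is in the gripper's shadow, so I descend onto it.

>>> {"op": "arm_command", "data": {
  "steps": [
    [[0.3, 0, 1], [0.008, 0.002, 0], 5],
    [[0.3, 0, 2], [0.008, 0.002, 0], 5],
    [[0.2, 0, 2], [0.008, 0.002, 0], 5],
    [[0, 0, 2], [0.006, 0, 0], 5],
    [[0, 0, 1.5], [0, 0, 0], 5]
  ]
}}

```text
time: 21.6
position: [0.5237, -0.3609, 0.0603]
orientation: [-2.314, -2.121, 0.0]
wrist_force: [0.2, -0.6, -0.3]
width: 0.0498
```

```bash
python3 -c "
from h import *
st();rows((.523,-.366,.0235),down(np.radians(-5.2)),claw=5)
print(onp('top',(505,283),.012))
"
```

```text
t 21.6 p [ 0.5237 -0.3609  0.0603] w 0.0498 F [ 0.2 -0.6 -0.3] q [-0.72   0.265  1.718  0.     1.162 -0.633]
 tool x,y,z in world: [0.0871 0.9962 0.0015] [ 0.9962 -0.0871 -0.0018] [-0.0016  0.0016 -1.    ]
total [-0.1 -0.5 -3.7] turn [-0.002 -0.001  0.004] n 5
[[[-0.1,0.0,0.74],[0.0,0.0,0.001],5],[[-0.1,0.0,0.74],[0.0,0.0,0.001],5],[[-0.1,0.0,0.74],[0.0,0.0,0.001],5],[[-0.1,-0.01,0.74],[0.0,0.0,0.001],5],[[-0.1,-0.01,0.74],[0.0,0.0,0.001],5]]
[ 0.4058 -0.4517  0.012 ]
```

>>> {"op": "arm_command", "data": {
  "steps": [
    [[-0.3, 0, 0.6], [0, 0, 0], 5],
    [[-0.2, 0, 0.9], [0, 0, 0], 5],
    [[-0.1, 0, 0.9], [0, 0, 0], 5],
    [[0, 0, 0.8], [0, 0, 0], 5],
    [[0, 0, 0.2], [0, 0, 0], 5]
  ]
}}

```text
time: 22.1
position: [0.5213, -0.3647, 0.0192]
orientation: [-2.308, -2.117, 0.001]
wrist_force: [-3.7, 3.4, 9.1]
width: 0.0499
```

```bash
python3 -c "
from h import *
st();to((.523,-.366,.0235),down(np.radians(-5.2)))
im=grab('scene','p11.png',(190,230,340,330),5)
"
```

```text
t 22.1 p [ 0.5213 -0.3647  0.0192] w 0.0499 F [-3.7  3.4  9.1] q [-0.727  0.326  1.722  0.     1.103 -0.641]
 tool x,y,z in world: [0.086  0.9963 0.0059] [ 0.9963 -0.0859 -0.0075] [-0.0069  0.0065 -1.    ]
shift cm [-0.11  0.17 -0.44] turn [-0.007 -0.006  0.005] | len 0.5 ang 0.011
```

The fingers straddle the handle at (165,385) and touch the bench with 9 N. I'll back off a few millimetres and grip.

>>> {"op": "arm_command", "data": {
  "steps": [
    [[0, 0.1, -0.5], [0, 0, 0], 5],
    [[0, 0, 0], [0, 0, 0], 2],
    [[0, 0, 0], [0, 0, 0], 2],
    [[0, 0, 0], [0, 0, 0], 2],
    [[0, 0, 0], [0, 0, 0], 2]
  ]
}}

```text
time: 22.65
position: [0.5243, -0.3667, 0.0278]
orientation: [-2.313, -2.122, 0.001]
wrist_force: [-0.2, -0.1, -0.3]
width: 0.0341
```

>>> {"op": "arm_command", "data": {
  "steps": [
    [[0, 0, 0], [0, 0, 0], 2],
    [[0, 0, -0.8], [0, 0, 0], 2],
    [[0, 0, -1.2], [0, 0, 0], 2],
    [[0, 0, -1.5], [0, 0, 0], 2],
    [[0, 0, -1.5], [0, 0, 0], 2]
  ]
}}

```text
time: 23.15
position: [0.5226, -0.3654, 0.0781]
orientation: [-2.308, -2.118, 0.002]
wrist_force: [0.4, -0.5, -0.7]
width: 0.0345
```

```bash
python3 -c "
from h import *
st()
im=grab('scene','p12.png',(190,210,340,330),5)
"
```

```text
t 23.15 p [ 0.5226 -0.3654  0.0781] w 0.0345 F [ 0.4 -0.5 -0.7] q [-0.727  0.249  1.703 -0.     1.199 -0.64 ]
 tool x,y,z in world: [0.086  0.9963 0.005 ] [ 0.9963 -0.0859 -0.0075] [-0.007   0.0056 -1.    ]
```

The cap is held level at about 5 cm. Carrying it over the loaded tray.

```bash
python3 -c "
from h import *
st();rows((.5426,-.1064,.10),down(np.radians(-1)),claw=2,n=10)
"
```

```text
t 23.2 p [ 0.5242 -0.3667  0.0817] w 0.0341 F [ 1.9 -1.9  0.9] q [-0.726  0.246  1.7   -0.     1.199 -0.64 ]
 tool x,y,z in world: [0.0858 0.9963 0.0018] [ 0.9963 -0.0858 -0.0031] [-0.0029  0.002  -1.    ]
total [ 1.8 26.   1.8] turn [-0.003 -0.002 -0.068] n 10
[[[2.61,-0.04,-0.18],[0.0,0.0,-0.007],2],[[2.61,-0.02,-0.18],[0.0,0.0,-0.007],2],[[2.61,0.0,-0.18],[0.0,0.0,-0.007],2],[[2.61,0.01,-0.18],[0.0,0.0,-0.007],2],[[2.61,0.03,-0.18],[0.0,0.0,-0.007],2]]
[[[2.61,0.05,-0.18],[0.0,0.0,-0.007],2],[[2.61,0.07,-0.18],[0.0,0.0,-0.007],2],[[2.61,0.08,-0.18],[0.0,0.0,-0.007],2],[[2.61,0.1,-0.18],[0.0,0.0,-0.007],2],[[2.61,0.12,-0.18],[0.0,0.0,-0.007],2]]
```

>>> {"op": "arm_command", "data": {
  "steps": [
    [[1, 0, -0.8], [0, 0, -0.007], 2],
    [[2, 0, -0.6], [0, 0, -0.007], 2],
    [[2.6, 0, -0.2], [0, 0, -0.007], 2],
    [[2.6, 0, 0], [0, 0, -0.007], 2],
    [[2.6, 0, 0], [0, 0, -0.007], 2]
  ]
}}

```text
time: 23.7
position: [0.533, -0.2546, 0.1034]
orientation: [2.277, 2.162, 0.002]
wrist_force: [0.7, 0.6, -1.1]
width: 0.0339
```

>>> {"op": "arm_command", "data": {
  "steps": [
    [[2.6, 0, 0], [0, 0, -0.007], 2],
    [[2.6, 0, 0], [0, 0, -0.007], 2],
    [[2.6, 0.1, 0], [0, 0, -0.007], 2],
    [[2.6, 0.1, 0], [0, 0, -0.007], 2],
    [[2, 0.1, 0], [0, 0, -0.007], 2]
  ]
}}

```text
time: 24.2
position: [0.5377, -0.1165, 0.1036]
orientation: [-2.23, -2.21, -0.003]
wrist_force: [-0.7, -0.1, -1.8]
width: 0.0339
```

```bash
python3 -c "
from h import *
st();rows((.5426,-.1064,.10),down(np.radians(-1)),claw=2,n=5)
"
```

```text
t 24.2 p [ 0.5377 -0.1165  0.1036] w 0.0339 F [-0.7 -0.1 -1.8] q [-0.35   0.018  1.911  0.003  1.214 -0.342]
 tool x,y,z in world: [0.0092 1.     0.003 ] [ 1.     -0.0092 -0.0002] [-0.0001  0.003  -1.    ]
total [ 0.5  1.  -0.4] turn [-0.    -0.003  0.008] n 5
[[[0.2,0.1,0.07],[0.0,-0.001,0.002],2],[[0.2,0.1,0.07],[0.0,-0.001,0.002],2],[[0.2,0.1,0.07],[0.0,-0.001,0.002],2],[[0.2,0.1,0.07],[0.0,-0.001,0.002],2],[[0.2,0.1,0.07],[0.0,-0.001,0.002],2]]
```

>>> {"op": "arm_command", "data": {
  "steps": [
    [[0.4, 0.3, 0.2], [0, 0, 0.004], 2],
    [[0.3, 0.2, 0.2], [0, 0, 0.004], 2],
    [[0, 0, 0.2], [0, 0, 0], 2],
    [[0, 0, 0.2], [0, 0, 0], 2],
    [[0, 0, 0], [0, 0, 0], 2]
  ]
}}

```text
time: 24.7
position: [0.5414, -0.1048, 0.0946]
orientation: [-2.232, -2.204, -0.002]
wrist_force: [0.7, 0.1, -1.6]
width: 0.0339
```

```bash
python3 -c "
from h import *
st();rows((.5426,-.1064,.054),down(np.radians(-1)),claw=2,n=5)
im=grab('top','p13.png',(285,170,485,320),4)
im=grab('scene','p14.png',(240,170,440,320),4)
"
```

```text
t 24.7 p [ 0.5414 -0.1048  0.0946] w 0.0339 F [ 0.7  0.1 -1.6] q [-0.328  0.034  1.911  0.003  1.2   -0.316]
 tool x,y,z in world: [0.0126 0.9999 0.0038] [ 0.9999 -0.0126 -0.0021] [-0.0021  0.0038 -1.    ]
total [ 0.1 -0.2 -4.1] turn [-0.002 -0.004  0.005] n 5
[[[-0.03,0.03,0.81],[0.0,-0.001,0.001],2],[[-0.03,0.03,0.81],[0.0,-0.001,0.001],2],[[-0.03,0.03,0.81],[0.0,-0.001,0.001],2],[[-0.03,0.03,0.81],[0.0,-0.001,0.001],2],[[-0.03,0.03,0.81],[0.0,-0.001,0.001],2]]
```

```bash
python3 -c "
from h import *
g=lambda u,v:(285+u/4,170+v/4)
print(onp('top',g(50,200),.091), onp('top',g(62,46),.091),onp('top',g(238,46),.091))
"
```

```text
[0.5652 0.0462 0.091 ] [0.6538 0.0373 0.091 ] [ 0.6513 -0.0638  0.091 ]
```

The overlay puts the cap's edges at y = +0.046 and x = 0.653, matching the tray's own edges to within 3 mm. Lowering.

>>> {"op": "arm_command", "data": {
  "steps": [
    [[-0.1, 0.1, 0.5], [0, 0, 0.002], 2],
    [[0, 0, 0.8], [0, 0, 0.002], 2],
    [[0, 0, 0.9], [0, 0, 0], 2],
    [[0, 0, 0.9], [0, 0, 0], 2],
    [[0, 0, 0.4], [0, 0, 0], 2]
  ]
}}

```text
time: 25.3
position: [0.5427, -0.1074, 0.0573]
orientation: [-2.241, -2.198, -0.003]
wrist_force: [-1.2, -0.1, -1.4]
width: 0.0336
```

```bash
python3 -c "
from h import *
st();rows((.5426,-.1064,.052),down(np.radians(-1)),claw=2,n=5)
im=grab('scene','p15.png',(240,170,440,320),4)
"
```

```text
t 25.3 p [ 0.5427 -0.1074  0.0573] w 0.0336 F [-1.2 -0.1 -1.4] q [-0.331  0.091  1.923  0.003  1.13  -0.313]
 tool x,y,z in world: [0.0193 0.9998 0.0033] [ 0.9998 -0.0193 -0.001 ] [-0.0009  0.0033 -1.    ]
total [-0.   0.1 -0.5] turn [-0.001 -0.003 -0.002] n 5
[[[0.02,0.0,0.11],[0.0,-0.001,0.0],2],[[0.02,0.0,0.11],[0.0,-0.001,0.0],2],[[0.02,0.0,0.11],[0.0,-0.001,0.0],2],[[0.02,0.0,0.11],[0.0,-0.001,0.0],2],[[0.02,0.0,0.11],[0.0,-0.001,0.0],2]]
```

The cap is a few millimetres above the tray and lines up at the corner (520,335) and the handles. Lowering the rest and releasing.

>>> {"op": "arm_command", "data": {
  "steps": [
    [[0, 0, 0.2], [0, 0, 0], 2],
    [[0, 0, 0.3], [0, 0, 0], 2],
    [[0, 0, 0.2], [0, 0, 0], 2],
    [[0, 0, 0.1], [0, 0, 0], 2],
    [[0, 0, 0], [0, 0, 0], 2]
  ]
}}

```text
time: 25.85
position: [0.543, -0.1075, 0.0507]
orientation: [-2.239, -2.198, -0.001]
wrist_force: [-0.6, -0.3, 0.2]
width: 0.0338
```

>>> {"op": "arm_command", "data": {
  "steps": [
    [[0, 0, 0], [0, 0, 0], 5],
    [[0, 0, 0], [0, 0, 0], 5],
    [[0, 0, 0], [0, 0, 0], 5],
    [[0, 0, 0], [0, 0, 0], 5],
    [[0, 0, 0], [0, 0, 0], 5]
  ]
}}

```text
time: 26.35
position: [0.5443, -0.1077, 0.0517]
orientation: [-2.241, -2.199, -0.004]
wrist_force: [0.2, 0.2, -0.0]
width: 0.05
```

```bash
python3 -c "
from h import *
st()
im=grab('scene','p16.png',(240,170,440,320),4)
"
```

```text
t 26.35 p [ 0.5443 -0.1077  0.0517] w 0.05 F [ 0.2  0.2 -0. ] q [-0.331  0.102  1.922  0.003  1.118 -0.313]
 tool x,y,z in world: [0.0189 0.9998 0.0026] [ 0.9998 -0.0189  0.0009] [ 0.001   0.0026 -1.    ]
```

The pair is closed, rims flush at (515,345) and handles over each other. To turn it I'll grip both handles across their 36 mm width with the tool leaning +45°, then swing to −45° to stand the pair on end.

```bash
cat >> h.py <<'E'
def tilt(deg,a=-1.0):
    """tool leaning about world x: + = pointing toward +y; jaw axis at world angle a deg"""
    y=np.array([np.cos(np.radians(a)),np.sin(np.radians(a)),0]); z=np.array([0,0,-1.])
    return Ro.from_rotvec(y*np.radians(deg))*Ro.from_matrix(np.c_[np.cross(y,z),y,z])
E
python3 -c "
from h import *
st();rows((.5435,-.1145,.095),tilt(45,-1.1),claw=5,wmax=.16,n=10)
"
```

```text
t 26.4 p [ 0.5443 -0.1078  0.0517] w 0.0499 F [ 1.   0.1 -0.9] q [-0.331  0.102  1.922  0.003  1.118 -0.313]
 tool x,y,z in world: [0.0189 0.9998 0.0026] [ 0.9998 -0.0189  0.0009] [ 0.0009  0.0026 -1.    ]
total [-0.1 -0.7  4.3] turn [0.001 0.783 0.001] n 10
[[[-0.07,-0.01,-0.43],[0.0,0.078,0.0],5],[[-0.03,-0.01,-0.44],[0.0,0.078,0.0],5],[[0.0,-0.01,-0.44],[0.0,0.078,0.0],5],[[0.04,-0.01,-0.44],[0.0,0.078,0.0],5],[[0.07,-0.01,-0.43],[0.0,0.078,0.0],5]]
[[[0.1,-0.01,-0.43],[0.0,0.078,0.0],5],[[0.14,-0.01,-0.42],[0.0,0.078,0.0],5],[[0.17,-0.01,-0.4],[0.0,0.078,0.0],5],[[0.2,-0.01,-0.39],[0.0,0.078,0.0],5],[[0.23,-0.01,-0.37],[0.0,0.078,0.0],5]]
```

>>> {"op": "arm_command", "data": {
  "steps": [
    [[0, 0, -1.5], [0, 0, 0], 5],
    [[0, 0, -2], [0, 0, 0], 5],
    [[0, 0, -1], [0, 0.08, 0], 5],
    [[0, 0, 0], [0, 0.12, 0], 5],
    [[0, 0, 0], [0, 0.14, 0], 5]
  ]
}}

```text
time: 26.9
position: [0.5458, -0.105, 0.1042]
orientation: [-2.044, -2.023, -0.371]
wrist_force: [-0.3, 0.1, -1.0]
width: 0.0499
```

>>> {"op": "arm_command", "data": {
  "steps": [
    [[0, 0, 0], [0, 0.14, 0], 5],
    [[0, 0, 0], [0, 0.14, 0], 5],
    [[0, 0, 0], [0, 0.12, 0], 5],
    [[0, 0, 0], [0, 0, 0], 5],
    [[0, 0, 0], [0, 0, 0], 5]
  ]
}}

```text
time: 27.4
position: [0.5488, -0.1096, 0.1113]
orientation: [-1.787, -1.776, -0.735]
wrist_force: [0.4, 0.4, 0.5]
width: 0.0501
```

```bash
python3 -c "
from h import *
st();rows((.5435,-.1145,.06),tilt(45,-1.1),claw=5,wmax=.16)
"
```

```text
t 27.4 p [ 0.5488 -0.1096  0.1113] w 0.0501 F [0.4 0.4 0.5] q [-0.608  0.247  1.779  0.618  1.591 -0.743]
 tool x,y,z in world: [-0.0025  0.7232  0.6906] [ 0.9998 -0.0133  0.0176] [ 0.0219  0.6905 -0.723 ]
total [-0.5 -0.5 -5.1] turn [0.008 0.023 0.016] n 5
[[[-0.78,-0.12,0.67],[0.002,0.005,0.003],5],[[-0.78,-0.12,0.67],[0.002,0.005,0.003],5],[[-0.79,-0.11,0.67],[0.002,0.005,0.003],5],[[-0.79,-0.11,0.66],[0.002,0.005,0.003],5],[[-0.79,-0.11,0.66],[0.002,0.005,0.003],5]]
```

>>> {"op": "arm_command", "data": {
  "steps": [
    [[-0.8, -0.3, 0.6], [0.003, 0.04, 0.005], 5],
    [[-0.8, -0.2, 0.6], [0.003, 0.04, 0.005], 5],
    [[-0.8, 0, 0.7], [0, 0.03, 0.005], 5],
    [[-0.7, 0, 0.6], [0, 0, 0], 5],
    [[0, 0, 0], [0, 0, 0], 5]
  ]
}}

```text
time: 27.9
position: [0.5439, -0.1102, 0.0704]
orientation: [-1.714, -1.692, -0.806]
wrist_force: [-0.6, -0.0, 0.1]
width: 0.0503
```

```bash
python3 -c "
from h import *
st();rows((.5435,-.115,.027),tilt(50,-1.1),claw=5,wmax=.16)
im=grab('scene','p17.png',(240,170,440,320),4)
"
```

```text
t 27.9 p [ 0.5439 -0.1102  0.0704] w 0.0503 F [-0.6 -0.   0.1] q [-0.637  0.357  1.767  0.676  1.613 -0.81 ]
 tool x,y,z in world: [0.0067 0.6406 0.7679] [ 0.9999 -0.0146  0.0034] [ 0.0134  0.7678 -0.6406]
total [-0.  -0.5 -4.3] turn [-0.001 -0.003  0.006] n 5
[[[-0.73,-0.01,0.48],[0.0,-0.001,0.001],5],[[-0.73,-0.01,0.48],[0.0,-0.001,0.001],5],[[-0.73,-0.01,0.48],[0.0,-0.001,0.001],5],[[-0.73,-0.01,0.48],[0.0,-0.001,0.001],5],[[-0.73,-0.01,0.48],[0.0,-0.001,0.001],5]]
```

The capped pair is seen cleanly with the handles at (270,375), and the tilted fingers are right above them. Descending.

>>> {"op": "arm_command", "data": {
  "steps": [
    [[-0.7, 0, 0.1], [0, 0, 0], 5],
    [[-0.8, 0, 0.4], [0, 0, 0], 5],
    [[-0.8, 0, 0.5], [0, 0, 0], 5],
    [[-0.7, 0, 0.5], [0, 0, 0], 5],
    [[-0.1, 0, 0.1], [0, 0, 0], 5]
  ]
}}

```text
time: 28.45
position: [0.5451, -0.1187, 0.0355]
orientation: [-1.714, -1.697, -0.807]
wrist_force: [0.6, -0.1, -0.3]
width: 0.0501
```

```bash
python3 -c "
from h import *
st();rows((.5435,-.115,.026),tilt(50,-1.1),claw=5,wmax=.16)
im=grab('scene','p18.png',(270,230,370,305),8)
"
```

```text
t 28.45 p [ 0.5451 -0.1187  0.0355] w 0.0501 F [ 0.6 -0.1 -0.3] q [-0.647  0.424  1.752  0.669  1.575 -0.852]
 tool x,y,z in world: [0.0034 0.6426 0.7662] [ 0.9999 -0.0134  0.0068] [ 0.0146  0.7661 -0.6426]
total [-0.2  0.4 -1. ] turn [-0.    -0.     0.009] n 5
[[[-0.1,-0.03,0.18],[0.0,0.0,0.002],5],[[-0.1,-0.03,0.18],[0.0,0.0,0.002],5],[[-0.1,-0.03,0.18],[0.0,0.0,0.002],5],[[-0.1,-0.03,0.18],[0.0,0.0,0.002],5],[[-0.1,-0.03,0.18],[0.0,0.0,0.002],5]]
```

>>> {"op": "arm_command", "data": {
  "steps": [
    [[-0.2, -0.1, 0.4], [0, 0, 0], 5],
    [[-0.2, -0.1, 0.4], [0, 0, 0], 5],
    [[-0.1, 0, 0.2], [0, 0, 0], 5],
    [[-0.1, 0, 0], [0, 0, 0], 5],
    [[0, 0, 0], [0, 0, 0], 5]
  ]
}}

```text
time: 29.0
position: [0.5434, -0.1144, 0.0242]
orientation: [-1.714, -1.698, -0.807]
wrist_force: [-0.2, 0.6, 0.3]
width: 0.0502
```

```bash
python3 -c "
from h import *
st();rows((.5435,-.115,.026),tilt(50,-1.1),claw=5,wmax=.16)
"
```

```text
t 29.0 p [ 0.5434 -0.1144  0.0242] w 0.0502 F [-0.2  0.6  0.3] q [-0.643  0.437  1.76   0.671  1.557 -0.863]
 tool x,y,z in world: [0.0025 0.6427 0.7661] [ 0.9999 -0.013   0.0077] [ 0.0149  0.766  -0.6426]
total [ 0.  -0.1  0.2] turn [ 0.   -0.    0.01] n 5
[[[0.02,0.0,-0.03],[0.0,0.0,0.002],5],[[0.02,0.0,-0.03],[0.0,0.0,0.002],5],[[0.02,0.0,-0.03],[0.0,0.0,0.002],5],[[0.02,0.0,-0.03],[0.0,0.0,0.002],5],[[0.02,0.0,-0.03],[0.0,0.0,0.002],5]]
```

>>> {"op": "arm_command", "data": {
  "steps": [
    [[0.15, 0, -0.1], [0, 0, 0.01], 5],
    [[0, 0, 0], [0, 0, 0], 2],
    [[0, 0, 0], [0, 0, 0], 2],
    [[0, 0, 0], [0, 0, 0], 2],
    [[0, 0, 0], [0, 0, 0], 2]
  ]
}}

```text
time: 29.5
position: [0.544, -0.1145, 0.0267]
orientation: [-1.722, -1.688, -0.803]
wrist_force: [0.2, -0.1, -0.2]
width: 0.0351
```

```bash
cat >> h.py <<'E'
def arc(tcp0,piv,phi,tilt0,a=-1.1,n=5,lift=.002,claw=2,shift=0.):
    """TCP target when the pair has turned phi deg (handle up, then over to +y) about the x-line through piv=(y,z)"""
    f=np.radians(phi); v=np.array([tcp0[1]-piv[0],tcp0[2]-piv[1]])
    q=np.array([v[0]*np.cos(f)+v[1]*np.sin(f),-v[0]*np.sin(f)+v[1]*np.cos(f)])
    t=(tcp0[0],piv[0]+q[0]+shift,piv[1]+q[1]+lift); print("target",np.round(t,4),"tilt",tilt0-phi)
    rows(t,tilt(tilt0-phi,a),n=n,claw=claw)
E
python3 -c "
from h import *
st();
"
```

```text
t 29.5 p [ 0.544  -0.1145  0.0267] w 0.0351 F [ 0.2 -0.1 -0.2] q [-0.643  0.432  1.76   0.672  1.559 -0.85 ]
 tool x,y,z in world: [0.0124 0.6434 0.7655] [ 0.9998 -0.0203  0.0009] [ 0.0161  0.7653 -0.6435]
```

>>> {"op": "arm_command", "data": {
  "steps": [
    [[-0.2, 0, -0.6], [0, 0, 0], 2],
    [[-1.1, 0, -1.3], [0, 0, 0], 2],
    [[-1.3, 0, -1.6], [0, 0, 0], 2],
    [[-1.3, 0, -1.6], [0, 0, 0], 2],
    [[-1.3, 0, -1.6], [0, 0, 0], 2]
  ]
}}

```text
time: 30.0
position: [0.5407, -0.2043, 0.0283]
orientation: [-1.722, -1.69, -0.798]
wrist_force: [0.4, -0.2, -3.2]
width: 0.0352
```

```bash
python3 -c "
from h import *
st();rows((.544,-.2195,.028),tilt(50,-1.1),claw=2)
"
```

```text
t 30.0 p [ 0.5407 -0.2043  0.0283] w 0.0352 F [ 0.4 -0.2 -3.2] q [-0.752  0.513  1.639  0.604  1.644 -0.898]
 tool x,y,z in world: [0.0127 0.6453 0.7638] [ 0.9998 -0.0179 -0.0015] [ 0.0127  0.7637 -0.6454]
total [ 0.3 -1.5 -0. ] turn [-0.002  0.003 -0.   ] n 5
[[[-0.2,0.07,-0.23],[0.0,0.001,0.0],2],[[-0.2,0.07,-0.23],[0.0,0.001,0.0],2],[[-0.2,0.07,-0.23],[0.0,0.001,0.0],2],[[-0.2,0.07,-0.23],[0.0,0.001,0.0],2],[[-0.2,0.07,-0.23],[0.0,0.001,0.0],2]]
```

>>> {"op": "arm_command", "data": {
  "steps": [
    [[-0.2, 0.1, -0.3], [0, 0, 0], 2],
    [[0, 0.1, 0], [0, 0, 0], 2],
    [[0, 0, 0], [0, 0, 0], 2],
    [[0, 0, 0], [0, 0, 0], 2],
    [[0, 0, 0], [0, 0, 0], 2]
  ]
}}

```text
time: 30.5
position: [0.5429, -0.2135, 0.0284]
orientation: [-1.729, -1.688, -0.8]
wrist_force: [0.1, -0.8, -1.8]
width: 0.0352
```

```bash
python3 -c "
from h import *
st()
im=grab('scene','p19.png',(190,180,390,330),4)
"
```

```text
t 30.5 p [ 0.5429 -0.2135  0.0284] w 0.0352 F [ 0.1 -0.8 -1.8] q [-0.761  0.523  1.623  0.602  1.649 -0.898]
 tool x,y,z in world: [0.0154 0.6468 0.7625] [ 0.9997 -0.0234 -0.0003] [ 0.0176  0.7623 -0.647 ]
```

The pair is still closed and flat after the drag (corners at (420,225) and (620,350) in the crop), so I start the swing up.

```bash
python3 -c "
from h import *
arc((.543,-.2135,.0267),(-.0535,0),30,49.7,a=-1.3,lift=.004)
"
```

```text
target [ 0.543  -0.1787  0.1071] tilt 19.700000000000003
total [0.  3.5 7.9] turn [ 0.    -0.523 -0.001] n 5
[[[1.65,-0.01,-0.49],[0.0,-0.105,0.0],2],[[1.59,-0.01,-0.66],[0.0,-0.105,0.0],2],[[1.51,-0.01,-0.82],[0.0,-0.105,0.0],2],[[1.42,-0.01,-0.98],[0.0,-0.105,0.0],2],[[1.31,-0.01,-1.12],[0.0,-0.105,0.0],2]]
```

A turn about a fixed edge is a constant motion in tool axes: 1.39 cm in x and −0.83 cm in z per 0.1 rad.

>>> {"op": "arm_command", "data": {
  "steps": [
    [[0.8, 0, -0.5], [0, -0.05, 0], 2],
    [[1.4, 0, -0.85], [0, -0.1, 0], 2],
    [[1.4, 0, -0.85], [0, -0.1, 0], 2],
    [[1.4, 0, -0.85], [0, -0.1, 0], 2],
    [[1.4, 0, -0.85], [0, -0.1, 0], 2]
  ]
}}

```text
time: 31.05
position: [0.5419, -0.1864, 0.0979]
orientation: [-2.021, -1.968, -0.418]
wrist_force: [0.6, 0.3, -3.6]
width: 0.0354
```

```bash
python3 -c "
from h import *
st();arc((.543,-.2135,.0267),(-.0535,0),27,49.7,a=-1.3,lift=.003)
im=grab('scene','p20.png',(190,180,390,330),4)
"
```

```text
t 31.05 p [ 0.5419 -0.1864  0.0979] w 0.0354 F [ 0.6  0.3 -3.6] q [-0.613  0.194  1.771  0.341  1.426 -0.679]
 tool x,y,z in world: [0.0253 0.916  0.4003] [ 0.9997 -0.0257 -0.0044] [ 0.0063  0.4002 -0.9164]
target [ 0.543  -0.1839  0.0994] tilt 22.700000000000003
total [0.1 0.2 0.2] turn [-0.003 -0.016 -0.005] n 5
[[[0.06,0.02,-0.01],[-0.001,-0.003,-0.001],2],[[0.06,0.02,-0.01],[-0.001,-0.003,-0.001],2],[[0.06,0.02,-0.01],[-0.001,-0.003,-0.001],2],[[0.06,0.02,-0.01],[-0.001,-0.003,-0.001],2],[[0.06,0.02,-0.01],[-0.001,-0.003,-0.001],2]]
```

The pair turns closed and rigid at about 26°. Continuing.

>>> {"op": "arm_command", "data": {
  "steps": [
    [[1.5, 0, -0.85], [0, -0.11, 0], 2],
    [[1.4, 0, -0.85], [0, -0.1, 0], 2],
    [[1.4, 0, -0.85], [0, -0.1, 0], 2],
    [[1.4, 0, -0.85], [0, -0.1, 0], 2],
    [[1.4, 0, -0.85], [0, -0.1, 0], 2]
  ]
}}

```text
time: 31.6
position: [0.5417, -0.1204, 0.1566]
orientation: [2.193, 2.141, -0.129]
wrist_force: [0.2, 0.8, -3.3]
width: 0.0352
```

```bash
python3 -c "
from h import *
st();arc((.543,-.2135,.0267),(-.0535,0),57,49.7,a=-1.3,lift=.003)
im=grab('scene','p21.png',(190,180,390,330),4)
"
```

```text
t 31.6 p [ 0.5417 -0.1204  0.1566] w 0.0352 F [ 0.2  0.8 -3.3] q [-0.302 -0.04   1.875 -0.114  1.283 -0.247]
 tool x,y,z in world: [ 0.0237  0.9934 -0.1119] [ 0.9997 -0.0245 -0.006 ] [-0.0087 -0.1117 -0.9937]
target [ 0.543  -0.1182  0.1517] tilt -7.299999999999997
total [ 0.1  0.2 -0.5] turn [-0.006 -0.015 -0.001] n 5
[[[0.05,0.03,0.09],[-0.001,-0.003,0.0],2],[[0.05,0.03,0.09],[-0.001,-0.003,0.0],2],[[0.05,0.03,0.09],[-0.001,-0.003,0.0],2],[[0.05,0.03,0.09],[-0.001,-0.003,0.0],2],[[0.05,0.03,0.09],[-0.001,-0.003,0.0],2]]
```

>>> {"op": "arm_command", "data": {
  "steps": [
    [[1.4, 0, -0.8], [0, -0.11, 0], 2],
    [[1.4, 0, -0.8], [0, -0.1, 0], 2],
    [[1.4, 0, -0.8], [0, -0.1, 0], 2],
    [[1.4, 0, -0.7], [0, -0.1, 0], 2],
    [[1.3, 0, -0.7], [0, -0.1, 0], 2]
  ]
}}

```text
time: 32.15
position: [0.5393, -0.036, 0.1698]
orientation: [1.889, 1.847, -0.629]
wrist_force: [0.1, 0.5, -3.0]
width: 0.035
```

```bash
python3 -c "
from h import *
st();arc((.543,-.2135,.0267),(-.0535,0),90,49.7,a=-1.3,lift=.002)
im=grab('scene','p22.png',(190,150,390,300),4)
"
```

```text
t 32.15 p [ 0.5393 -0.036   0.1698] w 0.035 F [ 0.1  0.5 -3. ] q [ 0.075  0.015  1.883 -0.639  1.377  0.268]
 tool x,y,z in world: [ 0.0137  0.8079 -0.5892] [ 0.9995 -0.0269 -0.0136] [-0.0268 -0.5888 -0.8079]
target [ 0.543  -0.0268  0.162 ] tilt -40.3
total [ 0.4  0.9 -0.8] turn [-0.013 -0.073  0.005] n 5
[[[0.24,0.07,0.01],[-0.003,-0.015,0.001],2],[[0.24,0.07,0.01],[-0.003,-0.015,0.001],2],[[0.24,0.07,0.01],[-0.003,-0.015,0.001],2],[[0.24,0.07,0.0],[-0.003,-0.015,0.001],2],[[0.24,0.07,0.0],[-0.003,-0.015,0.001],2]]
```

The pair hangs nearly upright, 4° short and about 8 mm up. Finishing the turn and setting it down.

>>> {"op": "arm_command", "data": {
  "steps": [
    [[0.5, 0.2, -0.1], [0, -0.04, 0], 2],
    [[0.4, 0.2, 0], [0, -0.03, 0], 2],
    [[0.2, 0, 0.1], [0, 0, 0], 2],
    [[0.1, 0, 0.1], [0, 0, 0], 2],
    [[0, 0, 0], [0, 0, 0], 2]
  ]
}}

```text
time: 32.7
position: [0.5408, -0.0215, 0.1635]
orientation: [1.842, 1.805, -0.703]
wrist_force: [1.0, 0.8, -2.7]
width: 0.035
```

```bash
python3 -c "
from h import *
st();arc((.543,-.2135,.0267),(-.0535,0),90,49.7,a=-1.3,lift=.0)
"
```

```text
t 32.7 p [ 0.5408 -0.0215  0.1635] w 0.035 F [ 1.   0.8 -2.7] q [ 0.127  0.064  1.866 -0.701  1.414  0.334]
 tool x,y,z in world: [ 0.0063  0.7619 -0.6477] [ 0.9993 -0.0293 -0.0247] [-0.0377 -0.647  -0.7615]
target [ 0.543  -0.0268  0.16  ] tilt -40.3
total [ 0.2 -0.5 -0.3] turn [-0.023  0.001  0.011] n 5
[[[-0.04,0.05,0.12],[-0.005,0.0,0.002],2],[[-0.04,0.05,0.12],[-0.005,0.0,0.002],2],[[-0.04,0.05,0.12],[-0.005,0.0,0.002],2],[[-0.04,0.05,0.12],[-0.005,0.0,0.002],2],[[-0.04,0.05,0.12],[-0.005,0.0,0.002],2]]
```

>>> {"op": "arm_command", "data": {
  "steps": [
    [[0.1, 0, 0.15], [-0.01, 0, 0], 2],
    [[0.1, 0, 0.15], [-0.01, 0, 0], 2],
    [[0.1, 0, 0.1], [0, 0, 0], 2],
    [[0.05, 0, 0.05], [0, 0, 0], 2],
    [[0, 0, 0], [0, 0, 0], 2]
  ]
}}

```text
time: 33.2
position: [0.5402, -0.0228, 0.1618]
orientation: [1.834, 1.801, -0.685]
wrist_force: [-0.9, 1.8, 1.3]
width: 0.0353
```

```bash
python3 -c "
from h import *
st();arc((.543,-.2135,.0267),(-.0535,0),90,49.7,a=-1.3,lift=.0)
im=grab('scene','p23.png',(270,200,370,275),8)
"
```

```text
t 33.2 p [ 0.5402 -0.0228  0.1618] w 0.0353 F [-0.9  1.8  1.3] q [ 0.126  0.054  1.879 -0.707  1.396  0.341]
 tool x,y,z in world: [ 0.0104  0.7615 -0.6481] [ 0.9997 -0.0218 -0.0095] [-0.0214 -0.6478 -0.7615]
target [ 0.543  -0.0268  0.16  ] tilt -40.3
total [ 0.3 -0.4 -0.2] turn [-0.007  0.002  0.007] n 5
[[[-0.04,0.06,0.08],[-0.001,0.0,0.001],2],[[-0.04,0.06,0.08],[-0.001,0.0,0.001],2],[[-0.04,0.06,0.08],[-0.001,0.0,0.001],2],[[-0.04,0.06,0.08],[-0.001,0.0,0.001],2],[[-0.04,0.06,0.08],[-0.001,0.0,0.001],2]]
```

The pair stands on its end on the bench, with its weight off the wrist (+1.3 N). Releasing and backing straight out.

>>> {"op": "arm_command", "data": {
  "steps": [
    [[0, 0, 0], [0, 0, 0], 4],
    [[0, 0, 0], [0, 0, 0], 5],
    [[0, 0, 0], [0, 0, 0], 6],
    [[0, 0, 0], [0, 0, 0], 6],
    [[0, 0, 0], [0, 0, 0], 6]
  ]
}}

```text
time: 33.75
position: [0.5387, -0.0233, 0.1592]
orientation: [1.835, 1.804, -0.689]
wrist_force: [0.4, 0.0, 0.2]
width: 0.0602
```

>>> {"op": "arm_command", "data": {
  "steps": [
    [[0, 0, -1], [0, 0, 0], 6],
    [[0, 0, -2], [0, 0, 0], 6],
    [[0, 0, -3], [0, 0, 0], 6],
    [[0, 0, -3], [0, 0, 0], 6],
    [[0, 0, -1], [0, 0, 0], 6]
  ]
}}

```text
time: 34.25
position: [0.5401, 0.0438, 0.2374]
orientation: [1.837, 1.805, -0.694]
wrist_force: [1.0, 0.2, 0.3]
width: 0.0598
```

```bash
python3 -c "
from h import *
st()
im=grab('scene','p24.png',(270,190,370,265),8)
im=grab('top','p25.png',(270,170,430,290),5)
"
```

```text
t 34.25 p [0.5401 0.0438 0.2374] w 0.0598 F [1.  0.2 0.3] q [ 0.24   0.022  1.776 -0.671  1.577  0.335]
 tool x,y,z in world: [ 0.0066  0.7618 -0.6478] [ 0.9995 -0.0243 -0.0184] [-0.0298 -0.6473 -0.7616]
```

The released halves have parted. The -y half leans outward, leaving a gap of about 20 mm at the top with cleat ends visible at (334,185), (334,305) and (334,445). I need to know at once whether it is still moving.

```bash
python3 -c "
from h import *
im=grab('top','p26.png',(270,170,430,290),5)
st()
"
```

```text
t 34.4 p [0.539  0.0423 0.2345] w 0.0599 F [ 0.  -0.8 -0.9] q [ 0.238  0.024  1.78  -0.671  1.575  0.335]
 tool x,y,z in world: [ 0.0049  0.7613 -0.6484] [ 0.9994 -0.0252 -0.0221] [-0.0332 -0.6479 -0.761 ]
```

```bash
python3 -c "
from h import *
g=lambda u,v:(270+u/8,190+v/8)
t=lambda u,v:(270+u/5,170+v/5)
print('bottom outer near-left corner',onp('scene',g(180,445),0))
def two(a,b):
    o1,d1=ray('scene',a);o2,d2=ray('top',b)
    A=np.c_[d1,-d2];s=np.linalg.lstsq(A,o2-o1,rcond=None)[0]
    p,q=o1+d1*s[0],o2+d2*s[1];return (p+q)/2,np.linalg.norm(p-q)
print('tray outer top left(x-)',two(g(145,205),t(404,548)))
print('tray inner top right',two(g(605,415),t(354,57)))
print('tray outer top right',two(g(555,462),t(400,55)))
print('cap top inner right',two(g(655,402),t(298,57)))
print('cap top outer right',two(g(705,380),t(245,57)))
print('cap handle top', two(g(490,150),t(297,250)),two(g(415,105),t(297,333)))
print('tray handle top', two(g(390,195),t(372,333)),two(g(320,160),t(372,333)))
"
```

```text
bottom outer near-left corner [ 0.4345 -0.057   0.    ]
tray outer top left(x-) (array([ 0.4286, -0.0684,  0.1083]), np.float64(0.007001358666456658))
tray inner top right (array([ 0.649 , -0.0524,  0.1169]), np.float64(0.00577337862905746))
tray outer top right (array([ 0.6499, -0.0745,  0.109 ]), np.float64(0.003111959493625831))
cap top inner right (array([ 0.65  , -0.028 ,  0.1115]), np.float64(0.00384492725217694))
cap top outer right (array([ 0.6508, -0.0042,  0.11  ]), np.float64(0.0035217360415492486))
cap handle top (array([ 0.559 , -0.0225,  0.1681]), np.float64(0.010366101125625644)) (array([ 0.5226, -0.0223,  0.1708]), np.float64(0.008286264083038624))
tray handle top (array([ 0.5283, -0.0495,  0.1478]), np.float64(0.02303526351029426)) (array([ 0.5194, -0.0578,  0.1617]), np.float64(0.000729694958301236))
```

The tray half is static but leans about 8°, with a 5 mm gap at its foot; the cap half is upright. The mend is to squeeze the two handles together across their thickness, with the tool vertical and the jaws along y. I'll go up and reorient first.

```bash
python3 -c "
from h import *
R=down(np.radians(88.7))
rows((.541,-.038,.27),R,claw=8.5,n=15)
"
```

```text
total [ 0.2 -8.   3.6] turn [-0.569  0.534 -1.494] n 15
[[[-0.56,0.02,0.17],[-0.038,0.036,-0.1],8.5],[[-0.57,-0.04,0.15],[-0.038,0.036,-0.1],8.5],[[-0.56,-0.1,0.12],[-0.038,0.036,-0.1],8.5],[[-0.55,-0.16,0.1],[-0.038,0.036,-0.1],8.5],[[-0.54,-0.22,0.07],[-0.038,0.036,-0.1],8.5]]
[[[-0.52,-0.27,0.04],[-0.038,0.036,-0.1],8.5],[[-0.49,-0.33,0.01],[-0.038,0.036,-0.1],8.5],[[-0.45,-0.37,-0.02],[-0.038,0.036,-0.1],8.5],[[-0.41,-0.41,-0.05],[-0.038,0.036,-0.1],8.5],[[-0.37,-0.45,-0.08],[-0.038,0.036,-0.1],8.5]]
[[[-0.32,-0.48,-0.11],[-0.038,0.036,-0.1],8.5],[[-0.26,-0.51,-0.14],[-0.038,0.036,-0.1],8.5],[[-0.21,-0.52,-0.16],[-0.038,0.036,-0.1],8.5],[[-0.15,-0.53,-0.19],[-0.038,0.036,-0.1],8.5],[[-0.09,-0.54,-0.21],[-0.038,0.036,-0.1],8.5]]
```

>>> {"op": "arm_command", "data": {
  "steps": [
    [[-0.8, 0, -0.9], [0, 0, 0], 8.5],
    [[-1.2, 0, -1.4], [0, 0, 0], 8.5],
    [[-1, 0, -1.2], [0, 0.08, -0.1], 8.5],
    [[-0.4, 0, -0.4], [0, 0.14, 0], 8.5],
    [[0, 0, 0], [0, 0.14, 0], 8.5]
  ]
}}

```text
time: 34.9
position: [0.538, 0.0409, 0.2847]
orientation: [1.993, 2.153, -0.441]
wrist_force: [-0.3, -0.9, -1.2]
width: 0.0849
```

>>> {"op": "arm_command", "data": {
  "steps": [
    [[0, 0, 0], [0, 0.14, 0], 8.5],
    [[0, 0, 0], [0, 0.12, 0], 8.5],
    [[0, 0, 0], [0, 0, -0.13], 8.5],
    [[0, 0, 0], [0, 0, -0.14], 8.5],
    [[0, 0, 0], [0, 0, -0.14], 8.5]
  ]
}}

```text
time: 35.4
position: [0.5392, 0.0341, 0.2936]
orientation: [-1.607, -2.652, 0.156]
wrist_force: [-0.4, -0.2, -0.1]
width: 0.0853
```

```bash
python3 -c "
from h import *
st()
R=down(np.radians(88.7))
rows((.541,-.038,.27),R,claw=8.5,n=10)
im=grab('scene','p27.png',(270,190,370,265),8)
"
```

```text
t 35.4 p [0.5392 0.0341 0.2936] w 0.0853 F [-0.4 -0.2 -0.1] q [-0.041 -0.115  1.713 -0.07   1.625 -0.523]
 tool x,y,z in world: [-0.4636  0.8858 -0.0202] [ 0.8821  0.4593 -0.1047] [-0.0835 -0.0664 -0.9943]
total [ 0.2 -7.2 -2.4] turn [-0.106 -0.038 -1.066] n 10
[[[-0.64,-0.29,0.28],[-0.011,-0.004,-0.107],8.5],[[-0.61,-0.36,0.28],[-0.011,-0.004,-0.107],8.5],[[-0.56,-0.43,0.28],[-0.011,-0.004,-0.107],8.5],[[-0.51,-0.49,0.27],[-0.011,-0.004,-0.107],8.5],[[-0.46,-0.54,0.27],[-0.011,-0.004,-0.107],8.5]]
[[[-0.4,-0.59,0.27],[-0.011,-0.004,-0.107],8.5],[[-0.33,-0.63,0.26],[-0.011,-0.004,-0.107],8.5],[[-0.26,-0.67,0.26],[-0.011,-0.004,-0.107],8.5],[[-0.19,-0.69,0.25],[-0.011,-0.004,-0.107],8.5],[[-0.11,-0.71,0.24],[-0.011,-0.004,-0.107],8.5]]
```

A second later nothing has changed, so it is stable. Finishing the reorientation.

>>> {"op": "arm_command", "data": {
  "steps": [
    [[-0.6, -0.3, 0.1], [-0.03, 0, -0.11], 8.5],
    [[-0.6, -0.4, 0.1], [-0.03, 0, -0.12], 8.5],
    [[-0.6, -0.4, 0.1], [-0.02, 0, -0.12], 8.5],
    [[-0.5, -0.5, 0.1], [0, 0, -0.12], 8.5],
    [[-0.5, -0.5, 0.1], [0, 0, -0.12], 8.5]
  ]
}}

```text
time: 35.95
position: [0.5413, -0.0043, 0.2932]
orientation: [-0.751, -3.04, 0.035]
wrist_force: [0.5, 0.7, 0.6]
width: 0.0849
```

>>> {"op": "arm_command", "data": {
  "steps": [
    [[-0.4, -0.6, 0], [0, 0, -0.12], 8.5],
    [[-0.3, -0.6, 0], [0, 0, -0.12], 8.5],
    [[-0.2, -0.6, 0], [0, 0, -0.12], 8.5],
    [[-0.1, -0.5, 0], [0, 0, -0.1], 8.5],
    [[0, 0, 0], [0, 0, 0], 8.5]
  ]
}}

```text
time: 36.45
position: [0.5428, -0.0338, 0.2965]
orientation: [-0.03, -3.126, 0.035]
wrist_force: [-0.1, 0.5, -0.4]
width: 0.0855
```

```bash
python3 -c "
from h import *
st()
R=down(np.radians(88.7))
rows((.541,-.038,.21),R,claw=8.5,n=5)
"
```

```text
t 36.45 p [ 0.5428 -0.0338  0.2965] w 0.0855 F [-0.1  0.5 -0.4] q [-0.187 -0.155  1.742 -0.025  1.566 -1.739]
 tool x,y,z in world: [-0.9997  0.0191  0.0148] [ 0.0188  0.9996 -0.0224] [-0.0152 -0.0221 -0.9996]
total [-0.2 -0.4 -8.6] turn [-0.022 -0.015  0.004] n 5
[[[0.01,-0.05,1.73],[-0.004,-0.003,0.001],8.5],[[0.01,-0.05,1.73],[-0.004,-0.003,0.001],8.5],[[0.02,-0.06,1.73],[-0.004,-0.003,0.001],8.5],[[0.02,-0.07,1.73],[-0.004,-0.003,0.001],8.5],[[0.03,-0.08,1.73],[-0.004,-0.003,0.001],8.5]]
```

>>> {"op": "arm_command", "data": {
  "steps": [
    [[0.1, -0.2, 1], [-0.008, -0.005, 0], 8.5],
    [[0.1, -0.1, 1.8], [-0.008, -0.005, 0], 8.5],
    [[0, -0.1, 1.8], [-0.006, -0.005, 0], 8.5],
    [[0, 0, 1.8], [0, 0, 0], 8.5],
    [[0, 0, 1], [0, 0, 0], 8.5]
  ]
}}

```text
time: 36.95
position: [0.5402, -0.0391, 0.2212]
orientation: [0.053, 3.136, 0.001]
wrist_force: [-0.4, -0.4, 0.1]
width: 0.0852
```

```bash
python3 -c "
from h import *
st()
R=down(np.radians(88.7))
rows((.541,-.038,.155),R,claw=8.5,n=5)
im=grab('scene','p28.png',(250,160,370,250),6.6)
"
```

```text
t 36.95 p [ 0.5402 -0.0391  0.2212] w 0.0852 F [-0.4 -0.4  0.1] q [-0.21  -0.129  1.843  0.001  1.422 -1.748]
 tool x,y,z in world: [-0.9994  0.0335 -0.0054] [0.0335 0.9994 0.0004] [ 0.0054  0.0002 -1.    ]
total [ 0.1  0.1 -6.6] turn [ 0.     0.005 -0.011] n 5
[[[-0.01,0.02,1.32],[0.0,0.001,-0.002],8.5],[[-0.01,0.02,1.32],[0.0,0.001,-0.002],8.5],[[-0.01,0.02,1.32],[0.0,0.001,-0.002],8.5],[[-0.01,0.02,1.32],[0.0,0.001,-0.002],8.5],[[-0.01,0.02,1.32],[0.0,0.001,-0.002],8.5]]
```

The fingers straddle both handles, and the tray handle's outer face at y ≈ -0.060 has 2 cm of clearance. Descending.

>>> {"op": "arm_command", "data": {
  "steps": [
    [[0, 0.1, 0.8], [0, 0, 0], 8.5],
    [[0, 0, 1.4], [0, 0, 0], 8.5],
    [[0, 0, 1.5], [0, 0, 0], 8.5],
    [[0, 0, 1.5], [0, 0, 0], 8.5],
    [[0, 0, 1], [0, 0, 0], 8.5]
  ]
}}

```text
time: 37.5
position: [0.541, -0.0378, 0.1552]
orientation: [0.055, 3.134, 0.0]
wrist_force: [-0.1, -0.0, -0.5]
width: 0.0849
```

```bash
python3 -c "
from h import *
st()
im=grab('scene','p29.png',(250,160,370,250),6.6)
"
```

```text
t 37.5 p [ 0.541  -0.0378  0.1552] w 0.0849 F [-0.1 -0.  -0.5] q [-0.208 -0.067  1.901  0.001  1.301 -1.744]
 tool x,y,z in world: [-0.9994  0.0352 -0.007 ] [0.0352 0.9994 0.0002] [ 0.007 -0.    -1.   ]
```

Both fingers are beside the handles without touching. I close part way, shift the centre to y = -0.028, then close slowly.

>>> {"op": "arm_command", "data": {
  "steps": [
    [[0, 0, 0], [0, 0, 0], 6.5],
    [[0, 0.4, 0], [0, 0, 0], 6.2],
    [[0, 0.5, 0], [0, 0, -0.01], 6],
    [[0, 0.2, 0], [0, 0, 0], 5.5],
    [[0, 0, 0], [0, 0, 0], 5]
  ]
}}

```text
time: 38.05
position: [0.5412, -0.0257, 0.1542]
orientation: [0.038, 3.136, 0.001]
wrist_force: [0.4, -0.1, -0.6]
width: 0.0502
```

>>> {"op": "arm_command", "data": {
  "steps": [
    [[0, 0, 0], [0, 0, 0], 4.6],
    [[0, 0, 0], [0, 0, 0], 4.2],
    [[0, 0, 0], [0, 0, 0], 3.8],
    [[0, 0, 0], [0, 0, 0], 3.4],
    [[0, 0, 0], [0, 0, 0], 3]
  ]
}}

```text
time: 38.55
position: [0.5419, -0.0259, 0.1555]
orientation: [0.038, 3.134, -0.0]
wrist_force: [0.9, 0.3, 0.5]
width: 0.0301
```

```bash
python3 -c "
from h import *
st()
im=grab('scene','p30.png',(250,160,370,250),6.6)
"
```

```text
t 38.55 p [ 0.5419 -0.0259  0.1555] w 0.0301 F [0.9 0.3 0.5] q [-0.185 -0.068  1.901  0.001  1.301 -1.732]
 tool x,y,z in world: [-0.9997  0.0243 -0.0078] [ 0.0243  0.9997 -0.    ] [ 0.0078 -0.0002 -1.    ]
```

The tray half swings up neatly and the gap is almost gone (30 mm across both handles). Closing to the stop.

>>> {"op": "arm_command", "data": {
  "steps": [
    [[0, 0, 0], [0, 0, 0], 2.7],
    [[0, 0, 0], [0, 0, 0], 2.4],
    [[0, 0, 0], [0, 0, 0], 2],
    [[0, 0, 0], [0, 0, 0], 2],
    [[0, 0, 0], [0, 0, 0], 2]
  ]
}}

```text
time: 39.1
position: [0.5422, -0.0263, 0.1557]
orientation: [0.038, 3.133, -0.001]
wrist_force: [0.2, -0.9, 0.8]
width: 0.0239
```

```bash
python3 -c "
from h import *
st()
im=grab('scene','p31.png',(270,190,370,265),8)
"
```

```text
t 39.1 p [ 0.5422 -0.0263  0.1557] w 0.0239 F [ 0.2 -0.9  0.8] q [-0.186 -0.068  1.9    0.001  1.301 -1.733]
 tool x,y,z in world: [-0.9997  0.0244 -0.0086] [ 0.0244  0.9997 -0.0008] [ 0.0085 -0.001  -1.    ]
```

The width of 23.9 mm means the handles are face to face and the pair is closed and vertical. I release in small steps so the fingers can still catch it.

>>> {"op": "arm_command", "data": {
  "steps": [
    [[0, 0, 0], [0, 0, 0], 2.5],
    [[0, 0, 0], [0, 0, 0], 2.7],
    [[0, 0, 0], [0, 0, 0], 2.9],
    [[0, 0, 0], [0, 0, 0], 3.2],
    [[0, 0, 0], [0, 0, 0], 3.2]
  ]
}}

```text
time: 39.65
position: [0.5418, -0.0258, 0.1551]
orientation: [0.038, 3.134, 0.0]
wrist_force: [-0.5, 0.6, 0.8]
width: 0.0321
```

```bash
python3 -c "
from h import *
st()
im=grab('scene','p32.png',(270,190,370,265),8)
"
```

```text
t 39.65 p [ 0.5418 -0.0258  0.1551] w 0.0321 F [-0.5  0.6  0.8] q [-0.186 -0.068  1.901  0.002  1.301 -1.732]
 tool x,y,z in world: [-0.9997  0.0246 -0.0076] [0.0246 0.9997 0.0004] [ 0.0076  0.0002 -1.    ]
```

>>> {"op": "arm_command", "data": {
  "steps": [
    [[0, 0, 0], [0, 0, 0], 3.6],
    [[0, 0, 0], [0, 0, 0], 4],
    [[0, 0, 0], [0, 0, 0], 4.4],
    [[0, 0, 0], [0, 0, 0], 4.4],
    [[0, 0, 0], [0, 0, 0], 4.4]
  ]
}}

```text
time: 40.2
position: [0.5418, -0.0257, 0.1551]
orientation: [0.038, 3.134, 0.001]
wrist_force: [-0.6, -0.2, -0.2]
width: 0.044
```

```bash
python3 -c "
from h import *
im=grab('scene','p33.png',(270,190,370,265),8)
im=grab('top','p34.png',(270,170,430,290),5)
"
```

```text
(no output)
```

With the fingers opened to 44 mm the tray half follows them (top gap about 9 mm), so the pair won't stay shut standing. New plan: clamp it shut across its thickness and swing it past balance in this clamp. Then open the fingers slowly so it rests on the lower finger, and lower it on that finger.

>>> {"op": "arm_command", "data": {
  "steps": [
    [[0, 0, 0], [0, 0, 0], 3.8],
    [[0, 0, 0], [0, 0, 0], 3.2],
    [[0, 0, 0], [0, 0, 0], 2.6],
    [[0, 0, 0], [0, 0, 0], 2],
    [[0, 0, 0], [0, 0, 0], 2]
  ]
}}

```text
time: 40.8
position: [0.542, -0.0261, 0.1556]
orientation: [0.038, 3.133, -0.0]
wrist_force: [-0.5, -0.4, -0.2]
width: 0.0239
```

>>> {"op": "arm_command", "data": {
  "steps": [
    [[0, 0, 0], [0, 0, 0], 2],
    [[0, 0.4, -0.2], [0.03, 0, 0], 2],
    [[0, 0.9, -0.2], [0.06, 0, 0], 2],
    [[0, 1.2, -0.2], [0.08, 0, 0], 2],
    [[0, 1.2, -0.2], [0.08, 0, 0], 2]
  ]
}}

```text
time: 41.3
position: [0.5411, 0.0101, 0.1571]
orientation: [0.05, 3.115, -0.4]
wrist_force: [0.9, 0.0, -4.2]
width: 0.0237
```

```bash
python3 -c "
from h import *
st()
im=grab('scene','p35.png',(270,170,390,260),6.6)
"
```

```text
t 41.3 p [0.5411 0.0101 0.1571] w 0.0237 F [ 0.9  0.  -4.2] q [ 0.002 -0.044  1.89  -0.265  1.309 -1.466]
 tool x,y,z in world: [-0.9995  0.0318 -0.0047] [ 0.0319  0.967  -0.2527] [-0.0035 -0.2527 -0.9675]
```

The clamp carries the pair shut, tilted 15°. I shift it 6 cm to −y to leave the gripper room by the bin and lamp, then keep turning.

>>> {"op": "arm_command", "data": {
  "steps": [
    [[0, -0.6, -0.1], [0, 0, 0], 2],
    [[0, -1.4, 0.3], [0, 0, 0], 2],
    [[0, -1.6, 0.4], [0, 0, 0], 2],
    [[0, -1.6, 0.4], [0, 0, 0], 2],
    [[0, -0.8, 0.2], [0, 0, 0], 2]
  ]
}}

```text
time: 41.85
position: [0.5372, -0.0524, 0.1573]
orientation: [-0.042, -3.113, 0.392]
wrist_force: [-0.2, 1.4, -0.6]
width: 0.0237
```

>>> {"op": "arm_command", "data": {
  "steps": [
    [[0, 0.8, -0.2], [0.05, 0, 0], 2],
    [[0, 1.2, -0.2], [0.08, 0, 0], 2],
    [[0, 1.2, -0.2], [0.08, 0, 0], 2],
    [[0, 1.2, -0.2], [0.08, 0, 0], 2],
    [[0, 1.2, -0.2], [0.08, 0, 0], 2]
  ]
}}

```text
time: 42.35
position: [0.5382, -0.0073, 0.1457]
orientation: [-0.071, -2.975, 0.968]
wrist_force: [0.4, -0.7, -2.8]
width: 0.0238
```

```bash
python3 -c "
from h import *
st()
im=grab('scene','p36.png',(270,170,390,260),6.6)
"
```

```text
t 42.35 p [ 0.5382 -0.0073  0.1457] w 0.0238 F [ 0.4 -0.7 -2.8] q [ 0.126  0.058  1.883 -0.633  1.37  -1.212]
 tool x,y,z in world: [-0.9989  0.0469 -0.0018] [ 0.039   0.8077 -0.5883] [-0.0262 -0.5878 -0.8086]
```

Tilt is 36°, with the pair shut and its lower edge about 7 mm off the bench. The fourth joint is at −0.63 (limit −1.02). I go on to about 50°.

>>> {"op": "arm_command", "data": {
  "steps": [
    [[0, 0.9, -0.15], [0.06, 0, 0], 2],
    [[0, 1.1, -0.15], [0.07, 0, 0], 2],
    [[0, 0.9, -0.1], [0.06, 0, 0], 2],
    [[0, 0.4, -0.1], [0.02, 0, 0], 2],
    [[0, 0, 0], [0, 0, 0], 2]
  ]
}}

```text
time: 42.9
position: [0.5385, 0.0199, 0.1244]
orientation: [-0.07, -2.845, 1.27]
wrist_force: [-1.9, 1.8, 1.1]
width: 0.0237
```

```bash
cat >> h.py <<'E'
def piv():
    s=r.read_state();R=Ro.from_rotvec(s["orientation"]).as_matrix();f=np.arctan2(-R[1,2],-R[2,2])
    y=-.022*np.cos(f)+.1557*np.sin(f);z=.022*np.sin(f)+.1557*np.cos(f)
    print("phi",np.degrees(f).round(1),"pivot",(s["position"][1]-y).round(4),(s["position"][2]-z).round(4))
E
python3 -c "
from h import *
st();piv()
"
```

```text
t 42.9 p [0.5385 0.0199 0.1244] w 0.0237 F [-1.9  1.8  1.1] q [ 0.241  0.194  1.844 -0.798  1.464 -1.039]
 tool x,y,z in world: [-0.9987  0.0511  0.0049] [ 0.0305  0.6667 -0.7447] [-0.0414 -0.7436 -0.6673]
phi 48.1 pivot -0.0813 0.004
```

>>> {"op": "arm_command", "data": {
  "steps": [
    [[0, 0.7, -0.2], [0.04, 0, 0], 2],
    [[0, 0.8, -0.15], [0.05, 0, 0], 2],
    [[0, 0.6, -0.1], [0.04, 0, 0], 2],
    [[0, 0.2, 0], [0.01, 0, 0], 2],
    [[0, 0, 0], [0, 0, 0], 2]
  ]
}}

```text
time: 43.4
position: [0.5405, 0.0368, 0.1093]
orientation: [-0.075, -2.745, 1.467]
wrist_force: [-0.9, 0.5, 0.0]
width: 0.0234
```

```bash
python3 -c "
from h import *
st();piv()
im=grab('scene','p37.png',(250,170,390,275),5.7)
"
```

```text
t 43.4 p [0.5405 0.0368 0.1093] w 0.0234 F [-0.9  0.5  0. ] q [ 0.303  0.3    1.805 -0.892  1.54  -0.94 ]
 tool x,y,z in world: [-0.9984  0.0556  0.0026] [ 0.0288  0.555  -0.8314] [-0.0477 -0.83   -0.5557]
phi 56.2 pivot -0.0804 0.0044
```

Tilt is 56°, the pair closed and resting on its lower edge. I open the fingers slowly so the handles settle on the lower finger.

>>> {"op": "arm_command", "data": {
  "steps": [
    [[0, 0, 0], [0, 0, 0], 2.6],
    [[0, 0, 0], [0, 0, 0], 2.9],
    [[0, 0, 0], [0, 0, 0], 3.3],
    [[0, 0, 0], [0, 0, 0], 3.7],
    [[0, 0, 0], [0, 0, 0], 4.1]
  ]
}}

```text
time: 43.95
position: [0.5414, 0.0356, 0.112]
orientation: [-0.079, -2.747, 1.467]
wrist_force: [-0.3, 0.4, -0.5]
width: 0.0408
```

```bash
python3 -c "
from h import *
st()
im=grab('scene','p38.png',(250,170,390,275),5.7)
"
```

```text
t 43.95 p [0.5414 0.0356 0.112 ] w 0.0408 F [-0.3  0.4 -0.5] q [ 0.301  0.296  1.804 -0.893  1.541 -0.942]
 tool x,y,z in world: [-0.9984  0.0571 -0.0006] [ 0.0323  0.5551 -0.8311] [-0.0472 -0.8298 -0.5561]
```

On the 34° slope the tray half slid down over the cap by about 4–5 cm as soon as the clamp opened. I need the exact state before acting.

```bash
python3 -c "
from h import *
im=grab('scene','p39.png',(260,205,370,285),7.2)
im=grab('top','p40.png',(270,170,430,290),5)
"
```

```text
(no output)
```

The cap with the cleats (ends showing at (318,205) and (310,455)) still rests on the lower finger. The tray half has slid 5 cm and stopped, its wall against the cleat feet. I lower the cap flat on the finger first, then the tray can be slid back over the rims.

>>> {"op": "arm_command", "data": {
  "steps": [
    [[0, 0, 0], [0, 0, 0], 4.8],
    [[0, 0, 0], [0, 0, 0], 5.5],
    [[0, 0, 0], [0, 0, 0], 6.2],
    [[0, 0, 0], [0, 0, 0], 6.9],
    [[0, 0, 0], [0, 0, 0], 7.6]
  ]
}}

```text
time: 44.6
position: [0.5415, 0.0357, 0.112]
orientation: [-0.078, -2.747, 1.468]
wrist_force: [0.5, -0.7, 0.4]
width: 0.0756
```

>>> {"op": "arm_command", "data": {
  "steps": [
    [[0, 0, 0], [0, 0, 0], 8.2],
    [[0, 0, 0], [0, 0, 0], 8.5],
    [[0, 0, 0], [0, 0, 0], 8.5],
    [[0, 0, 0], [0, 0, 0], 8.5],
    [[0, 0, 0], [0, 0, 0], 8.5]
  ]
}}

```text
time: 45.1
position: [0.5415, 0.0357, 0.1119]
orientation: [-0.078, -2.747, 1.468]
wrist_force: [-0.1, 0.4, -0.6]
width: 0.0854
```

```bash
python3 -c "
from h import *
st()
im=grab('scene','p41.png',(260,185,380,275),6.6)
rows((.541,.056,.0555),n=10,claw=8.5)
"
```

```text
t 45.1 p [0.5415 0.0357 0.1119] w 0.0854 F [-0.1  0.4 -0.6] q [ 0.301  0.297  1.804 -0.893  1.541 -0.942]
 tool x,y,z in world: [-0.9984  0.0567 -0.0006] [ 0.032   0.5549 -0.8313] [-0.0468 -0.83   -0.5558]
total [-0.1  2.  -5.6] turn [0. 0. 0.] n 10
[[[0.02,0.58,0.15],[0.0,0.0,0.0],8.5],[[0.02,0.58,0.15],[0.0,0.0,0.0],8.5],[[0.02,0.58,0.15],[0.0,0.0,0.0],8.5],[[0.02,0.58,0.15],[0.0,0.0,0.0],8.5],[[0.02,0.58,0.15],[0.0,0.0,0.0],8.5]]
[[[0.02,0.58,0.15],[0.0,0.0,0.0],8.5],[[0.02,0.58,0.15],[0.0,0.0,0.0],8.5],[[0.02,0.58,0.15],[0.0,0.0,0.0],8.5],[[0.02,0.58,0.15],[0.0,0.0,0.0],8.5],[[0.02,0.58,0.15],[0.0,0.0,0.0],8.5]]
```

Lowering on the finger.

>>> {"op": "arm_command", "data": {
  "steps": [
    [[0, 0.3, 0.1], [0, 0, 0], 8.5],
    [[0, 0.6, 0.15], [0, 0, 0], 8.5],
    [[0, 0.6, 0.15], [0, 0, 0], 8.5],
    [[0, 0.6, 0.15], [0, 0, 0], 8.5],
    [[0, 0.6, 0.15], [0, 0, 0], 8.5]
  ]
}}

```text
time: 45.65
position: [0.5425, 0.0459, 0.084]
orientation: [-0.079, -2.749, 1.467]
wrist_force: [1.1, -0.9, -0.0]
width: 0.085
```

```bash
python3 -c "
from h import *
st()
im=grab('scene','p42.png',(260,185,380,275),6.6)
rows((.541,.056,.0555),n=5,claw=8.5)
"
```

```text
t 45.65 p [0.5425 0.0459 0.084 ] w 0.085 F [ 1.1 -0.9 -0. ] q [ 0.316  0.352  1.792 -0.887  1.522 -0.899]
 tool x,y,z in world: [-0.9984  0.0565 -0.002 ] [ 0.0332  0.5557 -0.8307] [-0.0458 -0.8295 -0.5567]
total [-0.1  1.  -2.7] turn [0. 0. 0.] n 5
[[[0.03,0.57,0.14],[0.0,0.0,0.0],8.5],[[0.03,0.57,0.14],[0.0,0.0,0.0],8.5],[[0.03,0.57,0.14],[0.0,0.0,0.0],8.5],[[0.03,0.57,0.14],[0.0,0.0,0.0],8.5],[[0.03,0.57,0.14],[0.0,0.0,0.0],8.5]]
```

The slope flattens under control, and the tray's overhang is even shrinking. Continuing.

>>> {"op": "arm_command", "data": {
  "steps": [
    [[0, 0.6, 0.15], [0, 0, 0], 8.5],
    [[0, 0.6, 0.15], [0, 0, 0], 8.5],
    [[0, 0.6, 0.15], [0, 0, 0], 8.5],
    [[0, 0.5, 0.1], [0, 0, 0], 8.5],
    [[0, 0.3, 0.1], [0, 0, 0], 8.5]
  ]
}}

```text
time: 46.2
position: [0.5423, 0.0557, 0.0548]
orientation: [-0.077, -2.747, 1.467]
wrist_force: [0.5, 0.1, -0.6]
width: 0.0852
```

```bash
python3 -c "
from h import *
st()
im=grab('scene','p43.png',(260,185,380,275),6.6)
im=grab('top','p44.png',(270,170,430,290),5)
"
```

```text
t 46.2 p [0.5423 0.0557 0.0548] w 0.0852 F [ 0.5  0.1 -0.6] q [ 0.332  0.41   1.778 -0.88   1.505 -0.859]
 tool x,y,z in world: [-0.9984  0.0561  0.0007] [ 0.0307  0.5554 -0.831 ] [-0.047  -0.8297 -0.5562]
```

The cap is practically flat with the tray lying level on it, offset 5–6 cm to −y (cap edge at u≈172, tray edge at u≈300 in the crop). I draw the finger out along its own axis.

>>> {"op": "arm_command", "data": {
  "steps": [
    [[0, 0, -0.8], [0, 0, 0], 8.5],
    [[0, 0, -1.5], [0, 0, 0], 8.5],
    [[0, 0, -2.5], [0, 0, 0], 8.5],
    [[0, 0, -3], [0, 0, 0], 8.5],
    [[0, 0, -3], [0, 0, 0], 8.5]
  ]
}}

```text
time: 46.8
position: [0.546, 0.1478, 0.1178]
orientation: [-0.08, -2.74, 1.467]
wrist_force: [1.4, -0.5, 0.1]
width: 0.0851
```

```bash
python3 -c "
from h import *
st()
im=grab('top','p45.png',(270,170,430,290),5)
rows((.545,.06,.22),down(np.radians(-2)),n=15,claw=5)
"
```

```text
t 46.8 p [0.546  0.1478 0.1178] w 0.0851 F [ 1.4 -0.5  0.1] q [ 0.462  0.404  1.653 -0.81   1.681 -0.883]
 tool x,y,z in world: [-0.9982  0.0604  0.0044] [ 0.0298  0.5537 -0.8322] [-0.0527 -0.8305 -0.5545]
total [-0.3 -9.2  9.9] turn [-0.769  0.754  1.411] n 15
[[[-0.01,-0.89,0.14],[-0.051,0.05,0.094],5],[[-0.1,-0.89,0.09],[-0.051,0.05,0.094],5],[[-0.19,-0.88,0.04],[-0.051,0.05,0.094],5],[[-0.27,-0.85,-0.02],[-0.051,0.05,0.094],5],[[-0.35,-0.82,-0.07],[-0.051,0.05,0.094],5]]
[[[-0.42,-0.78,-0.13],[-0.051,0.05,0.094],5],[[-0.48,-0.73,-0.2],[-0.051,0.05,0.094],5],[[-0.54,-0.67,-0.26],[-0.051,0.05,0.094],5],[[-0.58,-0.6,-0.32],[-0.051,0.05,0.094],5],[[-0.62,-0.53,-0.38],[-0.051,0.05,0.094],5]]
[[[-0.64,-0.45,-0.43],[-0.051,0.05,0.094],5],[[-0.66,-0.36,-0.49],[-0.051,0.05,0.094],5],[[-0.66,-0.27,-0.54],[-0.051,0.05,0.094],5],[[-0.66,-0.18,-0.58],[-0.051,0.05,0.094],5],[[-0.64,-0.09,-0.62],[-0.051,0.05,0.094],5]]
```

The view is now clear. The cap handle tip is at (46,320) and the tray handle tip at (163,319), both at the same small yaw.

```bash
python3 -c "
from h import *
t=lambda u,v:(270+u/5,170+v/5)
c=[onp('top',t(46,285),.024),onp('top',t(46,355),.024)]
q=[onp('top',t(165,283),.036),onp('top',t(163,355),.036)]
print('cap tip',c,np.mean(c,0));print('tray tip',q,np.mean(q,0)); print('offset',np.mean(c,0)-np.mean(q,0))
E=[onp('top',t(180,97),.024),onp('top',t(157,550),.024)];print('cap +y edge',E)
F=[onp('top',t(294,92),.048),onp('top',t(273,557),.048),onp('top',t(527,97),.048),onp('top',t(505,565),.048)];print('tray edges',F)
"
```

```text
cap tip [array([0.5562, 0.095 , 0.024 ]), array([0.5222, 0.0957, 0.024 ])] [0.5392 0.0953 0.024 ]
tray tip [array([0.5546, 0.0367, 0.036 ]), array([0.52  , 0.0385, 0.036 ])] [0.5373 0.0376 0.036 ]
offset [ 0.0019  0.0577 -0.012 ]
cap +y edge [array([0.6463, 0.0279, 0.024 ]), array([0.4266, 0.0442, 0.024 ])]
tray edges [array([ 0.6434, -0.0276,  0.048 ]), array([ 0.4224, -0.0118,  0.048 ]), array([ 0.6381, -0.1387,  0.048 ]), array([ 0.4157, -0.1213,  0.048 ])]
```

Both halves share the yaw (−4.1°), and the offset is a pure 57 mm slide along the handle axis. I'll take the tray's handle with the tool vertical.

>>> {"op": "arm_command", "data": {
  "steps": [
    [[0, -1, -0.6], [0, 0, 0], 7],
    [[0, -1.6, -1], [-0.05, 0.04, 0.08], 6],
    [[0, -1.6, -1], [-0.06, 0.05, 0.1], 5],
    [[0, -1.5, -0.6], [-0.06, 0.06, 0.11], 5],
    [[0, -1, -0.4], [-0.06, 0.06, 0.11], 5]
  ]
}}

```text
time: 47.35
position: [0.5399, 0.1444, 0.2014]
orientation: [-0.794, -2.817, 1.095]
wrist_force: [0.3, -0.3, 0.0]
width: 0.0498
```

```bash
python3 -c "
from h import *
st()
rows((.536,.0186,.20),down(np.radians(-4.1)),n=10,claw=5)
"
```

```text
t 47.35 p [0.5399 0.1444 0.2014] w 0.0498 F [ 0.3 -0.3  0. ] q [ 0.367  0.234  1.611 -0.554  1.758 -0.629]
 tool x,y,z in world: [-0.8707  0.4639 -0.1635] [ 0.4525  0.6251 -0.636 ] [-0.1929 -0.6277 -0.7542]
total [ -0.4 -12.6  -0.1] turn [-0.525  0.538  1.044] n 10
[[[-0.55,-0.8,0.81],[-0.053,0.054,0.104],5],[[-0.67,-0.77,0.73],[-0.053,0.054,0.104],5],[[-0.79,-0.73,0.66],[-0.053,0.054,0.104],5],[[-0.89,-0.68,0.57],[-0.053,0.054,0.104],5],[[-0.99,-0.61,0.49],[-0.053,0.054,0.104],5]]
[[[-1.07,-0.52,0.4],[-0.053,0.054,0.104],5],[[-1.14,-0.43,0.32],[-0.053,0.054,0.104],5],[[-1.2,-0.32,0.24],[-0.053,0.054,0.104],5],[[-1.23,-0.2,0.16],[-0.053,0.054,0.104],5],[[-1.25,-0.08,0.08],[-0.053,0.054,0.104],5]]
```

>>> {"op": "arm_command", "data": {
  "steps": [
    [[-0.6, -0.8, 0.8], [-0.055, 0.055, 0.105], 5],
    [[-0.7, -0.8, 0.7], [-0.055, 0.055, 0.105], 5],
    [[-0.8, -0.7, 0.7], [-0.055, 0.055, 0.105], 5],
    [[-0.9, -0.7, 0.6], [-0.055, 0.055, 0.105], 5],
    [[-1, -0.6, 0.5], [-0.055, 0.055, 0.105], 5]
  ]
}}

```text
time: 47.85
position: [0.5397, 0.0787, 0.2097]
orientation: [-1.672, -2.606, 0.525]
wrist_force: [1.0, -0.4, 0.3]
width: 0.0503
```

>>> {"op": "arm_command", "data": {
  "steps": [
    [[-1.1, -0.5, 0.4], [-0.055, 0.055, 0.105], 5],
    [[-1.1, -0.4, 0.3], [-0.055, 0.055, 0.105], 5],
    [[-1.2, -0.3, 0.2], [-0.055, 0.055, 0.105], 5],
    [[-1.2, -0.2, 0.2], [-0.055, 0.055, 0.105], 5],
    [[-1.2, 0, 0.1], [-0.05, 0.05, 0.1], 5]
  ]
}}

```text
time: 48.35
position: [0.5365, 0.0124, 0.2134]
orientation: [2.336, 2.081, 0.097]
wrist_force: [-0.4, -0.1, -0.3]
width: 0.0501
```

```bash
python3 -c "
from h import *
st()
rows((.536,.0186,.10),down(np.radians(-4.1)),n=5,claw=5)
"
```

```text
t 48.35 p [0.5365 0.0124 0.2134] w 0.0501 F [-0.4 -0.1 -0.3] q [-0.135 -0.166  1.891  0.04   1.368 -0.026]
 tool x,y,z in world: [0.1142 0.9927 0.0386] [ 0.992  -0.1161  0.0498] [ 0.0539  0.0326 -0.998 ]
total [ -0.1   0.6 -11.3] turn [ 0.051 -0.038 -0.044] n 5
[[[0.03,-0.14,2.27],[0.01,-0.008,-0.009],5],[[0.05,-0.11,2.27],[0.01,-0.008,-0.009],5],[[0.07,-0.09,2.27],[0.01,-0.008,-0.009],5],[[0.09,-0.07,2.27],[0.01,-0.008,-0.009],5],[[0.11,-0.04,2.27],[0.01,-0.008,-0.009],5]]
```

>>> {"op": "arm_command", "data": {
  "steps": [
    [[0.5, 0, 1], [0.015, -0.01, -0.01], 5],
    [[0.2, 0, 2.3], [0.015, -0.01, -0.01], 5],
    [[0.1, 0, 2.5], [0.015, -0.01, -0.01], 5],
    [[0, 0, 2.5], [0.01, -0.008, -0.01], 5],
    [[0, 0, 1.5], [0, 0, 0], 5]
  ]
}}

```text
time: 48.85
position: [0.5395, 0.0212, 0.1136]
orientation: [2.295, 2.143, -0.012]
wrist_force: [0.6, 0.5, -0.5]
width: 0.05
```

```bash
python3 -c "
from h import *
st()
rows((.536,.0186,.06),down(np.radians(-4.1)),n=5,claw=5)
"
```

```text
t 48.85 p [0.5395 0.0212 0.1136] w 0.05 F [ 0.6  0.5 -0.5] q [-0.095 -0.017  1.927 -0.007  1.236 -0.024]
 tool x,y,z in world: [ 0.0687  0.9976 -0.0064] [ 0.9976 -0.0687 -0.0042] [-0.0046 -0.0061 -1.    ]
total [-0.3 -0.3 -5.4] turn [-0.004  0.006  0.003] n 5
[[[-0.05,-0.06,1.07],[-0.001,0.001,0.001],5],[[-0.05,-0.06,1.07],[-0.001,0.001,0.001],5],[[-0.05,-0.06,1.07],[-0.001,0.001,0.001],5],[[-0.05,-0.06,1.07],[-0.001,0.001,0.001],5],[[-0.06,-0.06,1.07],[-0.001,0.001,0.001],5]]
```

>>> {"op": "arm_command", "data": {
  "steps": [
    [[-0.2, -0.2, 0.6], [0, 0.003, 0], 5],
    [[-0.1, -0.1, 1.1], [0, 0.003, 0], 5],
    [[0, 0, 1.2], [0, 0, 0], 5],
    [[0, 0, 1.2], [0, 0, 0], 5],
    [[0, 0, 0.5], [0, 0, 0], 5]
  ]
}}

```text
time: 49.35
position: [0.5342, 0.0199, 0.0613]
orientation: [-2.286, -2.145, 0.011]
wrist_force: [-1.2, 0.2, 0.1]
width: 0.05
```

```bash
python3 -c "
from h import *
st()
rows((.536,.0186,.047),down(np.radians(-4.1)),n=5,claw=5)
im=grab('scene','p46.png',(270,195,370,270),8)
"
```

```text
t 49.35 p [0.5342 0.0199 0.0613] w 0.05 F [-1.2  0.2  0.1] q [-0.101  0.047  1.961 -0.001  1.143 -0.037]
 tool x,y,z in world: [ 0.0638  0.998  -0.0007] [ 0.9979 -0.0638 -0.0098] [-0.0098 -0.0001 -1.    ]
total [ 0.2 -0.1 -1.4] turn [-0.01   0.001  0.008] n 5
[[[-0.02,0.04,0.29],[-0.002,0.0,0.002],5],[[-0.02,0.04,0.29],[-0.002,0.0,0.002],5],[[-0.02,0.04,0.29],[-0.002,0.0,0.002],5],[[-0.02,0.04,0.29],[-0.002,0.0,0.002],5],[[-0.02,0.04,0.29],[-0.002,0.0,0.002],5]]
```

The fingers straddle the tray's handle at (510,340). Going down gently and gripping.

>>> {"op": "arm_command", "data": {
  "steps": [
    [[-0.1, 0.1, 0.4], [-0.005, 0, 0], 5],
    [[0, 0.1, 0.4], [-0.004, 0, 0.005], 5],
    [[0, 0, 0.3], [0, 0, 0], 5],
    [[0, 0, 0.2], [0, 0, 0], 5],
    [[0, 0, 0], [0, 0, 0], 5]
  ]
}}

```text
time: 49.9
position: [0.5376, 0.0183, 0.0486]
orientation: [2.296, 2.141, 0.002]
wrist_force: [-0.2, -0.3, 1.3]
width: 0.05
```

```bash
python3 -c "
from h import *
st()
to((.536,.0186,.047),down(np.radians(-4.1)))
"
```

```text
t 49.9 p [0.5376 0.0183 0.0486] w 0.05 F [-0.2 -0.3  1.3] q [-0.104  0.067  1.965 -0.001  1.106 -0.034]
 tool x,y,z in world: [ 0.0697  0.9976 -0.0008] [ 0.9976 -0.0697  0.003 ] [ 0.0029 -0.001  -1.    ]
shift cm [ 0.02 -0.16  0.16] turn [0.003 0.001 0.002] | len 0.2 ang 0.004
```

>>> {"op": "arm_command", "data": {
  "steps": [
    [[0, -0.1, 0.2], [0, 0, 0], 5],
    [[0, 0, 0], [0, 0, 0], 2],
    [[0, 0, 0], [0, 0, 0], 2],
    [[0, 0, 0], [0, 0, 0], 2],
    [[0, 0, 0], [0, 0, 0], 2]
  ]
}}

```text
time: 50.4
position: [0.5372, 0.0183, 0.0474]
orientation: [2.295, 2.14, 0.004]
wrist_force: [-0.1, 0.6, -0.7]
width: 0.0343
```

```bash
python3 -c "
from h import *
st()
s=r.read_state()['position']
rows((s[0]+.0041,s[1]+.0567,s[2]+.0015),down(np.radians(-4.1)),n=5,claw=2)
"
```

```text
t 50.4 p [0.5372 0.0183 0.0474] w 0.0343 F [-0.1  0.6 -0.7] q [-0.104  0.067  1.968 -0.001  1.102 -0.034]
 tool x,y,z in world: [ 0.0697  0.9976 -0.0009] [ 0.9976 -0.0697  0.0046] [ 0.0045 -0.0012 -1.    ]
total [0.4 5.7 0.2] turn [0.005 0.001 0.002] n 5
[[[1.14,0.0,-0.03],[0.001,0.0,0.0],2],[[1.14,0.0,-0.03],[0.001,0.0,0.0],2],[[1.14,0.0,-0.03],[0.001,0.0,0.0],2],[[1.14,0.0,-0.03],[0.001,0.0,0.0],2],[[1.14,0.0,-0.03],[0.001,0.0,0.0],2]]
```

Gripped (34 mm). I lift it 1 cm clear of the cleat feet, move along the handle axis and set it back down on the cap.

>>> {"op": "arm_command", "data": {
  "steps": [
    [[0, 0, -0.4], [0, 0, 0], 2],
    [[0, 0, -0.7], [0, 0, 0], 2],
    [[0.7, 0, -0.2], [0, 0, 0], 2],
    [[1.2, 0, 0], [0, 0, 0], 2],
    [[1.4, 0, 0], [0, 0, 0], 2]
  ]
}}

```text
time: 50.9
position: [0.5389, 0.0525, 0.0609]
orientation: [2.299, 2.137, 0.004]
wrist_force: [-0.1, -0.8, -1.8]
width: 0.0342
```

>>> {"op": "arm_command", "data": {
  "steps": [
    [[1.2, 0, 0], [0, 0, 0], 2],
    [[0.6, 0, 0], [0, 0, 0], 2],
    [[0.2, 0, 0], [0, 0, 0], 2],
    [[0, 0, 0], [0, 0, 0], 2],
    [[0, 0, 0], [0, 0, 0], 2]
  ]
}}

```text
time: 51.4
position: [0.5399, 0.0777, 0.0602]
orientation: [2.294, 2.144, 0.003]
wrist_force: [0.4, -0.0, -1.9]
width: 0.0344
```

```bash
python3 -c "
from h import *
st()
rows((.5413,.075,.0505),down(np.radians(-4.1)),n=5,claw=2)
im=grab('scene','p47.png',(270,195,370,270),8)
im=grab('top','p48.png',(270,170,430,290),5)
"
```

```text
t 51.4 p [0.5399 0.0777 0.0602] w 0.0344 F [ 0.4 -0.  -1.9] q [0.007 0.067 1.943 0.    1.13  0.074]
 tool x,y,z in world: [0.0679 0.9977 0.0002] [ 0.9977 -0.0679  0.0023] [ 0.0024  0.     -1.    ]
total [ 0.1 -0.3 -1. ] turn [ 0.002 -0.     0.004] n 5
[[[-0.05,0.03,0.19],[0.0,0.0,0.001],2],[[-0.05,0.03,0.19],[0.0,0.0,0.001],2],[[-0.05,0.03,0.19],[0.0,0.0,0.001],2],[[-0.05,0.03,0.19],[0.0,0.0,0.001],2],[[-0.05,0.03,0.19],[0.0,0.0,0.001],2]]
```

With the tray lifted, I see all three cleats have ridden out over the cap's −y wall by about 2 cm ((203,390), (308,465), (405,540) in the scene crop). So I set the tray face down on the free space to the right, put the cleats back in place, then cap it again for the turned-over state.

>>> {"op": "arm_command", "data": {
  "steps": [
    [[0, 0, -0.8], [0, 0, 0], 2],
    [[0, 0, -2], [0, 0, 0], 2],
    [[0, 0, -2], [0, 0, 0], 2],
    [[-0.8, 0, -1], [0, 0, 0], 2],
    [[-1.8, 0, 0], [0, 0, 0], 2]
  ]
}}

```text
time: 52.0
position: [0.5377, 0.0501, 0.1215]
orientation: [2.295, 2.143, 0.002]
wrist_force: [0.9, -0.6, -1.2]
width: 0.0343
```

>>> {"op": "arm_command", "data": {
  "steps": [
    [[-2.5, 0, 0], [0, 0, 0], 2],
    [[-2.8, 0, 0], [0, 0, 0], 2],
    [[-2.8, 0, 0], [0, 0, 0], 2],
    [[-2.8, 0, 0], [0, 0, 0], 2],
    [[-2.8, 0, 0], [0, 0, 0], 2]
  ]
}}

```text
time: 52.5
position: [0.5278, -0.0936, 0.1244]
orientation: [2.291, 2.142, 0.004]
wrist_force: [0.2, -0.1, -2.1]
width: 0.0344
```

>>> {"op": "arm_command", "data": {
  "steps": [
    [[-2.8, 0, 0], [0, 0, 0], 2],
    [[-2.8, 0, 0], [0, 0, 0], 2],
    [[-2, 0, 0], [0, 0, 0], 2],
    [[-0.8, 0, 0], [0, 0, 0], 2],
    [[0, 0, 0], [0, 0, 0], 2]
  ]
}}

```text
time: 53.0
position: [0.5194, -0.1872, 0.1259]
orientation: [2.298, 2.132, 0.002]
wrist_force: [0.6, 0.1, -1.9]
width: 0.0346
```

```bash
python3 -c "
from h import *
st()
rows((.541,-.186,.03),down(np.radians(-4.1)),n=10,claw=2)
im=grab('top','p49.png',(270,170,470,320),4)
im=grab('scene','p50.png',(210,195,370,305),5)
"
```

```text
t 53.0 p [ 0.5194 -0.1872  0.1259] w 0.0346 F [ 0.6  0.1 -1.9] q [-0.48  -0.01   1.898 -0.001  1.247 -0.405]
 tool x,y,z in world: [ 0.0748  0.9972 -0.0034] [ 0.9972 -0.0748  0.0059] [ 0.0056 -0.0038 -1.    ]
total [ 2.2  0.1 -9.6] turn [ 0.006  0.003 -0.003] n 10
[[[0.03,0.21,0.96],[0.001,0.0,0.0],2],[[0.03,0.21,0.96],[0.001,0.0,0.0],2],[[0.03,0.21,0.96],[0.001,0.0,0.0],2],[[0.03,0.21,0.96],[0.001,0.0,0.0],2],[[0.03,0.21,0.96],[0.001,0.0,0.0],2]]
[[[0.03,0.21,0.96],[0.001,0.0,0.0],2],[[0.03,0.21,0.96],[0.001,0.0,0.0],2],[[0.03,0.21,0.96],[0.001,0.0,0.0],2],[[0.03,0.21,0.96],[0.001,0.0,0.0],2],[[0.03,0.21,0.96],[0.001,0.0,0.0],2]]
```

The three cleats are feet up, each tipped over the −y wall (foot plates at (282,168), (282,260) and (275,375)). I set the tray down on the right first.

>>> {"op": "arm_command", "data": {
  "steps": [
    [[0, 0.4, 0.8], [0, 0, 0], 2],
    [[0, 0.5, 1.6], [0, 0, 0], 2],
    [[0, 0.5, 2], [0, 0, 0], 2],
    [[0, 0.4, 2], [0, 0, 0], 2],
    [[0, 0.2, 1.5], [0, 0, 0], 2]
  ]
}}

```text
time: 53.6
position: [0.544, -0.1834, 0.0456]
orientation: [2.286, 2.139, 0.008]
wrist_force: [-0.8, 0.0, -1.8]
width: 0.0343
```

```bash
python3 -c "
from h import *
st()
"
```

```text
t 53.6 p [ 0.544  -0.1834  0.0456] w 0.0343 F [-0.8  0.  -1.8] q [-0.455  0.146  1.885  0.001  1.098 -0.389]
 tool x,y,z in world: [ 0.0667  0.9978 -0.004 ] [ 0.9977 -0.0666  0.0115] [ 0.0112 -0.0047 -0.9999]
```

>>> {"op": "arm_command", "data": {
  "steps": [
    [[0, 0, 0.5], [0.005, 0, 0], 2],
    [[0, 0, 0.6], [0.005, 0, 0], 2],
    [[0, 0, 0.5], [0, 0, 0], 2],
    [[0, 0, 0.4], [0, 0, 0], 2],
    [[0, 0, 0.2], [0, 0, 0], 2]
  ]
}}

```text
time: 54.1
position: [0.5437, -0.1815, 0.0224]
orientation: [-2.29, -2.149, 0.007]
wrist_force: [-8.2, 3.5, 15.2]
width: 0.0346
```

```bash
python3 -c "
from h import *
st()
"
```

```text
t 54.1 p [ 0.5437 -0.1815  0.0224] w 0.0346 F [-8.2  3.5 15.2] q [-0.45   0.189  1.882 -0.004  1.073 -0.385]
 tool x,y,z in world: [ 0.0633  0.998  -0.0025] [ 0.998  -0.0633 -0.004 ] [-0.0042 -0.0022 -1.    ]
```

Down, with 15 N on the bench. I ease off, release, rise and look.

>>> {"op": "arm_command", "data": {
  "steps": [
    [[0, 0, -0.1], [0, 0, 0], 2],
    [[0, 0, 0], [0, 0, 0], 5],
    [[0, 0, 0], [0, 0, 0], 5],
    [[0, 0, -2], [0, 0, 0], 5],
    [[0, 0, -4], [0, 0, 0], 5]
  ]
}}

```text
time: 54.6
position: [0.5415, -0.1809, 0.0812]
orientation: [-2.286, -2.145, 0.012]
wrist_force: [-1.1, -1.1, -0.3]
width: 0.0503
```

>>> {"op": "arm_command", "data": {
  "steps": [
    [[0, 0, -4], [0, 0, 0], 3.6],
    [[-3, -3, -2], [0, 0, 0], 3.6],
    [[-3, -3, 0], [0, 0, 0], 3.6],
    [[-3, -3, 0], [0, 0, 0], 3.6],
    [[-2, -2, 0], [0, 0, 0], 3.6]
  ]
}}

```text
time: 55.1
position: [0.4289, -0.288, 0.1545]
orientation: [2.273, 2.149, -0.006]
wrist_force: [2.1, -0.7, 0.2]
width: 0.0361
```

```bash
python3 -c "
from h import *
st()
im=grab('top','p51.png',(270,170,470,320),4)
im=grab('scene','p52.png',(280,195,370,265),8.5)
"
```

```text
t 55.1 p [ 0.4289 -0.288   0.1545] w 0.0361 F [ 2.1 -0.7  0.2] q [-0.733 -0.134  1.964 -0.005  1.299 -0.676]
 tool x,y,z in world: [ 0.0561  0.9984 -0.0119] [ 0.9984 -0.056   0.0072] [ 0.0066 -0.0123 -0.9999]
```

```bash
cat h.py | head -80
python3 - <<'E'
from h import *
im=grab('top','p53.png',(270,170,460,290),4)
st()
for z in(0.031,):
  for c in rects(im,(8,190,100),(14,255,200),(290,180,380,290),60): print(c if not hasattr(c,'shape') else wrect('top',c,z))
for u in [(278,168),(275,262),(272,375)]: print(onp('top',(270+u[0]/4,170+u[1]/4),0.031))
E
```

```text
from station import r, imaging
import cv2, numpy as np
from scipy.spatial.transform import Rotation as Ro
np.set_printoptions(precision=4,suppress=True)
def ray(name,uv):
    c=imaging.calibration(name);K=c["camera_matrix"];T=c["world_from_camera"]
    d=T[:3,:3]@np.linalg.solve(K,[uv[0],uv[1],1.]); return T[:3,3],d
def onp(name,uv,z):
    o,d=ray(name,uv); return o+d*(z-o[2])/d[2]
def proj(name,p):
    c=imaging.calibration(name);K=c["camera_matrix"];T=np.linalg.inv(c["world_from_camera"])
    q=K@(T[:3,:3]@np.asarray(p)+T[:3,3]); return q[:2]/q[2]
def grab(name,fn=None,crop=None,s=1):
    im=imaging.get_image(name)
    if fn:
        b=im[:,:,::-1]
        if crop: x0,y0,x1,y1=crop; b=b[y0:y1,x0:x1]
        b=cv2.resize(b,None,fx=s,fy=s,interpolation=cv2.INTER_CUBIC); cv2.imwrite("pics/"+fn,b)
    return im
def to(target,R=None,yaw=None,n=5):
    """tool shift (cm) and rotvec from present pose to target world position / rotation"""
    st=r.read_state(); R0=Ro.from_rotvec(st["orientation"])
    d=R0.inv().apply(np.asarray(target)-st["position"])*100
    w=np.zeros(3)
    if R is no
[... 2931 characters left out ...]
p.round(t,4),"tilt",tilt0-phi)
    rows(t,tilt(tilt0-phi,a),n=n,claw=claw)
def piv():
    s=r.read_state();R=Ro.from_rotvec(s["orientation"]).as_matrix();f=np.arctan2(-R[1,2],-R[2,2])
    y=-.022*np.cos(f)+.1557*np.sin(f);z=.022*np.sin(f)+.1557*np.cos(f)
    print("phi",np.degrees(f).round(1),"pivot",(s["position"][1]-y).round(4),(s["position"][2]-z).round(4))
t 55.25 p [ 0.4295 -0.2873  0.1538] w 0.036 F [ 0.6  1.  -0.2] q [-0.732 -0.132  1.963 -0.004  1.299 -0.672]
 tool x,y,z in world: [ 0.0583  0.9982 -0.0104] [ 0.9983 -0.0582  0.0067] [ 0.0061 -0.0108 -0.9999]
(array([530.5, -80.6]), array([21.8, 19.3]), -1.6)
[ 0.5881 -0.052   0.031 ]
[ 0.5313 -0.0486  0.031 ]
[ 0.4634 -0.045   0.031 ]
```

View pics/p53.png

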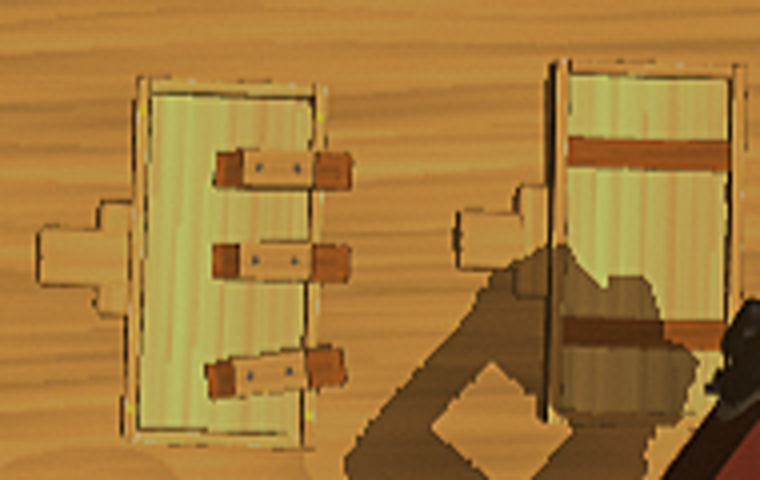

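The three cleats (feet up) have their right horns on the cap's right wall, at u≈350 against the wall at u≈315. They need to move about 28 mm to the left. I start with the one at the top of the picture.

Run:
```python
from h import *
for u in [(278,168),(275,262),(272,375)]: print(onp('top',(270+u[0]/4,170+u[1]/4),0.038))
# inner corners of cap at rim z .024 / floor
for u in [(150,96),(312,100),(140,428),(303,432)]: print('rim-in',onp('top',(270+u[0]/4,170+u[1]/4),0.015))
p=onp('top',(270+278/4,170+168/4),0.038)
rows((p[0],p[1],0.09),down(np.radians(-1)),claw=3.6,vmax=4)
```

```text
[ 0.5873 -0.0518  0.038 ]
[ 0.5308 -0.0485  0.038 ]
[ 0.4633 -0.0448  0.038 ]
rim-in [0.6364 0.0248 0.015 ]
rim-in [ 0.6314 -0.0744  0.015 ]
rim-in [0.4335 0.0358 0.015 ]
rim-in [ 0.4284 -0.0632  0.015 ]
total [15.8 23.6 -6.4] turn [ 0.006  0.011 -0.041] n 10
[[[2.45,1.43,0.62],[0.001,0.001,-0.004],3.6],[[2.44,1.44,0.62],[0.001,0.001,-0.004],3.6],[[2.44,1.46,0.63],[0.001,0.001,-0.004],3.6],[[2.43,1.47,0.63],[0.001,0.001,-0.004],3.6],[[2.42,1.48,0.63],[0.001,0.001,-0.004],3.6]]
[[[2.42,1.49,0.63],[0.001,0.001,-0.004],3.6],[[2.41,1.5,0.63],[0.001,0.001,-0.004],3.6],[[2.4,1.51,0.63],[0.001,0.001,-0.004],3.6],[[2.4,1.52,0.63],[0.001,0.001,-0.004],3.6],[[2.39,1.53,0.64],[0.001,0.001,-0.004],3.6]]
```

>>> {"op": "arm_command", "data": {
  "steps": [
    [[2.5, 1.5, 0], [0.001, 0.001, -0.004], 3.6],
    [[2.5, 1.5, 0], [0.001, 0.001, -0.004], 3.6],
    [[2.5, 1.5, 0.2], [0.001, 0.001, -0.004], 3.6],
    [[2.5, 1.5, 0.4], [0.001, 0.001, -0.004], 3.6],
    [[2.5, 1.5, 0.5], [0.001, 0.001, -0.004], 3.6]
  ]
}}

```text
time: 55.75
position: [0.5159, -0.162, 0.1429]
orientation: [2.26, 2.169, -0.001]
wrist_force: [-0.1, -0.4, -0.2]
width: 0.0359
```

>>> {"op": "arm_command", "data": {
  "steps": [
    [[2.4, 1.5, 0.8], [0.001, 0.001, -0.004], 3.6],
    [[2.4, 1.5, 0.8], [0.001, 0.001, -0.004], 3.6],
    [[2.4, 1.5, 1], [0.001, 0.001, -0.004], 3.6],
    [[2.4, 1.5, 1], [0.001, 0.001, -0.004], 3.6],
    [[1.8, 1.3, 1], [0.001, 0.001, -0.004], 3.6]
  ]
}}

```text
time: 56.25
position: [0.5994, -0.0378, 0.0957]
orientation: [2.232, 2.206, 0.005]
wrist_force: [-0.3, -0.5, -0.2]
width: 0.0357
```

Run:
```python
from h import *
st(); rows((.5873,-.052,.038),down(np.radians(-1)),n=5,claw=3.6)
```

```text
t 56.25 p [ 0.5994 -0.0378  0.0957] w 0.0357 F [-0.3 -0.5 -0.2] q [-0.187  0.139  1.797  0.001  1.201 -0.176]
 tool x,y,z in world: [ 0.0115  0.9999 -0.0002] [ 0.9999 -0.0114  0.0047] [ 0.0047 -0.0002 -1.    ]
total [-1.2 -1.4 -5.8] turn [0.005 0.    0.006] n 5
[[[-0.29,-0.24,1.15],[0.001,0.0,0.001],3.6],[[-0.29,-0.24,1.15],[0.001,0.0,0.001],3.6],[[-0.29,-0.24,1.15],[0.001,0.0,0.001],3.6],[[-0.29,-0.24,1.15],[0.001,0.0,0.001],3.6],[[-0.29,-0.24,1.15],[0.001,0.0,0.001],3.6]]
```

>>> {"op": "arm_command", "data": {
  "steps": [
    [[-1.2, -1.2, 0.6], [0, 0, 0], 3.6],
    [[-0.5, -0.3, 1.1], [0, 0, 0], 3.6],
    [[0, 0, 1.2], [0, 0, 0], 3.6],
    [[0, 0, 1.2], [0, 0, 0], 3.6],
    [[0, 0, 1], [0, 0, 0], 3.6]
  ]
}}

```text
time: 56.75
position: [0.5858, -0.0497, 0.0401]
orientation: [2.225, 2.214, 0.008]
wrist_force: [-0.1, 0.1, 0.1]
width: 0.036
```

Run:
```python
from h import *
st(); rows((.5873,-.052,.038),down(np.radians(-1)),n=5,claw=3.6)
```

```text
t 56.75 p [ 0.5858 -0.0497  0.0401] w 0.036 F [-0.1  0.1  0.1] q [-0.212  0.188  1.848  0.003  1.1   -0.209]
 tool x,y,z in world: [0.0049 1.     0.0014] [ 1.     -0.0049  0.0054] [ 0.0054  0.0013 -1.    ]
total [ 0.1 -0.2 -0.2] turn [ 0.005 -0.001  0.013] n 5
[[[-0.05,0.03,0.04],[0.001,0.0,0.003],3.6],[[-0.05,0.03,0.04],[0.001,0.0,0.003],3.6],[[-0.05,0.03,0.04],[0.001,0.0,0.003],3.6],[[-0.05,0.03,0.04],[0.001,0.0,0.003],3.6],[[-0.04,0.03,0.04],[0.001,0.0,0.003],3.6]]
```

>>> {"op": "arm_command", "data": {
  "steps": [
    [[0, 0.1, 0.1], [0, 0, 0], 1],
    [[0, 0, 0], [0, 0, 0], 1],
    [[0, 0, 0], [0, 0, 0], 1],
    [[0, 0, 0], [0, 0, 0], 1],
    [[0, 0, -0.4], [0, 0, 0], 1]
  ]
}}

```text
time: 57.25
position: [0.5862, -0.0503, 0.0417]
orientation: [2.228, 2.213, 0.006]
wrist_force: [0.4, -0.6, -0.8]
width: 0.0208
```

>>> {"op": "arm_command", "data": {
  "steps": [
    [[0.8, 0, -0.2], [0, 0, 0], 1],
    [[0.8, 0, 0], [0, 0, 0], 1],
    [[0.8, 0, 0], [0, 0, 0], 1],
    [[0.4, 0, 0], [0, 0, 0], 1],
    [[0, 0, 0], [0, 0, 0], 1]
  ]
}}

```text
time: 57.75
position: [0.5874, -0.0195, 0.0457]
orientation: [2.226, 2.212, 0.009]
wrist_force: [-0.4, -0.1, -0.6]
width: 0.0209
```

Run:
```python
from h import *
st(); grab('scene','p54.png')
```

```text
t 57.75 p [ 0.5874 -0.0195  0.0457] w 0.0209 F [-0.4 -0.1 -0.6] q [-0.161  0.179  1.848  0.003  1.109 -0.156]
 tool x,y,z in world: [0.0062 1.     0.0017] [ 1.     -0.0062  0.0064] [ 0.0064  0.0017 -1.    ]
```

View pics/p54.png

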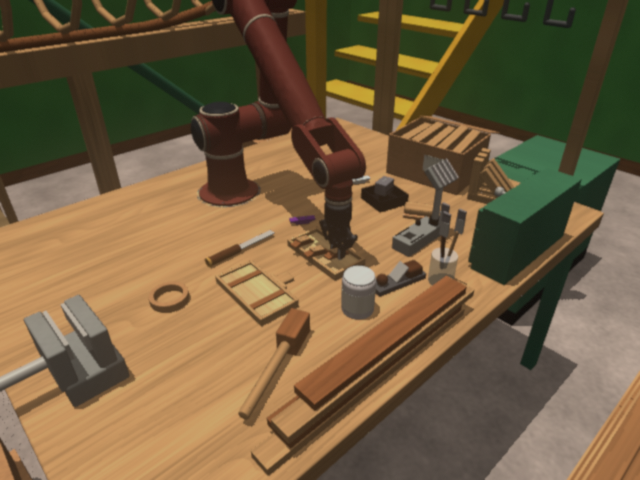

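>>> {"op": "arm_command", "data": {
  "steps": [
    [[0, 0, 0.4], [0, 0, 0], 1],
    [[0, 0, 0.3], [0, 0, 0], 1],
    [[0, 0, 0], [0, 0, 0], 1],
    [[0, 0, 0], [0, 0, 0], 3.6],
    [[0, 0, 0], [0, 0, 0], 3.6]
  ]
}}

```text
time: 58.3
position: [0.587, -0.0203, 0.0374]
orientation: [2.227, 2.212, 0.008]
wrist_force: [0.2, 1.4, 1.0]
width: 0.0362
```

>>> {"op": "arm_command", "data": {
  "steps": [
    [[0, 0, 0], [0, 0, 0], 3.6],
    [[0, 0, -0.7], [0, 0, 0], 3.6],
    [[0, 0, -1.5], [0, 0, 0], 3.6],
    [[0, -1.5, -1.5], [0, 0, 0], 3.6],
    [[-1, -2, 0], [0, 0, 0], 3.6]
  ]
}}

```text
time: 58.8
position: [0.5537, -0.0302, 0.0792]
orientation: [2.224, 2.211, 0.011]
wrist_force: [-0.4, -0.1, -0.3]
width: 0.0361
```

Run:
```python
from h import *
st(); rows((.5308,-.0485,.06),down(np.radians(-1)),n=5,claw=3.6)
```

```text
t 58.8 p [ 0.5537 -0.0302  0.0792] w 0.0361 F [-0.4 -0.1 -0.3] q [-0.19   0.056  1.918  0.003  1.16  -0.185]
 tool x,y,z in world: [0.0061 1.     0.0011] [ 0.9999 -0.0061  0.0089] [ 0.0089  0.0011 -1.    ]
total [-2.3 -1.8 -1.9] turn [ 0.009 -0.001  0.011] n 5
[[[-0.37,-0.46,0.38],[0.002,0.0,0.002],3.6],[[-0.37,-0.46,0.38],[0.002,0.0,0.002],3.6],[[-0.37,-0.46,0.38],[0.002,0.0,0.002],3.6],[[-0.37,-0.46,0.38],[0.002,0.0,0.002],3.6],[[-0.37,-0.45,0.38],[0.002,0.0,0.002],3.6]]
```

>>> {"op": "arm_command", "data": {
  "steps": [
    [[-0.5, -0.8, 0], [0, 0, 0], 3.6],
    [[-0.4, -0.7, 0], [0, 0, 0], 3.6],
    [[-0.3, -0.3, 0.5], [0, 0, 0], 3.6],
    [[-0.2, 0, 0.7], [0, 0, 0], 3.6],
    [[0, 0, 0.6], [0, 0, 0], 3.6]
  ]
}}

```text
time: 59.3
position: [0.5365, -0.0459, 0.0645]
orientation: [2.221, 2.205, 0.018]
wrist_force: [-1.5, 0.1, 0.4]
width: 0.0362
```

Run:
```python
from h import *
st(); rows((.5308,-.0485,.039),down(np.radians(-1)),n=5,claw=3.6)
```

```text
t 59.3 p [ 0.5365 -0.0459  0.0645] w 0.0362 F [-1.5  0.1  0.4] q [-0.225  0.036  1.967  0.004  1.123 -0.219]
 tool x,y,z in world: [ 0.0075  1.     -0.0001] [ 0.9998 -0.0075  0.0162] [ 0.0162 -0.0002 -0.9999]
total [-0.6 -0.3 -2.5] turn [0.016 0.    0.01 ] n 5
[[[-0.05,-0.12,0.51],[0.003,0.0,0.002],3.6],[[-0.05,-0.12,0.51],[0.003,0.0,0.002],3.6],[[-0.05,-0.12,0.51],[0.003,0.0,0.002],3.6],[[-0.05,-0.12,0.51],[0.003,0.0,0.002],3.6],[[-0.05,-0.12,0.51],[0.003,0.0,0.002],3.6]]
```

>>> {"op": "arm_command", "data": {
  "steps": [
    [[-0.1, -0.3, 0.1], [0.008, 0, 0.003], 3.6],
    [[-0.1, -0.2, 0.5], [0.008, 0, 0.003], 3.6],
    [[0, 0, 0.7], [0, 0, 0], 3.6],
    [[0, 0, 0.7], [0, 0, 0], 3.6],
    [[0, 0, 0.4], [0, 0, 0], 3.6]
  ]
}}

```text
time: 59.8
position: [0.5306, -0.0474, 0.0361]
orientation: [-2.233, -2.203, 0.004]
wrist_force: [-0.6, 0.0, -0.5]
width: 0.0361
```

Run:
```python
from h import *
st(); to((.5308,-.0485,.039))
```

```text
t 59.8 p [ 0.5306 -0.0474  0.0361] w 0.0361 F [-0.6  0.  -0.5] q [-0.229  0.08   1.976 -0.     1.09  -0.215]
 tool x,y,z in world: [0.0136 0.9999 0.001 ] [ 0.9999 -0.0135 -0.005 ] [-0.0049  0.0011 -1.    ]
shift cm [-0.11  0.02 -0.29] turn [0. 0. 0.] | len 0.3 ang 0.0
```

>>> {"op": "arm_command", "data": {
  "steps": [
    [[-0.1, 0, -0.3], [0, 0, 0], 1],
    [[0, 0, 0], [0, 0, 0], 1],
    [[0, 0, 0], [0, 0, 0], 1],
    [[0, 0, 0], [0, 0, 0], 1],
    [[0, 0, -0.4], [0, 0, 0], 1]
  ]
}}

```text
time: 60.3
position: [0.5302, -0.0482, 0.0425]
orientation: [-2.232, -2.203, 0.006]
wrist_force: [0.3, -0.2, -0.7]
width: 0.0209
```

>>> {"op": "arm_command", "data": {
  "steps": [
    [[0.8, 0, -0.2], [0, 0, 0], 1],
    [[0.8, 0, 0], [0, 0, 0], 1],
    [[0.8, 0, 0], [0, 0, 0], 1],
    [[0.4, 0, 0], [0, 0, 0], 1],
    [[0, 0, 0], [0, 0, 0], 1]
  ]
}}

```text
time: 60.8
position: [0.5314, -0.0173, 0.0462]
orientation: [-2.233, -2.204, 0.003]
wrist_force: [0.3, -0.3, -0.4]
width: 0.021
```

>>> {"op": "arm_command", "data": {
  "steps": [
    [[0, 0, 0.4], [0, 0, 0], 1],
    [[0, 0, 0.2], [0, 0, 0], 1],
    [[0, 0, 0], [0, 0, 0], 1],
    [[0, 0, 0], [0, 0, 0], 3.6],
    [[0, 0, 0], [0, 0, 0], 3.6]
  ]
}}

```text
time: 61.3
position: [0.531, -0.0175, 0.039]
orientation: [-2.232, -2.204, 0.004]
wrist_force: [-0.0, -0.3, 1.0]
width: 0.0361
```

>>> {"op": "arm_command", "data": {
  "steps": [
    [[0, 0, 0], [0, 0, 0], 3.6],
    [[0, 0, -0.7], [0, 0, 0], 3.6],
    [[0, 0, -1.5], [0, 0, 0], 3.6],
    [[0, -1.5, -1.5], [0, 0, 0], 3.6],
    [[-1, -2, 0], [0, 0, 0], 3.6]
  ]
}}

```text
time: 61.8
position: [0.4979, -0.0274, 0.0811]
orientation: [-2.233, -2.207, 0.001]
wrist_force: [0.8, -0.8, 0.4]
width: 0.0364
```

Run:
```python
from h import *
st(); rows((.4633,-.0448,.06),down(np.radians(7)),n=5,claw=3.6)
```

```text
t 61.8 p [ 0.4979 -0.0274  0.0811] w 0.0364 F [ 0.8 -0.8  0.4] q [-0.204 -0.074  2.043  0.     1.175 -0.193]
 tool x,y,z in world: [0.012  0.9999 0.0008] [ 0.9999 -0.012  -0.0021] [-0.0021  0.0008 -1.    ]
total [-3.5 -1.7 -2.1] turn [-0.002 -0.001 -0.134] n 5
[[[-0.36,-0.69,0.42],[0.0,0.0,-0.027],3.6],[[-0.34,-0.7,0.42],[0.0,0.0,-0.027],3.6],[[-0.32,-0.71,0.42],[0.0,0.0,-0.027],3.6],[[-0.3,-0.71,0.42],[0.0,0.0,-0.027],3.6],[[-0.28,-0.72,0.42],[0.0,0.0,-0.027],3.6]]
```

>>> {"op": "arm_command", "data": {
  "steps": [
    [[-0.5, -0.9, 0], [0, 0, -0.03], 3.6],
    [[-0.5, -0.9, 0.2], [0, 0, -0.03], 3.6],
    [[-0.3, -0.7, 0.5], [0, 0, -0.03], 3.6],
    [[-0.1, 0, 0.6], [0, 0, -0.03], 3.6],
    [[0, 0, 0.5], [0, 0, -0.01], 3.6]
  ]
}}

```text
time: 62.3
position: [0.4749, -0.0438, 0.0723]
orientation: [2.075, 2.346, 0.008]
wrist_force: [0.4, 0.5, 0.2]
width: 0.0359
```

Run:
```python
from h import *
st(); rows((.4633,-.0448,.039),down(np.radians(7)),n=5,claw=3.6)
```

```text
t 62.3 p [ 0.4749 -0.0438  0.0723] w 0.0359 F [0.4 0.5 0.2] q [-0.248 -0.124  2.106 -0.     1.149 -0.371]
 tool x,y,z in world: [-0.122   0.9925 -0.004 ] [0.9925 0.1221 0.0102] [ 0.0107 -0.0028 -0.9999]
total [-1.2 -0.1 -3.3] turn [0.01  0.004 0.   ] n 5
[[[0.01,-0.24,0.66],[0.002,0.001,0.0],3.6],[[0.01,-0.24,0.66],[0.002,0.001,0.0],3.6],[[0.01,-0.24,0.66],[0.002,0.001,0.0],3.6],[[0.01,-0.23,0.66],[0.002,0.001,0.0],3.6],[[0.01,-0.23,0.66],[0.002,0.001,0.0],3.6]]
```

>>> {"op": "arm_command", "data": {
  "steps": [
    [[0, -0.7, 0.3], [0.005, 0, 0], 3.6],
    [[0, -0.5, 0.5], [0.005, 0, 0], 3.6],
    [[0, 0, 0.9], [0, 0, 0], 3.6],
    [[0, 0, 0.9], [0, 0, 0], 3.6],
    [[0, 0, 0.6], [0, 0, 0], 3.6]
  ]
}}

```text
time: 62.8
position: [0.4633, -0.0456, 0.0401]
orientation: [2.079, 2.348, -0.002]
wrist_force: [-0.5, 0.2, -0.1]
width: 0.0362
```

Run:
```python
from h import *
st(); to((.4633,-.0448,.039))
```

```text
t 62.8 p [ 0.4633 -0.0456  0.0401] w 0.0362 F [-0.5  0.2 -0.1] q [-0.256 -0.092  2.14  -0.004  1.09  -0.375]
 tool x,y,z in world: [-0.1211  0.9926 -0.0053] [0.9926 0.1211 0.0027] [ 0.0033 -0.0049 -1.    ]
shift cm [0.08 0.01 0.11] turn [0. 0. 0.] | len 0.1 ang 0.0
```

>>> {"op": "arm_command", "data": {
  "steps": [
    [[0, 0, 0.1], [0, 0, 0], 1],
    [[0, 0, 0], [0, 0, 0], 1],
    [[0, 0, 0], [0, 0, 0], 1],
    [[0, 0, 0], [0, 0, 0], 1],
    [[0, 0, -0.4], [0, 0, 0], 1]
  ]
}}

```text
time: 63.3
position: [0.4626, -0.0452, 0.0416]
orientation: [2.081, 2.351, -0.005]
wrist_force: [-0.4, -0.2, -0.0]
width: 0.0211
```

>>> {"op": "arm_command", "data": {
  "steps": [
    [[0.8, 0.3, -0.3], [0, 0, 0.03], 1],
    [[0.8, 0.3, 0], [0, 0, 0.05], 1],
    [[0.8, 0.2, 0], [0, 0, 0.05], 1],
    [[0.4, 0.1, 0], [0, 0, 0.04], 1],
    [[0, 0, 0], [0, 0, 0], 1]
  ]
}}

```text
time: 63.8
position: [0.4711, -0.0161, 0.0469]
orientation: [2.278, 2.154, -0.001]
wrist_force: [-0.1, -1.2, -0.3]
width: 0.0209
```

Run:
```python
from h import *
st(); to((.470,-.0160,.039),down(np.radians(-3)))
```

```text
t 63.8 p [ 0.4711 -0.0161  0.0469] w 0.0209 F [-0.1 -1.2 -0.3] q [-0.19  -0.09   2.124 -0.005  1.103 -0.132]
 tool x,y,z in world: [ 0.0557  0.9984 -0.0047] [ 0.9984 -0.0557  0.0041] [ 0.0038 -0.0049 -1.    ]
shift cm [ 0.01 -0.11  0.79] turn [ 0.004  0.005 -0.003] | len 0.8 ang 0.007
```

>>> {"op": "arm_command", "data": {
  "steps": [
    [[0, 0, 0.4], [0, 0, 0], 1],
    [[0, 0, 0.3], [0, 0, 0], 1],
    [[0, 0, 0], [0, 0, 0], 1],
    [[0, 0, 0], [0, 0, 0], 3.6],
    [[0, 0, 0], [0, 0, 0], 3.6]
  ]
}}

```text
time: 64.3
position: [0.471, -0.0169, 0.0394]
orientation: [2.276, 2.156, -0.001]
wrist_force: [0.2, 0.5, 0.6]
width: 0.0359
```

>>> {"op": "arm_command", "data": {
  "steps": [
    [[0, 0, 0], [0, 0, 0], 3.6],
    [[0, 0, -0.7], [0, 0, 0], 3.6],
    [[0, 0, -2], [0, 0, 0], 3.6],
    [[-2, 0, -3], [0, 0, 0], 4.5],
    [[-4, 0, -3], [0, 0, 0], 5]
  ]
}}

```text
time: 64.8
position: [0.4638, -0.0741, 0.1252]
orientation: [-2.272, -2.165, 0.009]
wrist_force: [1.7, -0.8, 0.0]
width: 0.0496
```

>>> {"op": "arm_command", "data": {
  "steps": [
    [[-4.5, 0, -1], [0, 0, 0], 5],
    [[-4.5, 0, 0], [0, 0, 0], 5],
    [[-4.5, 0, 0], [0, 0, 0], 5],
    [[-4, 0, 0], [0, 0, 0], 5],
    [[-1, 0, 0], [0, 0, 0], 5]
  ]
}}

```text
time: 65.3
position: [0.4587, -0.27, 0.1488]
orientation: [2.262, 2.157, -0.001]
wrist_force: [-0.3, 0.0, 0.2]
width: 0.0501
```

Run:
```python
from h import *
st()
im=grab('top','p55.png',(270,170,460,290),4)
```

```text
t 65.3 p [ 0.4587 -0.27    0.1488] w 0.0501 F [-0.3  0.   0.2] q [-0.671 -0.091  1.934 -0.003  1.282 -0.622]
 tool x,y,z in world: [ 0.0477  0.9988 -0.0116] [ 0.9988 -0.0475  0.0114] [ 0.0108 -0.0121 -0.9999]
```

View pics/p55.png

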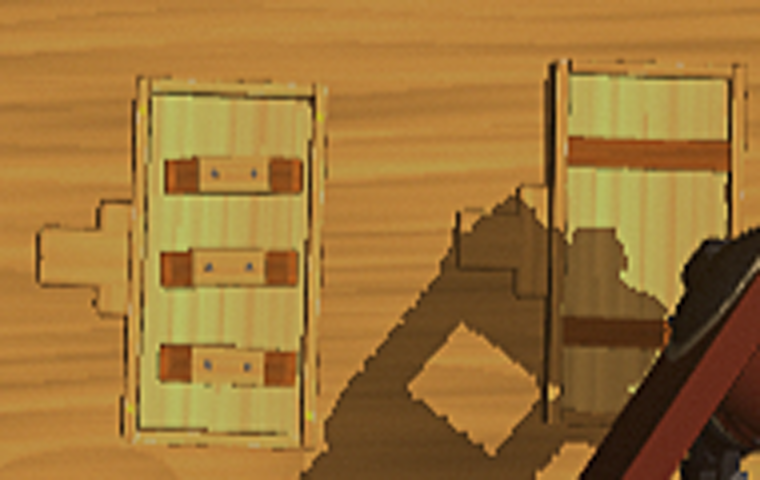

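Run:
```python
from h import *
P=lambda u,v,z: onp('top',(270+u/4,170+v/4),z)
for n,a in dict(cap_tip=(38,257,.024),cap_tl=(140,77,.024),cap_bl=(124,436,.024),cap_tr=(327,85,.024),cap_br=(312,448,.024),
 tr_tip=(457,239,.012),tr_tl=(557,60,.024),tr_bl=(548,422,.024),tr_tr=(747,65,.024)).items(): print(n,P(*a))
st(); rows((.5437,-.1815,.06),down(np.radians(-3.0)),claw=5,vmax=4)
```

```text
cap_tip [0.5386 0.0946 0.024 ]
cap_tl [0.6468 0.0303 0.024 ]
cap_bl [0.4291 0.0451 0.024 ]
cap_tr [ 0.639  -0.0834  0.024 ]
cap_br [ 0.4188 -0.068   0.024 ]
tr_tip [ 0.5438 -0.161   0.012 ]
tr_tl [ 0.6507 -0.2242  0.024 ]
tr_bl [ 0.4307 -0.211   0.024 ]
tr_tr [ 0.6447 -0.3401  0.024 ]
t 65.35 p [ 0.4587 -0.27    0.1488] w 0.0501 F [-0.8 -1.5 -0.1] q [-0.67  -0.091  1.934 -0.003  1.282 -0.622]
 tool x,y,z in world: [ 0.0476  0.9988 -0.0117] [ 0.9988 -0.0475  0.0114] [ 0.0108 -0.0123 -0.9999]
total [ 8.5  8.8 -8.9] turn [0.011 0.012 0.005] n 5
[[[1.87,1.59,1.77],[0.002,0.002,0.001],5],[[1.87,1.6,1.77],[0.002,0.002,0.001],5],[[1.86,1.6,1.77],[0.002,0.002,0.001],5],[[1.86,1.6,1.78],[0.002,0.002,0.001],5],[[1.86,1.6,1.78],[0.002,0.002,0.001],5]]
```

>>> {"op": "arm_command", "data": {
  "steps": [
    [[1.9, 2, 0], [0.003, 0.003, 0], 5],
    [[1.9, 2, 0.5], [0.003, 0.003, 0], 5],
    [[1.9, 2, 1.5], [0.003, 0.003, 0], 5],
    [[1.9, 1.6, 2], [0.003, 0.003, 0], 5],
    [[1.2, 0.6, 2], [0, 0, 0], 5]
  ]
}}

```text
time: 65.85
position: [0.55, -0.182, 0.093]
orientation: [2.273, 2.161, 0.006]
wrist_force: [-0.6, -0.6, -0.3]
width: 0.0503
```

Run:
```python
from h import *
st(); rows((.5437,-.1815,.026),down(np.radians(-3.4)),n=5,claw=5,vmax=4)
```

```text
t 65.85 p [ 0.55  -0.182  0.093] w 0.0503 F [-0.6 -0.6 -0.3] q [-0.449  0.094  1.851  0.002  1.19  -0.399]
 tool x,y,z in world: [ 0.0507  0.9987 -0.0009] [ 0.9987 -0.0507  0.0068] [ 0.0068 -0.0013 -1.    ]
total [-0.6  0.1 -6.7] turn [0.007 0.001 0.009] n 5
[[[0.01,-0.14,1.34],[0.001,0.0,0.002],5],[[0.0,-0.13,1.34],[0.001,0.0,0.002],5],[[0.0,-0.13,1.34],[0.001,0.0,0.002],5],[[0.0,-0.13,1.34],[0.001,0.0,0.002],5],[[0.0,-0.13,1.34],[0.001,0.0,0.002],5]]
```

>>> {"op": "arm_command", "data": {
  "steps": [
    [[-0.5, -1, 0.6], [0.003, 0, 0.004], 5],
    [[0, -0.3, 1.3], [0.003, 0, 0.004], 5],
    [[0, 0, 1.3], [0, 0, 0], 5],
    [[0, 0, 1.2], [0, 0, 0], 5],
    [[0, 0, 0.6], [0, 0, 0], 5]
  ]
}}

```text
time: 66.35
position: [0.5347, -0.1818, 0.0385]
orientation: [-2.279, -2.158, 0.001]
wrist_force: [-0.2, 0.5, -0.4]
width: 0.05
```

Run:
```python
from h import *
st(); rows((.5437,-.1815,.0245),down(np.radians(-3.4)),n=5,claw=5,vmax=4)
```

```text
t 66.35 p [ 0.5347 -0.1818  0.0385] w 0.05 F [-0.2  0.5 -0.4] q [-0.46   0.146  1.9    0.     1.099 -0.405]
 tool x,y,z in world: [0.0544 0.9985 0.0013] [ 0.9985 -0.0544 -0.0027] [-0.0026  0.0015 -1.    ]
total [ 0.9  0.  -1.4] turn [-0.003 -0.001  0.005] n 5
[[[0.02,0.18,0.28],[-0.001,0.0,0.001],5],[[0.02,0.18,0.28],[-0.001,0.0,0.001],5],[[0.02,0.18,0.28],[-0.001,0.0,0.001],5],[[0.02,0.18,0.28],[-0.001,0.0,0.001],5],[[0.02,0.18,0.28],[-0.001,0.0,0.001],5]]
```

>>> {"op": "arm_command", "data": {
  "steps": [
    [[0, 0.8, 0], [0, 0, 0.004], 5],
    [[0, 0.1, 0], [0, 0, 0], 5],
    [[0, 0, 0.5], [0, 0, 0], 5],
    [[0, 0, 0.5], [0, 0, 0], 5],
    [[0, 0, 0.3], [0, 0, 0], 5]
  ]
}}

```text
time: 66.85
position: [0.5455, -0.1839, 0.0255]
orientation: [-2.287, -2.153, 0.0]
wrist_force: [0.1, -0.4, -0.3]
width: 0.0501
```

Run:
```python
from h import *
st(); rows((.5437,-.1815,.0238),down(np.radians(-3.4)),n=5,claw=5,vmax=4)
```

```text
t 66.85 p [ 0.5455 -0.1839  0.0255] w 0.0501 F [ 0.1 -0.4 -0.3] q [-0.454  0.188  1.878  0.     1.076 -0.394]
 tool x,y,z in world: [0.0605 0.9982 0.0004] [ 0.9982 -0.0605 -0.0004] [-0.0004  0.0004 -1.    ]
total [-0.2  0.2 -0.2] turn [-0.    -0.    -0.001] n 5
[[[0.05,-0.04,0.03],[0.0,0.0,0.0],5],[[0.05,-0.04,0.03],[0.0,0.0,0.0],5],[[0.05,-0.04,0.03],[0.0,0.0,0.0],5],[[0.05,-0.04,0.03],[0.0,0.0,0.0],5],[[0.05,-0.04,0.03],[0.0,0.0,0.0],5]]
```

>>> {"op": "arm_command", "data": {
  "steps": [
    [[0.2, -0.15, 0], [0, 0, 0], 5],
    [[0, 0, 0], [0, 0, 0], 2],
    [[0, 0, 0], [0, 0, 0], 2],
    [[0, 0, 0], [0, 0, 0], 2],
    [[0, 0, 0], [0, 0, 0], 2]
  ]
}}

```text
time: 67.35
position: [0.5439, -0.1815, 0.0254]
orientation: [-2.287, -2.153, 0.0]
wrist_force: [-0.0, -0.3, -1.4]
width: 0.0338
```

Run:
```python
from h import *
st()
```

```text
t 67.35 p [ 0.5439 -0.1815  0.0254] w 0.0338 F [-0.  -0.3 -1.4] q [-0.452  0.184  1.883  0.     1.075 -0.392]
 tool x,y,z in world: [0.0602 0.9982 0.0002] [ 0.9982 -0.0602 -0.0005] [-0.0005  0.0003 -1.    ]
```

>>> {"op": "arm_command", "data": {
  "steps": [
    [[0, 0, -0.5], [0, 0, 0], 2],
    [[0, 0, -1.5], [0, 0, 0], 2],
    [[0, 0, -2.2], [0, 0, 0], 2],
    [[0, 0, -2.2], [0, 0, 0], 2],
    [[0, 0, -1], [0, 0, 0], 2]
  ]
}}

```text
time: 67.85
position: [0.5419, -0.1804, 0.1016]
orientation: [-2.283, -2.148, 0.002]
wrist_force: [0.3, 0.3, -1.2]
width: 0.0341
```

Run:
```python
from h import *
st(); rows((.539,.074,.10),down(np.radians(-3.9)),n=10,claw=2,vmax=4)
```

```text
t 67.85 p [ 0.5419 -0.1804  0.1016] w 0.0341 F [ 0.3  0.3 -1.2] q [-0.452  0.072  1.858  0.001  1.218 -0.392]
 tool x,y,z in world: [0.0608 0.9981 0.0035] [ 0.9981 -0.0608 -0.0059] [-0.0057  0.0039 -1.    ]
total [-0.3 25.4 -0.2] turn [-0.006 -0.003  0.007] n 10
[[[2.54,-0.18,0.03],[-0.001,0.0,0.001],2],[[2.54,-0.18,0.02],[-0.001,0.0,0.001],2],[[2.54,-0.19,0.02],[-0.001,0.0,0.001],2],[[2.54,-0.19,0.02],[-0.001,0.0,0.001],2],[[2.54,-0.19,0.02],[-0.001,0.0,0.001],2]]
[[[2.54,-0.19,0.02],[-0.001,0.0,0.001],2],[[2.54,-0.19,0.02],[-0.001,0.0,0.001],2],[[2.54,-0.2,0.02],[-0.001,0.0,0.001],2],[[2.54,-0.2,0.02],[-0.001,0.0,0.001],2],[[2.54,-0.2,0.02],[-0.001,0.0,0.001],2]]
```

>>> {"op": "arm_command", "data": {
  "steps": [
    [[1, -0.1, 0], [0, 0, 0], 2],
    [[2, -0.2, 0], [0, 0, 0], 2],
    [[2.5, -0.2, 0], [-0.002, 0, 0], 2],
    [[2.5, -0.2, 0], [-0.002, 0, 0], 2],
    [[2.5, -0.2, 0], [0, 0, 0], 2]
  ]
}}

```text
time: 68.35
position: [0.5393, -0.0723, 0.1032]
orientation: [-2.293, -2.145, -0.005]
wrist_force: [0.1, -0.3, -1.2]
width: 0.0341
```

>>> {"op": "arm_command", "data": {
  "steps": [
    [[2.5, -0.2, 0], [0, 0, 0], 2],
    [[2.5, -0.2, 0], [0, 0, 0], 2],
    [[2.5, -0.2, 0], [0, 0, 0], 2],
    [[2.5, -0.2, 0], [0, 0, 0], 2],
    [[2, -0.1, 0], [0, 0, 0], 2]
  ]
}}

```text
time: 68.85
position: [0.533, 0.0573, 0.0988]
orientation: [-2.286, -2.141, 0.001]
wrist_force: [-0.1, 0.3, -1.7]
width: 0.0344
```

Run:
```python
from h import *
st(); rows((.539,.074,.075),down(np.radians(-3.9)),n=5,claw=2,vmax=4)
```

```text
t 68.85 p [0.533  0.0573 0.0988] w 0.0344 F [-0.1  0.3 -1.7] q [-0.035 -0.006  1.944  0.006  1.211  0.028]
 tool x,y,z in world: [0.0655 0.9978 0.0059] [ 0.9978 -0.0655 -0.007 ] [-0.0066  0.0063 -1.    ]
total [ 0.6  1.7 -2.4] turn [-0.007 -0.006  0.003] n 5
[[[0.34,0.1,0.48],[-0.001,-0.001,0.001],2],[[0.34,0.1,0.48],[-0.001,-0.001,0.001],2],[[0.34,0.1,0.48],[-0.001,-0.001,0.001],2],[[0.34,0.1,0.48],[-0.001,-0.001,0.001],2],[[0.34,0.1,0.48],[-0.001,-0.001,0.001],2]]
```

>>> {"op": "arm_command", "data": {
  "steps": [
    [[1, 0.5, 0.3], [-0.003, -0.003, 0.002], 2],
    [[0.4, 0.2, 0.6], [-0.003, -0.003, 0.002], 2],
    [[0, 0, 0.7], [0, 0, 0], 2],
    [[0, 0, 0.3], [0, 0, 0], 2],
    [[0, 0, 0], [0, 0, 0], 2]
  ]
}}

```text
time: 69.35
position: [0.5389, 0.0733, 0.0751]
orientation: [-2.292, -2.144, 0.007]
wrist_force: [-0.5, 0.1, -1.7]
width: 0.0336
```

Run:
```python
from h import *
st(); rows((.539,.074,.06),down(np.radians(-3.9)),n=5,claw=2,vmax=4)
grab('top','p56.png',(270,170,460,290),4)
```

```text
t 69.35 p [0.5389 0.0733 0.0751] w 0.0336 F [-0.5  0.1 -1.7] q [-0.001  0.045  1.936 -0.001  1.166  0.066]
 tool x,y,z in world: [ 0.0668  0.9978 -0.0011] [ 0.9977 -0.0668 -0.0056] [-0.0057 -0.0008 -1.    ]
total [ 0.   0.1 -1.5] turn [-0.006  0.001  0.001] n 5
[[[0.02,0.0,0.3],[-0.001,0.0,0.0],2],[[0.02,0.0,0.3],[-0.001,0.0,0.0],2],[[0.02,0.0,0.3],[-0.001,0.0,0.0],2],[[0.01,0.0,0.3],[-0.001,0.0,0.0],2],[[0.01,0.0,0.3],[-0.001,0.0,0.0],2]]
```

View pics/p56.png

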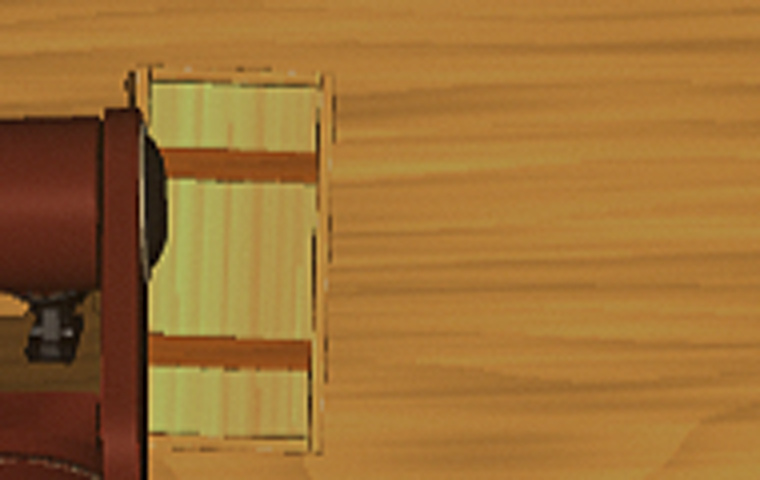

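Run:
```python
from h import *
P=lambda u,v,z: onp('top',(270+u/4,170+v/4),z)
print(P(333,75,.0735),P(322,452,.0735),P(138,65,.0735))
```

```text
[ 0.6368 -0.0845  0.0735] [ 0.4177 -0.0718  0.0735] [0.6456 0.0291 0.0735]
```

>>> {"op": "arm_command", "data": {
  "steps": [
    [[0.15, 0.15, 0.5], [-0.003, 0, 0], 2],
    [[0, 0, 0.6], [0, 0, 0], 2],
    [[0, 0, 0.5], [0, 0, 0], 2],
    [[0, 0, 0.3], [0, 0, 0], 2],
    [[0, 0, 0.2], [0, 0, 0], 2]
  ]
}}

```text
time: 69.9
position: [0.5413, 0.0731, 0.0532]
orientation: [2.297, 2.142, -0.002]
wrist_force: [-0.4, -0.2, -2.3]
width: 0.034
```

Run:
```python
from h import *
st(); to((.540,.075,.0494),down(np.radians(-3.9)))
```

```text
t 69.9 p [0.5413 0.0731 0.0532] w 0.034 F [-0.4 -0.2 -2.3] q [-0.002  0.081  1.942 -0.001  1.12   0.069]
 tool x,y,z in world: [ 0.0696  0.9976 -0.0013] [ 0.9976 -0.0696 -0.0007] [-0.0008 -0.0012 -1.    ]
shift cm [ 0.18 -0.15  0.38] turn [-0.001  0.001 -0.002] | len 0.4 ang 0.002
```

>>> {"op": "arm_command", "data": {
  "steps": [
    [[0.2, -0.1, 0], [0, 0, 0], 2],
    [[0, 0, 0.1], [0, 0, 0], 2],
    [[0, 0, 0.1], [0, 0, 0], 2],
    [[0, 0, 0.1], [0, 0, 0], 2],
    [[0, 0, 0], [0, 0, 0], 2]
  ]
}}

```text
time: 70.4
position: [0.5404, 0.0754, 0.0501]
orientation: [2.297, 2.143, -0.002]
wrist_force: [0.2, 0.0, -1.0]
width: 0.0339
```

Run:
```python
from h import *
st()
```

```text
t 70.4 p [0.5404 0.0754 0.0501] w 0.0339 F [ 0.2  0.  -1. ] q [ 0.003  0.084  1.944 -0.002  1.114  0.073]
 tool x,y,z in world: [ 0.0692  0.9976 -0.0014] [ 0.9976 -0.0692 -0.0006] [-0.0007 -0.0014 -1.    ]
```

>>> {"op": "arm_command", "data": {
  "steps": [
    [[0, 0, 0.1], [0, 0, 0], 2],
    [[0, 0, 0], [0, 0, 0], 2],
    [[0, 0, 0], [0, 0, 0], 5],
    [[0, 0, 0], [0, 0, 0], 5],
    [[0, 0, 0], [0, 0, 0], 5]
  ]
}}

```text
time: 70.9
position: [0.5415, 0.0753, 0.0502]
orientation: [2.295, 2.142, -0.0]
wrist_force: [0.5, -0.5, -0.4]
width: 0.0504
```

>>> {"op": "arm_command", "data": {
  "steps": [
    [[0, 0, -0.5], [0, 0, 0], 5],
    [[0, 0, -1.5], [0, 0, 0], 5],
    [[0, 0, -3], [0, 0, 0], 5],
    [[2, 0, -3], [0, 0, 0], 5],
    [[2, 0, -3], [0, 0, 0], 5]
  ]
}}

```text
time: 71.4
position: [0.5413, 0.1144, 0.1619]
orientation: [-2.298, -2.137, 0.011]
wrist_force: [1.1, -0.2, 0.5]
width: 0.05
```

>>> {"op": "arm_command", "data": {
  "steps": [
    [[3.5, -1, -1], [0, 0, 0], 5],
    [[3.5, -1, -1], [0, 0, 0], 5],
    [[3.5, -1, 0], [0, 0, 0], 5],
    [[3, 0, 0], [0, 0, 0], 5],
    [[1, 0, 0], [0, 0, 0], 5]
  ]
}}

```text
time: 71.9
position: [0.5266, 0.268, 0.1999]
orientation: [2.296, 2.132, 0.021]
wrist_force: [0.2, -1.4, 0.8]
width: 0.0503
```

Run:
```python
from h import *
st()
grab('top','p57.png',(270,170,460,290),4)
grab('scene','p58.png',(270,190,450,310),4)
```

```text
t 71.9 p [0.5266 0.268  0.1999] w 0.0503 F [ 0.2 -1.4  0.8] q [ 0.346  0.001  1.756 -0.003  1.369  0.421]
 tool x,y,z in world: [0.0739 0.9973 0.004 ] [ 0.9971 -0.0739  0.0155] [ 0.0157  0.0029 -0.9999]
```

View pics/p57.png

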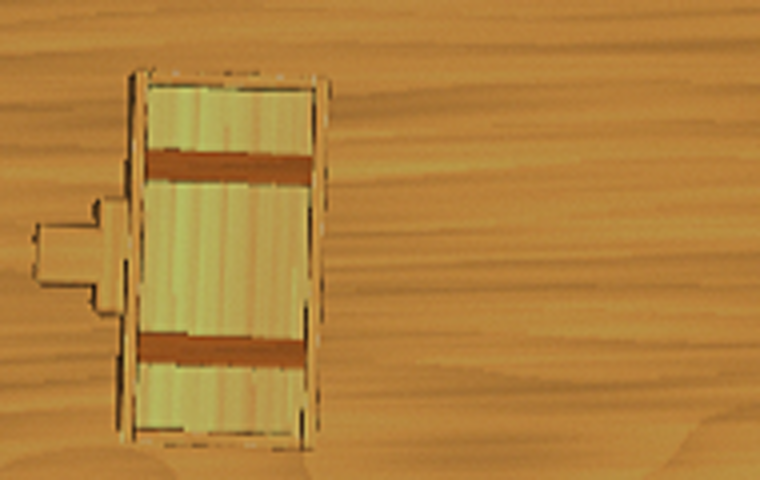

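View pics/p58.png

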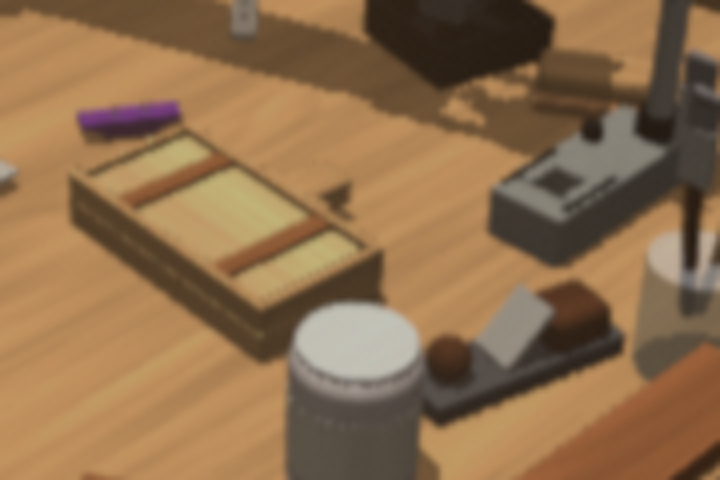

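The pair lies closed, rim on rim, with the seam closed all along and the handles stacked at (35,254). Next I check the offset and then lift off the top tray.

Run:
```python
from h import *
P=lambda u,v,z: onp('top',(270+u/4,170+v/4),z)
print('tip',P(35,254,.036),'tr',P(329,77,.048),'br',P(312,450,.048),'tl',P(134,70,.048))
rows((.5405,.0755,.075),down(np.radians(-3.9)),n=10,claw=5,vmax=4)
```

```text
tip [0.5395 0.0952 0.036 ] tr [ 0.6399 -0.0835  0.048 ] br [ 0.4183 -0.067   0.048 ] tl [0.6471 0.0327 0.048 ]
total [  1.4 -19.1 -12.4] turn [ 0.015 -0.003 -0.006] n 10
[[[-1.9,0.26,1.24],[0.001,0.0,-0.001],5],[[-1.9,0.26,1.24],[0.001,0.0,-0.001],5],[[-1.9,0.26,1.24],[0.001,0.0,-0.001],5],[[-1.9,0.26,1.24],[0.001,0.0,-0.001],5],[[-1.9,0.26,1.24],[0.001,0.0,-0.001],5]]
[[[-1.9,0.27,1.24],[0.001,0.0,-0.001],5],[[-1.9,0.27,1.24],[0.001,0.0,-0.001],5],[[-1.9,0.27,1.24],[0.001,0.0,-0.001],5],[[-1.9,0.27,1.24],[0.001,0.0,-0.001],5],[[-1.9,0.27,1.24],[0.001,0.0,-0.001],5]]
```

>>> {"op": "arm_command", "data": {
  "steps": [
    [[-2, 0.3, 0.5], [0.002, 0, -0.001], 5],
    [[-2.2, 0.3, 1], [0.002, 0, -0.001], 5],
    [[-2.2, 0.3, 1.2], [0.002, 0, -0.001], 5],
    [[-2.2, 0.3, 1.3], [0.002, 0, -0.001], 5],
    [[-2.2, 0.3, 1.3], [0.002, 0, -0.001], 5]
  ]
}}

```text
time: 72.5
position: [0.5356, 0.1507, 0.1481]
orientation: [2.293, 2.14, 0.011]
wrist_force: [-0.5, -0.3, 0.3]
width: 0.05
```

>>> {"op": "arm_command", "data": {
  "steps": [
    [[-2.2, 0.3, 1.3], [0.002, 0, -0.001], 5],
    [[-2.2, 0.3, 1.3], [0.002, 0, -0.001], 5],
    [[-2, 0.3, 1.3], [0, 0, 0], 5],
    [[-1.2, 0.1, 1.2], [0, 0, 0], 5],
    [[-0.3, 0, 0.8], [0, 0, 0], 5]
  ]
}}

```text
time: 73.0
position: [0.5384, 0.0584, 0.0864]
orientation: [2.304, 2.132, -0.001]
wrist_force: [0.2, -0.6, 0.3]
width: 0.0497
```

Run:
```python
from h import *
st(); rows((.5405,.0755,.055),down(np.radians(-3.9)),n=5,claw=5,vmax=4)
```

```text
t 73.0 p [0.5384 0.0584 0.0864] w 0.0497 F [ 0.2 -0.6  0.3] q [-0.028  0.02   1.941 -0.002  1.179  0.05 ]
 tool x,y,z in world: [ 0.0776  0.997  -0.0022] [ 0.997  -0.0776  0.0018] [ 0.0017 -0.0023 -1.    ]
total [ 0.2  1.7 -3.1] turn [ 0.002  0.002 -0.01 ] n 5
[[[0.34,0.01,0.63],[0.0,0.0,-0.002],5],[[0.34,0.01,0.63],[0.0,0.0,-0.002],5],[[0.34,0.02,0.63],[0.0,0.0,-0.002],5],[[0.34,0.02,0.63],[0.0,0.0,-0.002],5],[[0.34,0.02,0.63],[0.0,0.0,-0.002],5]]
```

>>> {"op": "arm_command", "data": {
  "steps": [
    [[1.2, 0, 0], [0, 0, -0.005], 5],
    [[0.6, 0.1, 0.4], [0, 0, -0.005], 5],
    [[0, 0, 0.8], [0, 0, 0], 5],
    [[0, 0, 0.8], [0, 0, 0], 5],
    [[0, 0, 0.5], [0, 0, 0], 5]
  ]
}}

```text
time: 73.5
position: [0.5413, 0.0796, 0.0603]
orientation: [2.29, 2.146, 0.002]
wrist_force: [-0.2, 0.5, 0.0]
width: 0.0501
```

Run:
```python
from h import *
st(); to((.5405,.0755,.050),down(np.radians(-3.9)))
```

```text
t 73.5 p [0.5413 0.0796 0.0603] w 0.0501 F [-0.2  0.5  0. ] q [ 0.011  0.07   1.939 -0.002  1.13   0.076]
 tool x,y,z in world: [ 0.065   0.9979 -0.0012] [ 0.9979 -0.065   0.0029] [ 0.0028 -0.0014 -1.    ]
shift cm [-0.41 -0.05  1.03] turn [0.003 0.001 0.003] | len 1.1 ang 0.004
```

>>> {"op": "arm_command", "data": {
  "steps": [
    [[-0.4, 0, 0.2], [0, 0, 0.003], 5],
    [[0, 0, 0.4], [0, 0, 0], 5],
    [[0, 0, 0.2], [0, 0, 0], 5],
    [[0, 0, 0], [0, 0, 0], 5],
    [[0, 0, 0], [0, 0, 0], 5]
  ]
}}

```text
time: 74.0
position: [0.5405, 0.0756, 0.0506]
orientation: [2.294, 2.144, -0.0]
wrist_force: [-0.0, -0.3, 0.8]
width: 0.0499
```

Run:
```python
from h import *
st()
```

```text
t 74.0 p [0.5405 0.0756 0.0506] w 0.0499 F [-0.  -0.3  0.8] q [ 0.003  0.083  1.945 -0.002  1.113  0.072]
 tool x,y,z in world: [ 0.0675  0.9977 -0.0014] [ 0.9977 -0.0675  0.0013] [ 0.0012 -0.0015 -1.    ]
```

>>> {"op": "arm_command", "data": {
  "steps": [
    [[0, 0, 0], [0, 0, 0], 2],
    [[0, 0, 0], [0, 0, 0], 2],
    [[0, 0, 0], [0, 0, 0], 2],
    [[0, 0, 0], [0, 0, 0], 2],
    [[0, 0, -0.2], [0, 0, 0], 2]
  ]
}}

```text
time: 74.5
position: [0.5406, 0.0755, 0.053]
orientation: [2.294, 2.143, 0.0]
wrist_force: [-0.3, 0.4, -0.4]
width: 0.034
```

>>> {"op": "arm_command", "data": {
  "steps": [
    [[0, 0, -0.4], [0, 0, 0], 2],
    [[0, 0, -0.8], [0, 0, 0], 2],
    [[0, 0, -1.2], [0, 0, 0], 2],
    [[0, 0, -1.5], [0, 0, 0], 2],
    [[0, 0, -0.8], [0, 0, 0], 2]
  ]
}}

```text
time: 75.0
position: [0.5395, 0.0757, 0.1027]
orientation: [2.296, 2.144, -0.002]
wrist_force: [0.1, -0.5, -1.4]
width: 0.0337
```

Run:
```python
from h import *
st()
grab('scene','p59.png',(270,190,450,310),4)
rows((.5437,-.1815,.10),down(np.radians(-3.9)),n=10,claw=2,vmax=4)
```

```text
t 75.0 p [0.5395 0.0757 0.1027] w 0.0337 F [ 0.1 -0.5 -1.4] q [ 0.003  0.007  1.924 -0.001  1.212  0.072]
 tool x,y,z in world: [ 0.0681  0.9977 -0.001 ] [ 0.9977 -0.0681 -0.0007] [-0.0008 -0.0009 -1.    ]
total [  0.3 -25.7  -0.4] turn [0.001 0.001 0.   ] n 10
[[[-2.56,0.21,0.04],[0.0,0.0,0.0],2],[[-2.56,0.21,0.04],[0.0,0.0,0.0],2],[[-2.56,0.21,0.04],[0.0,0.0,0.0],2],[[-2.56,0.21,0.04],[0.0,0.0,0.0],2],[[-2.56,0.21,0.04],[0.0,0.0,0.0],2]]
[[[-2.56,0.21,0.04],[0.0,0.0,0.0],2],[[-2.56,0.21,0.04],[0.0,0.0,0.0],2],[[-2.56,0.21,0.04],[0.0,0.0,0.0],2],[[-2.56,0.21,0.04],[0.0,0.0,0.0],2],[[-2.56,0.21,0.04],[0.0,0.0,0.0],2]]
```

View pics/p59.png

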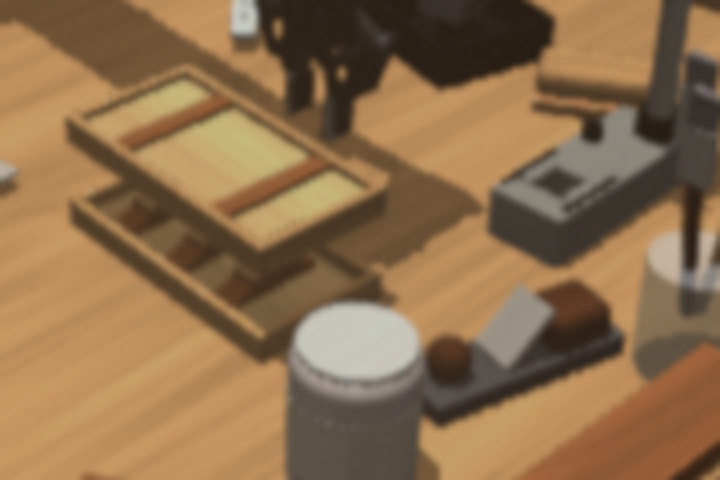

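Only the upper tray is lifted, and the cleats stay in the lower one. I carry it to the right.

>>> {"op": "arm_command", "data": {
  "steps": [
    [[-1, 0.1, 0], [0, 0, 0], 2],
    [[-2, 0.2, 0], [0, 0, 0], 2],
    [[-2.5, 0.2, 0], [0, 0, 0], 2],
    [[-2.5, 0.2, 0], [0, 0, 0], 2],
    [[-2.5, 0.2, 0], [0, 0, 0], 2]
  ]
}}

```text
time: 75.55
position: [0.5423, -0.0326, 0.1051]
orientation: [2.287, 2.149, 0.002]
wrist_force: [-0.3, -0.1, -1.1]
width: 0.0338
```

>>> {"op": "arm_command", "data": {
  "steps": [
    [[-2.5, 0.2, 0], [0, 0, 0], 2],
    [[-2.5, 0.2, 0], [0, 0, 0], 2],
    [[-2.5, 0.2, 0], [0, 0, 0], 2],
    [[-2.5, 0.2, 0], [0, 0, 0], 2],
    [[-2, 0.2, 0], [0, 0, 0], 2]
  ]
}}

```text
time: 76.05
position: [0.5418, -0.1615, 0.1033]
orientation: [2.292, 2.149, -0.003]
wrist_force: [0.4, -0.1, -1.3]
width: 0.0342
```

>>> {"op": "arm_command", "data": {
  "steps": [
    [[-1.5, 0.2, 0.3], [0, 0, 0], 2],
    [[-0.5, 0, 0.8], [0, 0, 0], 2],
    [[0, 0, 1.2], [0, 0, 0], 2],
    [[0, 0, 1.2], [0, 0, 0], 2],
    [[0, 0, 0.8], [0, 0, 0], 2]
  ]
}}

```text
time: 76.55
position: [0.5413, -0.1848, 0.0564]
orientation: [-2.295, -2.144, 0.003]
wrist_force: [-1.4, 0.2, -2.3]
width: 0.0339
```

Run:
```python
from h import *
st(); to((.5437,-.1815,.026),down(np.radians(-3.9)))
```

```text
t 76.55 p [ 0.5413 -0.1848  0.0564] w 0.0339 F [-1.4  0.2 -2.3] q [-0.458  0.134  1.878 -0.002  1.132 -0.39 ]
 tool x,y,z in world: [ 0.0676  0.9977 -0.0009] [ 0.9977 -0.0676 -0.0021] [-0.0022 -0.0007 -1.    ]
shift cm [0.35 0.22 3.04] turn [-0.002  0.001  0.   ] | len 3.1 ang 0.002
```

>>> {"op": "arm_command", "data": {
  "steps": [
    [[0, 0, 0.5], [0, 0, 0], 2],
    [[0, 0, 0.6], [0, 0, 0], 2],
    [[0, 0, 0.6], [0, 0, 0], 2],
    [[0, 0, 0.4], [0, 0, 0], 2],
    [[0, 0, 0.2], [0, 0, 0], 2]
  ]
}}

```text
time: 77.05
position: [0.5401, -0.1818, 0.0289]
orientation: [-2.288, -2.146, 0.005]
wrist_force: [-0.2, -0.1, -0.3]
width: 0.0337
```

Run:
```python
from h import *
st()
```

```text
t 77.05 p [ 0.5401 -0.1818  0.0289] w 0.0337 F [-0.2 -0.1 -0.3] q [-0.455  0.173  1.888 -0.002  1.086 -0.39 ]
 tool x,y,z in world: [0.0642 0.9979 0.001 ] [ 0.9979 -0.0642 -0.0059] [-0.0058  0.0014 -1.    ]
```

>>> {"op": "arm_command", "data": {
  "steps": [
    [[0, 0, 0.1], [0, 0, 0], 2],
    [[0, 0, 0.1], [0, 0, 0], 2],
    [[0, 0, 0.1], [0, 0, 0], 2],
    [[0, 0, 0], [0, 0, 0], 2],
    [[0, 0, 0], [0, 0, 0], 2]
  ]
}}

```text
time: 77.55
position: [0.5417, -0.1827, 0.028]
orientation: [-2.291, -2.148, 0.003]
wrist_force: [-0.8, 0.2, -0.7]
width: 0.0336
```

Run:
```python
from h import *
st()
```

```text
t 77.55 p [ 0.5417 -0.1827  0.028 ] w 0.0336 F [-0.8  0.2 -0.7] q [-0.455  0.177  1.886 -0.002  1.081 -0.39 ]
 tool x,y,z in world: [ 0.0643  0.9979 -0.0007] [ 0.9979 -0.0643 -0.0022] [-0.0023 -0.0006 -1.    ]
```

>>> {"op": "arm_command", "data": {
  "steps": [
    [[0, 0, 0.15], [0, 0, 0], 2],
    [[0, 0, 0], [0, 0, 0], 2],
    [[0, 0, 0], [0, 0, 0], 2],
    [[0, 0, 0], [0, 0, 0], 5],
    [[0, 0, 0], [0, 0, 0], 5]
  ]
}}

```text
time: 78.05
position: [0.5422, -0.1831, 0.0272]
orientation: [2.292, 2.149, -0.003]
wrist_force: [0.2, -0.8, 0.3]
width: 0.0499
```

>>> {"op": "arm_command", "data": {
  "steps": [
    [[0, 0, 0], [0, 0, 0], 5],
    [[0, 0, -0.8], [0, 0, 0], 5],
    [[0, 0, -2], [0, 0, 0], 5],
    [[0, 0, -4], [0, 0, 0], 5],
    [[0, -2, -4], [0, 0, 0], 5]
  ]
}}

```text
time: 78.55
position: [0.5192, -0.18, 0.1326]
orientation: [-2.282, -2.141, 0.01]
wrist_force: [0.8, -0.2, 0.8]
width: 0.0501
```

>>> {"op": "arm_command", "data": {
  "steps": [
    [[-1, -4, -2], [0, 0, 0], 5],
    [[-2, -4, -1], [0, 0, 0], 5],
    [[-2, -3, -1], [0, 0, 0], 5],
    [[-2, 0, 0], [0, 0, 0], 5],
    [[0, 0, 0], [0, 0, 0], 5]
  ]
}}

```text
time: 79.05
position: [0.4048, -0.2466, 0.188]
orientation: [2.282, 2.147, -0.005]
wrist_force: [-0.8, 0.4, 0.4]
width: 0.0499
```

Run:
```python
from h import *
st()
grab('top','p60.png',(270,170,460,290),4)
grab('scene','p61.png',(210,170,450,330),3)
```

```text
t 79.05 p [ 0.4048 -0.2466  0.188 ] w 0.0499 F [-0.8  0.4  0.4] q [-0.702 -0.278  2.027 -0.004  1.384 -0.64 ]
 tool x,y,z in world: [ 0.061   0.9981 -0.0082] [ 0.9981 -0.061   0.0039] [ 0.0034 -0.0085 -1.    ]
```

View pics/p60.png

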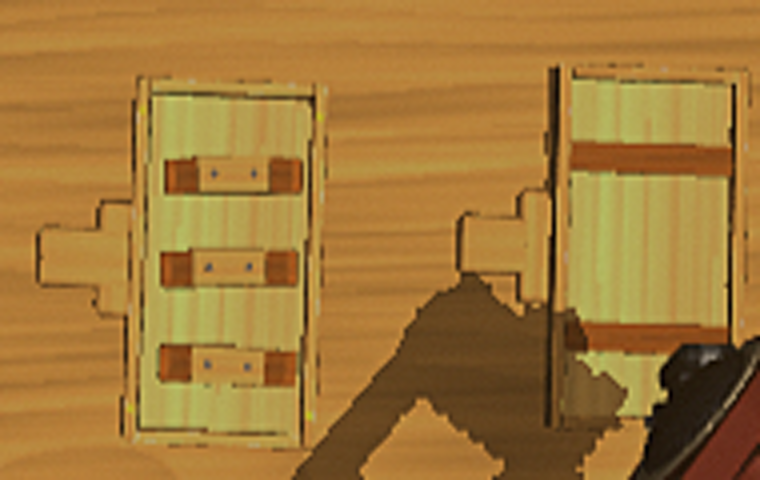

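View pics/p61.png

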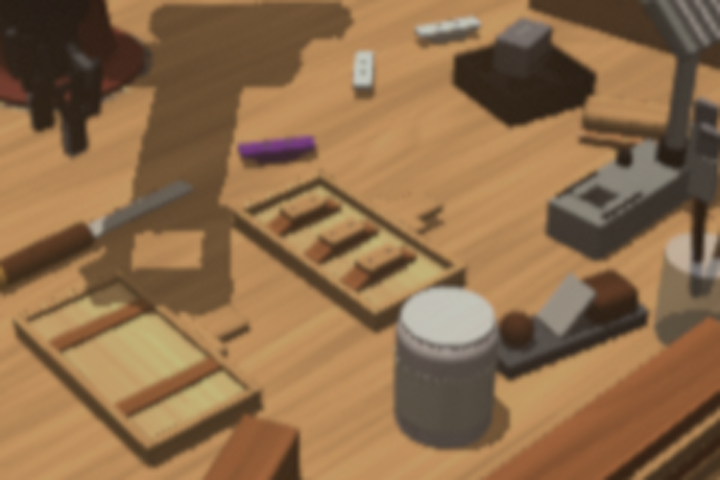

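Final picture: the three cleats lie flat, feet up, in the left tray (bars u≈160–302). The other tray lies face down on the right, the pack is in the bin and the arm is clear.

>>> {"op": "arm_command", "data": {
  "steps": [
    [[0, 0, 0], [0, 0, 0], 5],
    [[0, 0, 0], [0, 0, 0], 5],
    [[0, 0, 0], [0, 0, 0], 5],
    [[0, 0, 0], [0, 0, 0], 5],
    [[0, 0, 0], [0, 0, 0], 5]
  ]
}}

```text
time: 79.65
position: [0.4064, -0.2419, 0.1855]
orientation: [2.279, 2.159, -0.004]
wrist_force: [-0.1, -0.4, -1.0]
width: 0.0501
```

Run:
```python
from h import *
st(); print(r.finish_job())
```

```text
t 79.65 p [ 0.4064 -0.2419  0.1855] w 0.0501 F [-0.1 -0.4 -1. ] q [-0.693 -0.274  2.029 -0.003  1.385 -0.638]
 tool x,y,z in world: [ 0.0543  0.9985 -0.0033] [ 0.9985 -0.0543 -0.0001] [-0.0002 -0.0032 -1.    ]
the job is handed in; nothing more can be done
None
```

The job is handed in at about 80 s of the 200 s allowed. The system reported no verdict, so the end state below is what my last pictures show.

**What I did:** I pulled the pack and left it in the bin. I laid all three cleats that were there feet down in the tray, capped it with the empty one, and swung the pair over.

**What went wrong:** The turn was not clean. As the pair came down, the upper tray slid about 5 cm and carried the cleats partly over the lower tray's wall. I did the following to mend it:
- set the slid tray down on the bench, on the right
- moved each cleat back inside the lower tray, still feet up
- closed the pair again, rim on rim and handle over handle, within about 2 mm by the top picture
- lifted the top tray off again and laid it face down on the right

The closed, turned pair of step 4 therefore came from closing it again on the bench, not straight from the turn.

**Last checks:** In the last two views the three cleats lie flat, feet up and clear of the walls. The other tray is flat and face down about 0.25 m away. The pack is in the bin, and the arm touches nothing. The bystanders in view look unmoved, though I did not re-measure them at the end.

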